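Pass a bored gauge round a bent bangle bar

TASK

Check the bend of the bangle bar clamped in the small vise: pick up the brass gauge block with the hole through it, thread it onto the bar's free end and slide it round the bend, turning it with the bar, until it sits flush against the stop collar, then let go and leave it there. Feel your way: the gauge must never be forced against the bar (keep well under 15 N), and nothing else on the bench may be knocked about.

Things in the scene. Friction and masses are not known exactly. Their poses are not given: they have to be found in the camera images.
- vise: Grey bench vise fixed to the bench, dark jaws up to 140 mm high. It holds a bent round steel bar, 10 mm thick, carrying a stop collar. Origin on the bench under the centre of the collar's free face; z up, x along the bar's clamped end. The vise stands at x +30 to +160, y -82 to +50 mm. Nothing of it or the bar gives under 25 N.
- collar_face (a point): Centre of the stop collar's free face (facing -x), a 24 mm disc, 120 mm above the bench; axes as the vise. Seen from above, a perfect bar's centre line runs from here straight 20 mm along -x, bends 90 degrees towards +y (centre-line radius 100 mm), then runs 20 mm straight along +y to its rounded tip, 120 mm in -x and 120 mm in +y from here, all at one height.
- bar_bend (a point): A nominal point of that perfect bar: the middle of the bend, 90.7 mm in -x and 29.3 mm in +y from the collar face, at its height; axes as the vise. The real bar is hand-bent and NOT measured: level at the collar, it rises or falls along the bend, up to 9 mm off here, 15 mm beyond, 25 mm at the tip (slope up to 0.25 rad), and strays up to 4 mm sideways. Find it by feel or sight.
- gauge_bore (a point): Bore centre of the brass gauge block: 20 mm long (x) x 30 mm wide (y) x 36 mm high (z), 0.14 to 0.21 kg, a 12 mm through bore along x, chamfered mouths. The point is half-way along, 21 mm above the underside, 15 mm below the top. It starts lying on the bench, bore level; either end may lead. Grip across the width. Play on the bar 1 mm all round, less in the bend. Fully home it is 10 mm from the collar's face.
- bangle: Bystander, loose: bangle, a thin steel hoop 68 mm across and 10 mm high. Origin at its underside. Leave it alone.
- band: Bystander, loose: finger ring, steel, 22 mm across and 6 mm high. Origin at its underside. Leave it alone.
- tube: Bystander, loose: short steel tube, 40 mm across and 30 mm high, standing. Origin at its underside. Leave it alone.
- block: Bystander, loose: plain solid steel slab 60 x 60 x 20 mm. Origin at its underside. Leave it alone.
- hammer: Bystander, loose: hammer with a wooden handle. Origin at its underside. Leave it alone.
- burnisher: Bystander, loose: slim tool with a dark wooden handle. Origin at its underside. Leave it alone.
- dish: Bystander, loose: small white bowl, 80 mm across and 30 mm high. Origin at its underside. Leave it alone.
- jar: Bystander, loose: amber glass jar, 50 mm across and 60 mm high. Origin at its underside. Leave it alone.
- gauge: The same brass gauge block, its body frame: origin at the centre of its underside, axes as told for its bore centre (x along the bore, z up).

How it is judged:
By the outcome, as a careful person would: the job done as asked, in the order asked, and still so for the second after the job is handed in, with the robot touching nothing.
It also fails if it takes over 72 s, if anything falls off the work surface, if the arm or the gripper's body presses on something with over 40 N, if the wrist force passes 120 N, or if a joint passes its speed limit or range.

ROBOT

A 6-joint arm with a two-finger parallel gripper is mounted at the origin on the work surface. World frame = base frame: x ahead of the robot, y to its left, z up, the work surface at z = 0. Lengths are in m, angles in degrees, forces in N, time in s.
With the tool pointing down it reaches from about 0.25 to 0.725 m from the base axis. Payload 9.7 kg.
Tool frame: the origin (TCP) lies at the very end of the fingers, on their centre line; the grasp point (between the pads) lies 19 mm behind it; z points along the fingers, y is the direction in which the jaws open and shut (so a half turn about z gives the same grasp; the last joint's range is limited). The gripper opens to 85 mm and grips with 20 to 120 N. Pads are 22 mm wide; open, the fingers measure 114 mm over their backs; the gripper's body (76 mm by 85 mm) begins 54 mm behind the grasp point. The pads swing forward as they close: fully open they stand 13 mm farther back than shut.
Start: joints at [-70.646, 4.979, 10.078, 95.1, 0, 90], TCP at [0.182, -0.519, 0.203] pointing down, gripper open.
Joint ranges: [-179.16, 179.16], [-48.56, 103.87], [-65.8, 70.77], [-126.05, 130.52], [-82.76, 87.17], [-180, 180]. Speed limits (degrees/s): [127.2, 127.2, 147.25, 180, 180, 180].

INTERFACE

Orientations are given as [roll, pitch, yaw] about the fixed x, y, z axes, in that order (R = Rz(yaw) Ry(pitch) Rx(roll)).
In Python, from workcell import bot gives the robot as it stands. The module is installed in compiled form; this text tells all that it offers.
- The arm moves only by the tool step_arm, never from a script. Its arguments are lists of equal length, an entry for each row: "dr": the turn, a rotation vector about the tool's x, y, z in rad, a list of three; "xyz": the shift along the tool's x, y, z in units of 40 mm (1.0 is 40 mm), a list of three; "gripper": the opening, from 0 (shut) to 1 (fully open). In form: {"dr": [[wx, wy, wz], ...], "xyz": [[x, y, z], ...], "gripper": [gripper, ...]}. A call has exactly 8 rows; each row is the pose to reach, as a shift and turn from the pose commanded when the call began, along the tool's axes at that moment; what a row does not reach only later rows make up. A row lasts 1/10 s, in which the tool goes at most 50 mm and 8.59 degrees, less where a joint would pass 70% of its speed; a pose out of reach is approached as far as the arm can. A call with a gripper value outside its range is refused whole. The fingers move at their own pace and stop on an object; "squeeze" is the grip in N (left out, the last holds). Time passes only in rows, so rows that repeat a pose let the fingers close, or fill a call up. It gives the time, the measured TCP pose, the force and the opening at its end, in the units of the state.
- bot.get_obs(): the state, without advancing time (a new reading comes with each control period).
- bot.camera(name): name is "scene" or "top"; returns a dict with "image" (400x640x3 uint8, red, green, blue), "camera_matrix" (3x3 intrinsics, pixels), "R" (3x3) and "t" (3): a world point X has camera coordinates R X + t. Camera axes: x right, y down, z forward; pixel columns grow to the right and rows downward; lengths in m; the calibration is good to about 2 mm. A picture is of the moment at which its call begins. There is no depth.
- bot.job_done(): hands the job in, once; it reports no verdict.
Trained networks look in a picture, given as the dict that the camera call returned (one of the last four; its "shot" number tells which), for a name from the list of things; names that differ only in an ending like _2 or _b are one class to them, and where a whole thing is asked for, a point or a joint stands for the part that bears it (a point fixed in the world has none). Each returns a list of dicts, best first, with "p" (0 to 1); they miss things now and then, are a little off and sometimes report something else, mostly with a low value. They report only what shows in the picture. A call takes as long as a camera call.
- bot.regions_of(picture, thing): "region" (400x640 bool, what is visible of it) and "box" ([centre column, centre row, width, height] in pixels, round what is visible of it).
The state is a dict: "time": time; "q": joint angles; "qd": joint speeds; "joint_efforts": joint torques, N m; "ee_pos": TCP position; "tcp_rot": TCP orientation; "wrist_force": force on the tool from outside, world axes, zero at the start; "torque": the same for the moment, N m; "opening": finger opening in m.
Only numpy, scipy, OpenCV 4.12 (cv2) and the standard library are available. Lean on these libraries where they do the work, as an engineer would, in place of code of your own. Each camera call takes 0.05 s, during which the arm holds its last target.

## Working session

There is one attempt and no reset: what is moved stays moved. The work goes in short steps, Python scripts to look and compute and a tool call to move; the robot and the scene stay as the last step left them, time stands still between calls to the robot, and variables do not carry over. Pictures are saved under pics/ and viewed, and the job is handed in when it is done.

Besides the shell and the picture viewer there is one more tool, called after "Emit:" as name(argument=value, ...) on one line, values as JSON. step_arm: Moves the arm, as the interface text tells. Its arguments: {"type":"object","properties":{"dr":{"type":"array"},"xyz":{"type":"array"},"gripper":{"type":"array"},"squeeze":{"type":"number"}},"required":["dr","xyz","gripper"]}

```bash
mkdir -p pics; ls; python3 - <<'E'
from workcell import bot
import cv2,numpy as np,pickle
o=bot.get_obs();print(o)
d={}
for n in("scene","top"):
    p=bot.camera(n);d[n]=p
    cv2.imwrite(f"pics/{n}0.png",p["image"][:,:,::-1])
    print(n,p["camera_matrix"].tolist(),p["R"].tolist(),p["t"].tolist())
    for t in("vise","gauge","bangle","band","tube","block","hammer","burnisher","dish","jar"):
        for r in bot.regions_of(p,t)[:2]: print(n,t,round(r["p"],2),np.round(r["box"],1).tolist(),r["region"].sum())
pickle.dump(d,open("p0.pkl","wb"))
E
```

```text
pics
{'time': 0.0, 'q': array([-7.06457107e+01,  5.01118252e+00,  1.00363884e+01,  9.51002401e+01,
       -2.12009637e-04,  8.99996029e+01]), 'qd': array([ 0.06561579, -0.0665682 , -0.0655679 ,  0.07216089, -0.02277379,
       -0.0288564 ]), 'joint_efforts': array([ 3.49421942e-03, -5.20383310e+01,  4.64807582e+01,  1.62726478e-02,
        1.02098381e-04,  8.63288449e-06]), 'ee_pos': array([ 0.18218738, -0.518673  ,  0.20199963]), 'tcp_rot': array([-1.79924966e+02,  2.11489441e-04,  1.93546866e+01]), 'wrist_force': array([ 0.05061359, -0.56853989,  0.62158106]), 'torque': array([-0.03571991, -0.0179731 , -0.00068521]), 'opening': 0.08566777274661859}
scene [[397.3191177901146, 0.0, 320.80732949498184], [0.0, 397.3191177901146, 195.89438232045555], [0.0, 0.0, 1.0]] [[-0.6955950747947678, 0.7183479548618088, -0.011122394846333556], [0.49884568879272634, 0.47178852279790157, -0.7270272130595141], [-0.5170110933956559, -0.5112649073641085, -0.6865185531388047]] [0.3572813119755995, -0.18012265793138588, 1.4189435922846012]
scene vise 0.65 [274.4, 258.8, 14.5, 20.6] 202
scene vise 0.58 [2
[... 559 characters left out ...]

top [[421.646396514014, 0.0, 314.0821879748292], [0.0, 421.646396514014, 197.8790355187581], [0.0, 0.0, 1.0]] [[-0.0008937660722961568, -0.999795213642724, 0.020217120450451355], [-0.988777468968081, -0.002136746560293479, -0.14938055822366222], [0.14939316598587726, -0.020123744463621078, -0.9885730710804735]] [-0.004847284177365389, 0.5241824111231347, 1.0378707746627551]
top vise 0.86 [345.1, 156.7, 99.5, 93.3] 2149
top gauge 0.41 [211.1, 199.6, 6.1, 9.7] 123
top block 0.84 [231.1, 129.6, 24.1, 26.0] 511
top hammer 0.93 [447.3, 259.1, 66.4, 105.5] 1226
top burnisher 0.9 [143.4, 227.4, 16.9, 76.9] 380
top dish 0.66 [247.1, 275.6, 32.2, 29.6] 775
top jar 0.64 [450.2, 155.1, 25.5, 23.3] 385
```

```bash
python3 - <<'E'
import cv2,pickle
d=pickle.load(open("p0.pkl","rb"))
s=d["scene"]["image"][:,:,::-1];t=d["top"]["image"][:,:,::-1]
cv2.imwrite("pics/a.png",cv2.resize(s[130:350,190:500],None,fx=2.55,fy=2.55,interpolation=cv2.INTER_CUBIC))
cv2.imwrite("pics/b.png",cv2.resize(t[90:320,120:500],None,fx=2.1,fy=2.1,interpolation=cv2.INTER_CUBIC))
E
```

```text
(no output)
```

View pics/a.png

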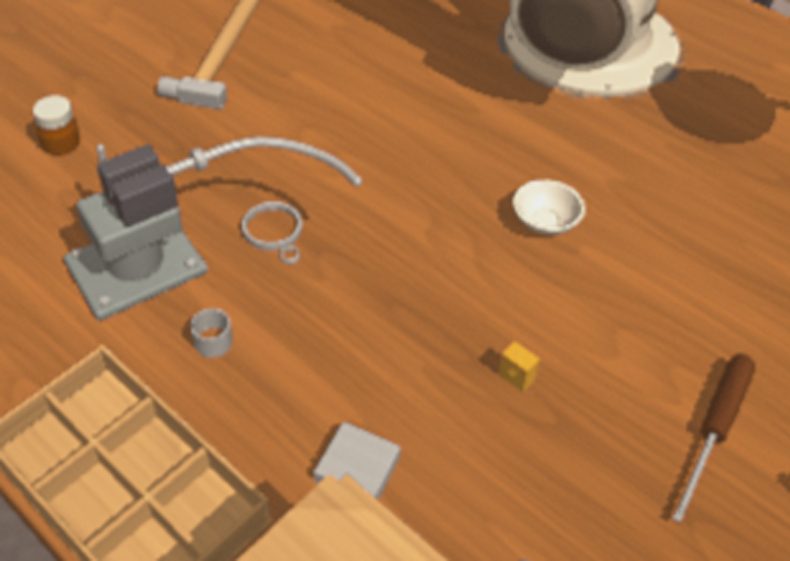

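View pics/b.png

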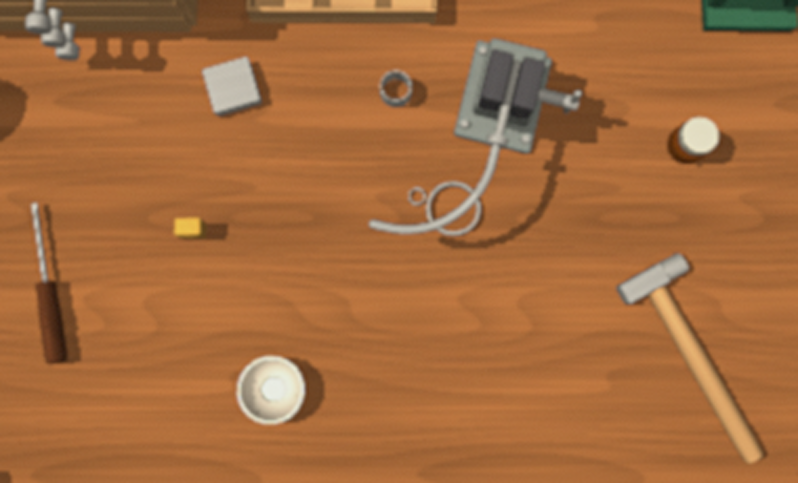

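```bash
cat > h.py <<'E'
import numpy as np,pickle,cv2
d=pickle.load(open("p0.pkl","rb"))
def proj(p,X):
    Y=np.atleast_2d(X)@p["R"].T+p["t"];u=Y@p["camera_matrix"].T
    return u[:,:2]/u[:,2:]
def ray(p,uv,z):
    c=-p["R"].T@p["t"];v=p["R"].T@np.linalg.inv(p["camera_matrix"])@[uv[0],uv[1],1]
    return c+v*(z-c[2])/v[2]
E
python3 - <<'E'
from h import *
for n in d: print(n,(-d[n]["R"].T@d[n]["t"]).round(3))
t=d["top"];s=d["scene"]
tc=lambda u,v:(u/2.1+120,v/2.1+90)
sc=lambda u,v:(u/2.55+190,v/2.55+130)
print("gauge top",ray(t,tc(187,225),.036)); 
print("gauge scene",ray(s,sc(520,352),.036))
print("tip top",ray(t,tc(372,224),.12)); print("tip scene",ray(s,sc(358,182),.12))
print("collar top",ray(t,tc(499,134),.12)); print("collar scene",ray(s,sc(200,158),.12))
a=s["image"][180:240,250:340,::-1];cv2.imwrite("pics/c.png",cv2.resize(a,None,fx=8,fy=8,interpolation=cv2.INTER_CUBIC))
a=t["image"][130:210,285:375,::-1];cv2.imwrite("pics/d.png",cv2.resize(a,None,fx=7,fy=7,interpolation=cv2.INTER_CUBIC))
a=np.hstack([cv2.resize(t["image"][185:211,192:228,::-1],None,fx=10,fy=10,interpolation=cv2.INTER_CUBIC),cv2.resize(s["image"][258:284,376:412,::-1],None,fx=10,fy=10,interpolation=cv2.INTER_CUBIC)])
cv2.imwrite("pics/e.png",a)
E
```

```text
scene [1.072 0.554 0.847]
top [0.363 0.017 1.104]
gauge top [0.52602311 0.26339406 0.036     ]
gauge scene [0.523922   0.26374607 0.036     ]
tip top [0.5148171  0.03711591 0.12      ]
tip scene [0.5221303  0.04512961 0.12      ]
collar top [ 0.61941347 -0.10769124  0.12      ]
collar scene [ 0.61044216 -0.10125482  0.12      ]
```

View pics/c.png

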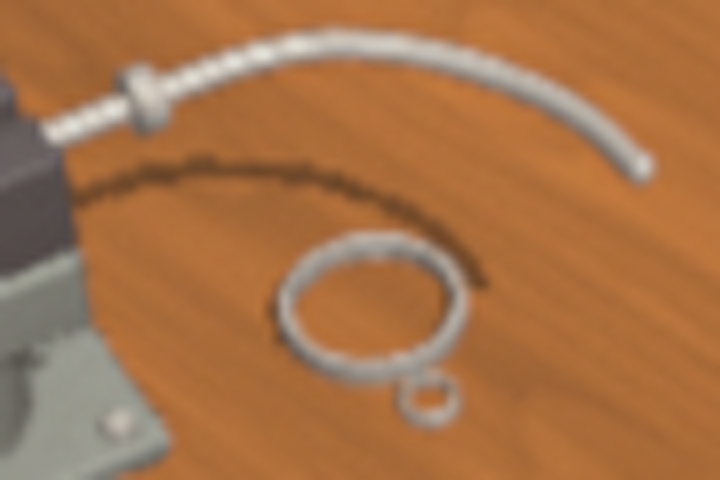

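View pics/d.png

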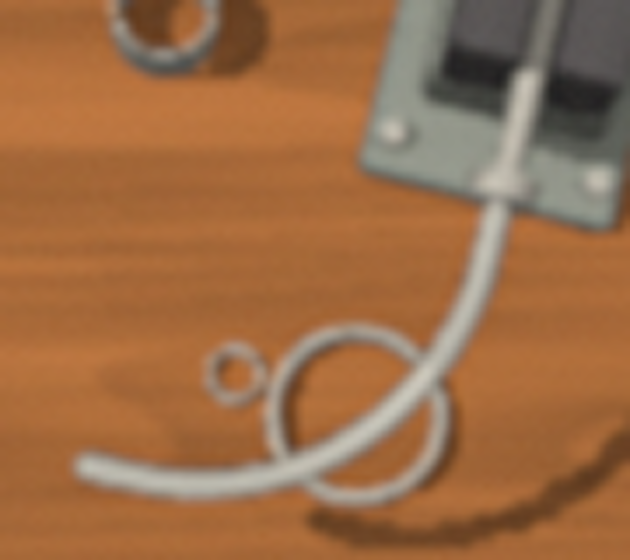

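View pics/e.png

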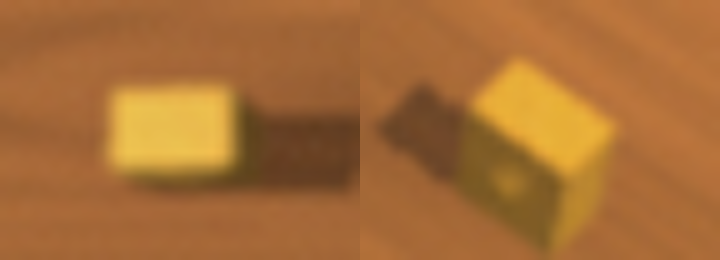

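```bash
cat > fit.py <<'E'
from h import *
from scipy.optimize import least_squares
from scipy.ndimage import map_coordinates
L=20+157.08+20
def nominal(s):
    s=np.asarray(s,float);p=np.zeros((len(s),2));tn=np.zeros((len(s),2))
    for i,v in enumerate(s):
        if v<20: p[i]=[-v,0];tn[i]=[-1,0]
        elif v<177.08:
            a=(v-20)/100;p[i]=[-20-100*np.sin(a),100*(1-np.cos(a))];tn[i]=[-np.cos(a),np.sin(a)]
        else: p[i]=[-120,100+v-177.08];tn[i]=[0,1]
    return p,tn
def curve(P,s):
    cx,cy,yaw=P[:3];s=np.asarray(s,float)
    p,tn=nominal(s);n=np.c_[-tn[:,1],tn[:,0]]
    u=np.clip(s-20,0,None)/157
    dz=P[3]*u**2+P[4]*u**3+P[5]*u**4; dl=P[6]*u**2+P[7]*u**3+P[8]*u**4
    q=(p+n*dl[:,None])/1000
    c,si=np.cos(yaw),np.sin(yaw)
    return np.c_[cx+c*q[:,0]-si*q[:,1],cy+si*q[:,0]+c*q[:,1],.12+dz/1000]
def grey(im):
    im=im.astype(float); return im[:,:,2]-0.45*im[:,:,0]  # blue vs red
def measure(p,P,s,w=5):
    g=grey(p["image"]);a=proj(p,curve(P,s));b=proj(p,curve(P,s+.5));a0=proj(p,curve(P,s-.5))
    t=b-a0;t/=np.linalg.norm(t,axis=1)[:,None];n=np.c_[-t[:,1],t[:,0]]
    k=np.arange(-w,w+.01,.25);off=np.full(len(s),np.nan)
    for i in range(len(s)):
        q=a[i]+k[:,None]*n[i]
        f=map_coordinates(g,[q[:,1],q[:,0]],order=1)
        f=f-np.median(np.r_[f[:6],f[-6:]]);m=f.max();f=np.clip(f-.25*m,0,None)
        if m>25:
            j=f.argmax();lo=max(0,j-14);hi=j+15
            off[i]=(f[lo:hi]*k[lo:hi]).sum()/f[lo:hi].sum()
    return a+off[:,None]*n,n,off
E
cat > run.py <<'E'
from fit import *
P=np.array([.617,-.107,np.deg2rad(-10),0,0,0,0,0,0]);O=np.zeros(4)
ss={"scene":np.arange(14,192,3.),"top":np.r_[np.arange(14,60,3.),np.arange(95,130,3.),np.arange(155,192,3.)]}
tip={"scene":np.array([250+648/8,180+167/8]),"top":np.array([285+78/7,130+464/7])}
for it in range(12):
    M={n:measure(d[n],P,ss[n],w=9 if it<4 else 5) for n in d}
    def res(v):
        r=[]
        for k,n in enumerate(("scene","top")):
            m,nn,_=M[n];e=((proj(d[n],curve(v[:9],ss[n]))+v[9+2*k:11+2*k]-m)*nn).sum(1);r.append(np.nan_to_num(e)/.3)
            # tip: outermost point along tangent
            tp=proj(d[n],curve(v[:9],[L-.5]))[0]+v[9+2*k:11+2*k];r.append((tp-tip[n])/.6)
        r+= [v[9:13]/.5, np.array([v[3:6].sum()/10])*0, v[6:9]/4, v[3:6]/15]
        return np.concatenate(r)
    f=least_squares(res,np.r_[P,O],loss="soft_l1");P,O=f.x[:9],f.x[9:]
print(P.round(3),np.rad2deg(P[2]),"O",O.round(2),f.cost)
for n in d: print(n,np.nanstd(M[n][2]),np.isnan(M[n][2]).sum(),M[n][2].round(1))
S=[0,20,60,98,140,177,197];C=curve(P,S)
for a,b in zip(S,C): print(a,b.round(4))
pickle.dump((P,O),open("fit.pkl","wb"))
for n,(x,y,w,h) in {"scene":(250,180,90,60),"top":(285,130,90,80)}.items():
    i=cv2.resize(d[n]["image"][y:y+h,x:x+w,::-1],None,fx=7,fy=7,interpolation=cv2.INTER_CUBIC)
    k=0 if n=="scene" else 2
    for q in proj(d[n],curve(P,np.arange(0,198,8)))+O[k:k+2]: cv2.circle(i,tuple(int(v) for v in ((q-[x,y]+.5)*7)),2,(0,0,255),-1)
    cv2.imwrite(f"pics/fit_{n}.png",i)
E
python3 run.py
```

```text
[  0.609  -0.102  -0.216 -24.374   3.971  12.217   0.793   0.209  -0.368] -12.387575643555492 O [ 0.31 -0.05  0.16 -0.2 ] 10.867936387899015
scene 0.14596976731621733 0 [-0.   0.1  0.1  0.1  0.2  0.1  0.1  0.2  0.1  0.   0.1  0.1 -0.1 -0.2
 -0.2 -0.1 -0.2 -0.3 -0.3 -0.2 -0.2 -0.1 -0.1 -0.1 -0.1 -0.1 -0.1 -0.
 -0.  -0.1 -0.1 -0.  -0.  -0.1 -0.   0.  -0.  -0.  -0.  -0.  -0.1 -0.2
 -0.2 -0.3 -0.3 -0.3 -0.3 -0.3 -0.3 -0.4 -0.4 -0.3 -0.3 -0.3 -0.3 -0.2
 -0.2 -0.1 -0.1 -0.1]
top 0.23130802098623862 0 [-0.3 -0.2 -0.1 -0.1 -0.1 -0.1 -0.1 -0.1 -0.1 -0.   0.   0.   0.1  0.1
  0.   0.1  0.1  0.1  0.1  0.1 -0.   0.   0.  -0.3 -0.6  0.   0.7  0.5
  0.2  0.2  0.2  0.3  0.3  0.3  0.3  0.3  0.3  0.2  0.2  0.2  0.3]
0 [ 0.6093 -0.1024  0.12  ]
20 [ 0.5898 -0.0981  0.12  ]
60 [ 0.5534 -0.0821  0.1185]
98 [ 0.5271 -0.0549  0.1152]
140 [ 0.512  -0.0159  0.1117]
177 [0.5129 0.0211 0.1118]
197 [0.5171 0.0406 0.1144]
```

View pics/fit_scene.png

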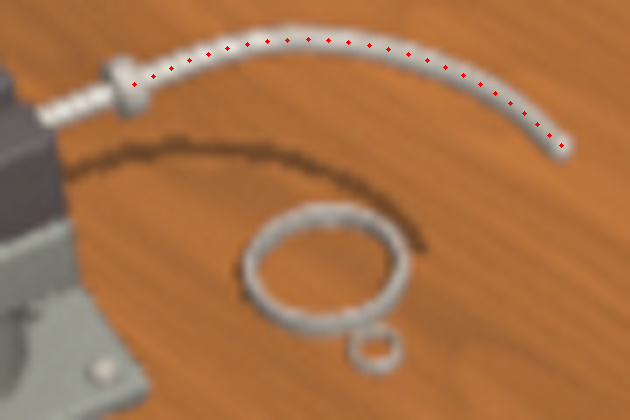

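View pics/fit_top.png

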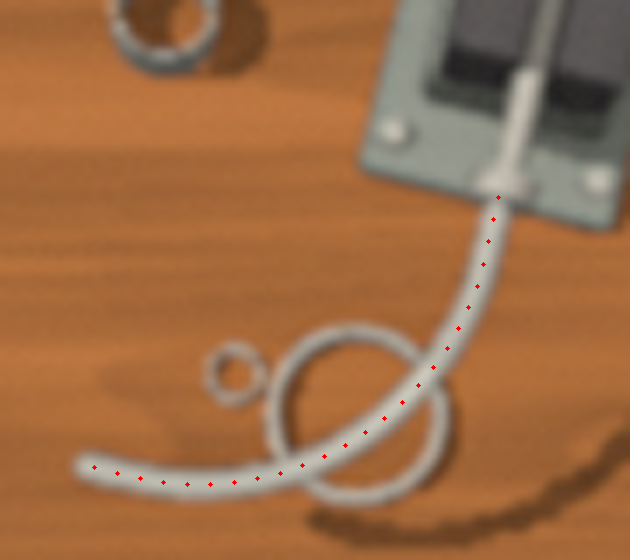

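```bash
cat > run2.py <<'E'
import fit
from fit import *
P0,O0=pickle.load(open("fit.pkl","rb"))
ss={"scene":np.arange(8,192,3.),"top":np.r_[np.arange(14,60,3.),np.arange(95,125,3.),np.arange(160,192,3.)]}
M={n:measure(d[n],P0,ss[n],w=5) for n in d}
tip={"scene":np.array([250+648/8,180+167/8]),"top":np.array([285+78/7,130+464/7])}
def basis(u,deg,tail):
    e=1.0
    if not tail: return np.stack([u**k for k in deg],1)
    v=np.minimum(u,e);x=np.clip(u-e,0,None)
    return np.stack([v**k+k*x for k in deg],1)
for zd,ld,tail,so in (((2,),(2,),1,.5),((2,3),(2,),1,.5),((2,3),(2,3),1,.5),((2,3),(2,3),1,1.5),((2,3,4),(2,3),1,.5),((2,3,4),(2,3,4),1,1),((1,2,3),(1,2,3),1,.5),((1,),(1,),1,.5)):
    nz=len(zd);nl=len(ld)
    def cv(v,s):
        s=np.asarray(s,float);u=np.clip(s-20,0,None)/157.08
        p,tn=nominal(s);n=np.c_[-tn[:,1],tn[:,0]]
        dz=basis(u,zd,tail)@v[7:7+nz];dl=basis(u,ld,tail)@v[7+nz:]
        q=(p+n*dl[:,None])/1000;c,si=np.cos(v[2]),np.sin(v[2])
        return np.c_[v[0]+c*q[:,0]-si*q[:,1],v[1]+si*q[:,0]+c*q[:,1],.12+dz/1000]
    def res(v,full=1):
        r=[]
        for k,n in enumerate(("scene","top")):
            m,nn,_=M[n];o=v[3+2*k:5+2*k]
            e=((proj(d[n],cv(v,ss[n]))+o-m)*nn).sum(1);r.append(np.nan_to_num(e)/.3)
            r.append((proj(d[n],cv(v,[L-.5]))[0]+o-tip[n])/.6)
        if full: r+=[v[3:7]/so,v[7+nz:]/4,v[7:7+nz]/30]
        return np.concatenate(r)
    f=least_squares(res,np.r_[P0[:3],np.zeros(4),np.zeros(nz+nl)],loss="soft_l1")
    v=f.x;S=[0,20,60,98,140,177,197];C=cv(v,S)
    print(zd,ld,so,"cost",f.cost.round(2),"yaw",np.rad2deg(v[2]).round(2),"O",v[3:7].round(2),v[7:].round(1))
    print("   z",(C[:,2]*1e3-120).round(1),"collar",C[0,:2].round(4),"tip",C[-1].round(4), (C[-1]-C[-2]).round(4))
E
python3 run2.py
```

```text
(2,) (2,) 0.5 cost 27.94 yaw -11.89 O [-0.86  0.41 -0.08  0.6 ] [-2.4  1.8]
   z [ 0.   0.  -0.2 -0.6 -1.4 -2.4 -3. ] collar [ 0.6123 -0.1032] tip [0.5173 0.0394 0.117 ] [ 0.0037  0.0197 -0.0006]
(2, 3) (2,) 0.5 cost 8.68 yaw -12.29 O [ 0.33 -0.11  0.13 -0.26] [-35.8  27.4   0.1]
   z [ 0.   0.  -1.9 -5.5 -8.7 -8.4 -7.1] collar [ 0.6089 -0.1023] tip [0.5171 0.0405 0.1129] [0.0042 0.0195 0.0013]
(2, 3) (2, 3) 0.5 cost 8.68 yaw -12.28 O [ 0.33 -0.11  0.14 -0.26] [-35.9  27.4   0.3  -0.2]
   z [ 0.   0.  -1.9 -5.5 -8.7 -8.5 -7.1] collar [ 0.6089 -0.1023] tip [0.5171 0.0405 0.1129] [0.0042 0.0195 0.0013]
(2, 3) (2, 3) 1.5 cost 8.14 yaw -12.17 O [ 0.49 -0.16  0.19 -0.49] [-39.1  29.5   0.6  -0.5]
   z [ 0.   0.  -2.  -6.  -9.7 -9.6 -8.3] collar [ 0.6088 -0.1022] tip [0.5167 0.0403 0.1117] [0.0042 0.0195 0.0013]
(2, 3, 4) (2, 3) 0.5 cost 7.97 yaw -12.38 O [ 0.3  -0.07  0.14 -0.21] [-26.5   6.   12.4   1.2  -0.7]
   z [ 0.   0.  -1.6 -5.  -8.5 -8.1 -6.2] collar [ 0.6091 -0.1023] tip [0.5172 0.0406 0.1138] [0.0043 0.0195 0.0019]
(2, 3, 4) (2, 3, 4) 1 cost 7.55 yaw -12.27 O [ 0.43 -0.13  0.2  -0.34] [-28.6   6.5  13.1   1.6   0.2  -1.1]
   z [ 0.   0.  -1.7 -5.5 -9.3 -9.  -7.1] collar [ 0.6094 -0.1023] tip [0.517  0.0405 0.1129] [0.0043 0.0195 0.0019]
(1, 2, 3) (1, 2, 3) 0.5 cost 8.35 yaw -12.37 O [ 0.24 -0.03  0.14 -0.16] [  3.6 -42.5  31.2  -0.4   1.2  -0.6]
   z [ 0.   0.  -1.3 -4.8 -8.1 -7.6 -6.1] collar [ 0.609  -0.1023] tip [0.5172 0.0406 0.1139] [0.0042 0.0195 0.0016]
(1,) (1,) 0.5 cost 22.39 yaw -11.27 O [ 0.03 -0.04  0.05 -0.09] [-8.   1.9]
   z [ 0.   0.  -2.  -4.  -6.1 -8.  -9.1] collar [ 0.6127 -0.103 ] tip [0.5163 0.0385 0.1109] [ 0.0037  0.0197 -0.001 ]
```

```bash
cat >> fit.py <<'E'
def basis(u,deg):
    v=np.minimum(u,1.);x=np.clip(u-1,0,None)
    return np.stack([v**k+k*x for k in deg],1)
V=dict(c=(.6089,-.1023),yaw=np.deg2rad(-12.27),z=[-37.,28.5],l=[.2])
def bar(s):
    s=np.asarray(s,float);u=np.clip(s-20,0,None)/157.08
    p,tn=nominal(s);n=np.c_[-tn[:,1],tn[:,0]]
    e=np.clip(s-L,0,None)
    dz=basis(u,(2,3))@V["z"];dl=basis(u,(2,))@V["l"]
    q=(p+n*dl[:,None])/1000;c,si=np.cos(V["yaw"]),np.sin(V["yaw"])
    return np.c_[V["c"][0]+c*q[:,0]-si*q[:,1],V["c"][1]+si*q[:,0]+c*q[:,1],.12+dz/1000]
E
python3 - <<'E'
from fit import *
print(bar([0,98,140,177,197,217]).round(4))
t=d["top"];c=[ray(t,(192+u/10-.5,185+v/10-.5),.036) for u,v in((112,88),(238,85),(235,168),(110,172))]
print(np.array(c).round(4),np.mean(c,0))
s=d["scene"];c=[ray(s,(376+(u-360)/10-.5,258+v/10-.5),.036) for u,v in((519,57),(615,130),(565,175),(470,107))]
print(np.array(c).round(4),np.mean(c,0))
E
```

```text
[[ 0.6089 -0.1023  0.12  ]
 [ 0.5267 -0.0549  0.1144]
 [ 0.5117 -0.016   0.1111]
 [ 0.5127  0.0209  0.1115]
 [ 0.5169  0.0404  0.113 ]
 [ 0.5211  0.06    0.1144]]
[[0.5359 0.2799 0.036 ]
 [0.5368 0.2479 0.036 ]
 [0.5153 0.2479 0.036 ]
 [0.5143 0.2796 0.036 ]] [0.52556848 0.26380952 0.036     ]
[[0.5162 0.2503 0.036 ]
 [0.5179 0.2808 0.036 ]
 [0.5373 0.2799 0.036 ]
 [0.537  0.2507 0.036 ]] [0.52711461 0.26542779 0.036     ]
```

```bash
cat > mv.py <<'E'
import numpy as np,json,os
from scipy.spatial.transform import Rotation as Ro, Slerp
def load():
    if os.path.exists("cmd.json"):
        c=json.load(open("cmd.json"));return np.array(c["p"]),Ro.from_quat(c["q"])
    return np.array([.182187,-.518673,.2025]),Ro.from_euler("xyz",[180,0,19.354],degrees=True)
def rows(poses,grip,save=True,nd=3):
    """poses: 8 of (p,Ro). prints rows, stores commanded"""
    p0,R0=load();X=[];D=[]
    for p,R in poses:
        X.append([round(float(x),nd) for x in R0.inv().apply(np.array(p)-p0)/.04]);D.append([round(float(x),4) for x in (R0.inv()*R).as_rotvec()])
    D=[[0.0 if abs(a)<1e-9 else a for a in r] for r in D]
    print(json.dumps({"dr":D,"xyz":X,"gripper":[grip]*8}))
    if save:
        p=p0+R0.apply(np.array(X[-1])*.04);R=R0*Ro.from_rotvec(D[-1])
        json.dump({"p":p.tolist(),"q":R.as_quat().tolist()},open("cmd.json","w"))
def lin(p1,R1,n=8,hold=0):
    p0,R0=load();sl=Slerp([0,1],Ro.concatenate([R0,R1]));o=[]
    for i in range(1,9):
        f=min(1,i/n);o.append((p0+(np.array(p1)-p0)*f,sl(f)))
    return o
def eul(r,p,y): return Ro.from_euler("xyz",[r,p,y],degrees=True)
E
python3 - <<'E'
from mv import *
a=np.array([.182187,-.518673,.2025]);b=np.array([.526,.2645,.13])
rows(lin(a+(b-a)*.45,eul(180,0,10.6)),1.0)
rows(lin(a+(b-a)*.9,eul(180,0,2)),1.0)
rows(lin([.526,.2645,.07],eul(180,0,0),6),1.0)
E
```

```text
{"dr": [[0.0, 0.0, 0.0191], [0.0, 0.0, 0.0382], [0.0, 0.0, 0.0573], [0.0, 0.0, 0.0764], [0.0, 0.0, 0.0955], [0.0, 0.0, 0.1146], [0.0, 0.0, 0.1337], [0.0, 0.0, 0.1528]], "xyz": [[0.821, -0.879, 0.102], [1.642, -1.758, 0.204], [2.463, -2.637, 0.306], [3.285, -3.515, 0.408], [4.106, -4.394, 0.51], [4.927, -5.273, 0.612], [5.748, -6.152, 0.714], [6.569, -7.031, 0.816]], "gripper": [1.0, 1.0, 1.0, 1.0, 1.0, 1.0, 1.0, 1.0]}
{"dr": [[0.0, 0.0, 0.0188], [0.0, 0.0, 0.0375], [0.0, 0.0, 0.0563], [0.0, 0.0, 0.075], [0.0, 0.0, 0.0938], [0.0, 0.0, 0.1126], [0.0, 0.0, 0.1313], [0.0, 0.0, 0.1501]], "xyz": [[0.678, -0.994, 0.102], [1.356, -1.987, 0.204], [2.034, -2.981, 0.306], [2.711, -3.974, 0.408], [3.389, -4.968, 0.51], [4.067, -5.962, 0.611], [4.745, -6.955, 0.713], [5.423, -7.949, 0.815]], "gripper": [1.0, 1.0, 1.0, 1.0, 1.0, 1.0, 1.0, 1.0]}
{"dr": [[0.0, 0.0, 0.0058], [0.0, 0.0, 0.0116], [0.0, 0.0, 0.0174], [0.0, 0.0, 0.0233], [0.0, 0.0, 0.0291], [0.0, 0.0, 0.0349], [0.0, 0.0, 0.0349], [0.0, 0.0, 0.0349]], "xyz": [[0.155, -0.321, 0.28], [0.309, -0.642, 0.56], [0.464, -0.963, 0.841], [0.618, -1.284, 1.121], [0.773, -1.606, 1.401], [0.927, -1.927, 1.681], [0.927, -1.927, 1.681], [0.927, -1.927, 1.681]], "gripper": [1.0, 1.0, 1.0, 1.0, 1.0, 1.0, 1.0, 1.0]}
```

Emit:
step_arm(dr=[[0,0,0.0191],[0,0,0.0382],[0,0,0.0573],[0,0,0.0764],[0,0,0.0955],[0,0,0.1146],[0,0,0.1337],[0,0,0.1528]], xyz=[[0.821,-0.879,0.102],[1.642,-1.758,0.204],[2.463,-2.637,0.306],[3.285,-3.515,0.408],[4.106,-4.394,0.51],[4.927,-5.273,0.612],[5.748,-6.152,0.714],[6.569,-7.031,0.816]], gripper=[1,1,1,1,1,1,1,1])

```text
time: 1.9
ee_pos: [0.3373, -0.1647, 0.1701]
tcp_rot: [180.0, -0.1, 10.5]
wrist_force: [0.8, -1.2, -0.0]
opening: 0.0854
```

Emit:
step_arm(dr=[[0.0,0.0,0.0188],[0.0,0.0,0.0375],[0.0,0.0,0.0563],[0.0,0.0,0.075],[0.0,0.0,0.0938],[0.0,0.0,0.1126],[0.0,0.0,0.1313],[0.0,0.0,0.1501]], xyz=[[0.678,-0.994,0.102],[1.356,-1.987,0.204],[2.034,-2.981,0.306],[2.711,-3.974,0.408],[3.389,-4.968,0.51],[4.067,-5.962,0.611],[4.745,-6.955,0.713],[5.423,-7.949,0.815]], gripper=[1,1,1,1,1,1,1,1])

```text
time: 2.7
ee_pos: [0.4849, 0.0645, 0.1407]
tcp_rot: [-177.7, 0.1, 6.2]
wrist_force: [-0.4, 0.2, -0.3]
opening: 0.0853
```

Emit:
step_arm(dr=[[0.0,0.0,0.0058],[0.0,0.0,0.0116],[0.0,0.0,0.0174],[0.0,0.0,0.0233],[0.0,0.0,0.0291],[0.0,0.0,0.0349],[0.0,0.0,0.0349],[0.0,0.0,0.0349]], xyz=[[0.155,-0.321,0.28],[0.309,-0.642,0.56],[0.464,-0.963,0.841],[0.618,-1.284,1.121],[0.773,-1.606,1.401],[0.927,-1.927,1.681],[0.927,-1.927,1.681],[0.927,-1.927,1.681]], gripper=[1,1,1,1,1,1,1,1])

```text
time: 3.5
ee_pos: [0.5191, 0.0992, 0.0765]
tcp_rot: [-175.7, 0.3, 8.3]
wrist_force: [0.0, 0.2, 0.3]
opening: 0.0856
```

```bash
python3 - <<'E'
from workcell import bot
import cv2
o=bot.get_obs();print(o["time"],o["ee_pos"],o["tcp_rot"],o["wrist_force"])
a=[]
p=bot.camera("scene");i=p["image"][190:320,320:470,::-1];cv2.imwrite("pics/f.png",cv2.resize(i,None,fx=4,fy=4,interpolation=cv2.INTER_CUBIC))
from mv import *
rows(lin([.526,.2645,.006],eul(180,0,0),6),1.0,save=False)
E
```

```text
3.5 [0.51914516 0.09917545 0.07654951] [-175.65447481    0.27330034    8.29487424] [0.00516404 0.19864274 0.25994174]
{"dr": [[0.0, 0.0, 0.0], [0.0, 0.0, 0.0], [0.0, 0.0, 0.0], [0.0, 0.0, 0.0], [0.0, 0.0, 0.0], [0.0, 0.0, 0.0], [0.0, 0.0, 0.0], [0.0, 0.0, 0.0]], "xyz": [[0.0, 0.0, 0.267], [0.0, 0.0, 0.533], [0.0, 0.0, 0.8], [0.0, 0.0, 1.067], [0.0, 0.0, 1.334], [0.0, 0.0, 1.6], [0.0, 0.0, 1.6], [0.0, 0.0, 1.6]], "gripper": [1.0, 1.0, 1.0, 1.0, 1.0, 1.0, 1.0, 1.0]}
```

View pics/f.png

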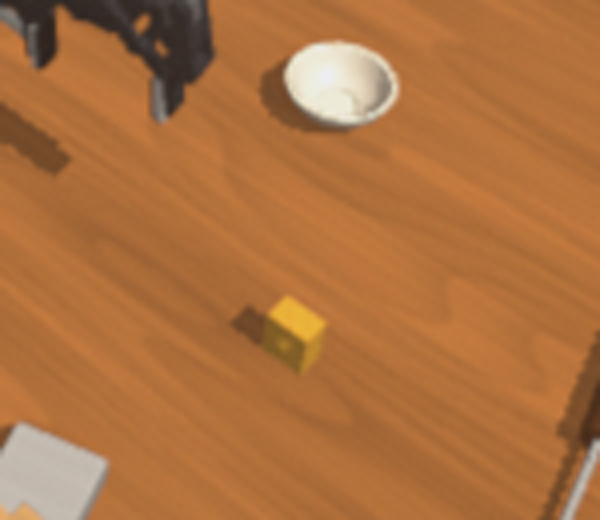

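```bash
python3 - <<'E'
from workcell import bot
import cv2
o=bot.get_obs();print(o["time"],o["q"].round(2),o["qd"].round(2),o["joint_efforts"].round(1),o["torque"])
p=bot.camera("scene");i=p["image"][140:250,240:400,::-1];cv2.imwrite("pics/g.png",cv2.resize(i,None,fx=5,fy=5,interpolation=cv2.INTER_CUBIC))
p=bot.camera("top");i=p["image"][130:240,230:390,::-1];cv2.imwrite("pics/g2.png",cv2.resize(i,None,fx=5,fy=5,interpolation=cv2.INTER_CUBIC))
o=bot.get_obs();print(o["time"],o["ee_pos"],o["tcp_rot"])
E
```

```text
3.55 [  8.23   1.63  -7.41  81.19   4.34 179.94] [-0.21 -0.59  0.23  0.13 -0.09  0.01] [  0.1 -47.7  46.3  -0.    0.3  -0. ] [-0.10510563 -0.01420162  0.02750884]
3.65 [0.5194468  0.0989583  0.07747581] [-175.66158471    0.18340367    8.27031625]
```

View pics/g.png

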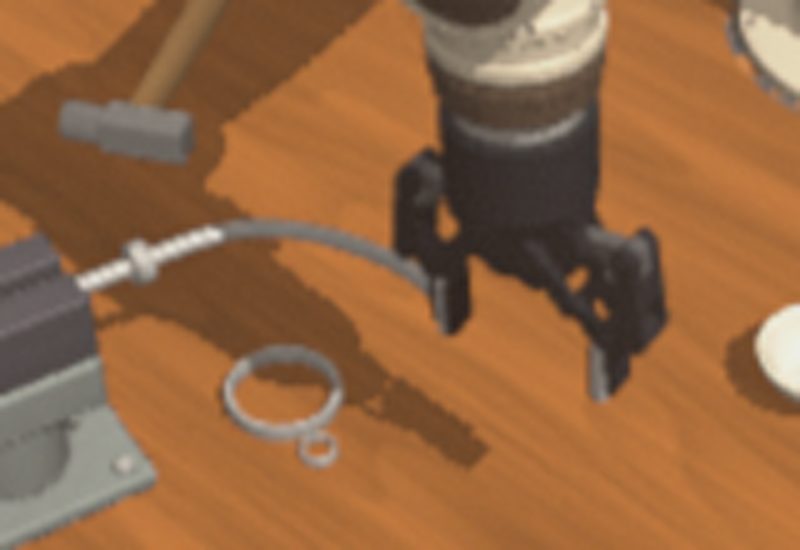

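View pics/g2.png

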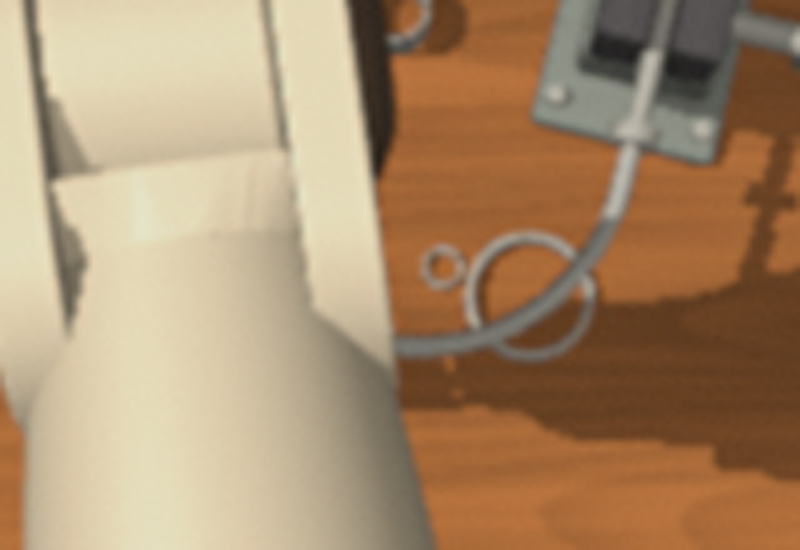

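```bash
cat >> mv.py <<'E'
def reset(p,e):
    json.dump({"p":list(p),"q":eul(*e).as_quat().tolist()},open("cmd.json","w"))
E
python3 - <<'E'
from mv import *
reset([.5194,.099,.0775],[-175.66,.2,8.27])
rows(lin([.51,.21,.12],eul(180,0,70)),1.0)
E
```

```text
{"dr": [[-0.0088, -0.0047, -0.1346], [-0.0175, -0.0094, -0.2692], [-0.0263, -0.0141, -0.4039], [-0.0351, -0.0188, -0.5385], [-0.0438, -0.0235, -0.6731], [-0.0526, -0.0282, -0.8077], [-0.0614, -0.033, -0.9424], [-0.0702, -0.0377, -1.077]], "xyz": [[0.02, -0.357, -0.106], [0.041, -0.713, -0.212], [0.061, -1.07, -0.319], [0.081, -1.426, -0.425], [0.102, -1.783, -0.531], [0.122, -2.139, -0.637], [0.143, -2.496, -0.743], [0.163, -2.852, -0.85]], "gripper": [1.0, 1.0, 1.0, 1.0, 1.0, 1.0, 1.0, 1.0]}
```

Emit:
step_arm(dr=[[-0.0088,-0.0047,-0.0346],[-0.0175,-0.0094,-0.1692],[-0.0263,-0.0141,-0.4039],[-0.0351,-0.0188,-0.5385],[-0.0438,-0.0235,-0.6731],[-0.0526,-0.0282,-0.8077],[-0.0614,-0.033,-0.9424],[-0.0702,-0.0377,-1.077]], xyz=[[0.02,-0.357,-0.05],[0.041,-0.713,-0.212],[0.061,-1.07,-0.319],[0.081,-1.426,-0.425],[0.102,-1.783,-0.531],[0.122,-2.139,-0.637],[0.143,-2.496,-0.743],[0.163,-2.852,-0.85]], gripper=[1,1,1,1,1,1,1,1])

```text
time: 4.45
ee_pos: [0.51, 0.2104, 0.1203]
tcp_rot: [180.0, -0.0, 69.8]
wrist_force: [-0.2, -1.5, 0.5]
opening: 0.0853
```

```bash
python3 - <<'E'
from mv import *
reset([.51,.2102,.1203],[180,0,70])
rows(lin([.526,.2645,.08],eul(180,0,135)),1.0)
p,R=load()
P=[]
for i in range(8):
    y=min(180,135+8*(i+1)); z=[.078,.07,.065,.06,.055,.04,.022,.006][i]
    P.append(([.526,.2645,z],eul(180,0,y)))
rows(P,1.0)
E
```

```text
{"dr": [[0.0, 0.0, -0.1418], [0.0, 0.0, -0.2836], [0.0, 0.0, -0.4254], [0.0, 0.0, -0.5672], [0.0, 0.0, -0.709], [0.0, 0.0, -0.8508], [0.0, 0.0, -0.9927], [0.0, 0.0, -1.1345]], "xyz": [[0.177, -0.011, 0.126], [0.353, -0.022, 0.252], [0.53, -0.033, 0.378], [0.706, -0.044, 0.504], [0.883, -0.055, 0.63], [1.059, -0.066, 0.756], [1.236, -0.077, 0.882], [1.412, -0.088, 1.008]], "gripper": [1.0, 1.0, 1.0, 1.0, 1.0, 1.0, 1.0, 1.0]}
{"dr": [[0.0, 0.0, -0.1396], [0.0, 0.0, -0.2792], [0.0, 0.0, -0.4188], [0.0, 0.0, -0.5585], [0.0, 0.0, -0.6981], [0.0, 0.0, -0.7854], [0.0, 0.0, -0.7854], [0.0, 0.0, -0.7854]], "xyz": [[0.001, 0.0, 0.049], [0.001, 0.0, 0.249], [0.001, 0.0, 0.374], [0.001, 0.0, 0.499], [0.001, 0.0, 0.625], [0.001, 0.0, 1.0], [0.001, 0.0, 1.45], [0.001, 0.0, 1.85]], "gripper": [1.0, 1.0, 1.0, 1.0, 1.0, 1.0, 1.0, 1.0]}
```

Emit:
step_arm(dr=[[0.0,0.0,-0.1418],[0.0,0.0,-0.2836],[0.0,0.0,-0.4254],[0.0,0.0,-0.5672],[0.0,0.0,-0.709],[0.0,0.0,-0.8508],[0.0,0.0,-0.9927],[0.0,0.0,-1.1345]], xyz=[[0.177,-0.011,0.126],[0.353,-0.022,0.252],[0.53,-0.033,0.378],[0.706,-0.044,0.504],[0.883,-0.055,0.63],[1.059,-0.066,0.756],[1.236,-0.077,0.882],[1.412,-0.088,1.008]], gripper=[1,1,1,1,1,1,1,1])

```text
time: 5.25
ee_pos: [0.5267, 0.2643, 0.0795]
tcp_rot: [180.0, -0.0, 134.8]
wrist_force: [-0.6, 0.7, 0.5]
opening: 0.0853
```

Emit:
step_arm(dr=[[0.0,0.0,-0.1396],[0.0,0.0,-0.2792],[0.0,0.0,-0.4188],[0.0,0.0,-0.5585],[0.0,0.0,-0.6981],[0.0,0.0,-0.7854],[0.0,0.0,-0.7854],[0.0,0.0,-0.7854]], xyz=[[0.001,0.0,0.049],[0.001,0.0,0.249],[0.001,0.0,0.374],[0.001,0.0,0.499],[0.001,0.0,0.625],[0.001,0.0,1.0],[0.001,0.0,1.45],[0.001,0.0,1.85]], gripper=[1,1,1,1,1,1,1,1])

```text
time: 6.05
ee_pos: [0.5265, 0.2641, 0.0051]
tcp_rot: [180.0, -0.0, 179.4]
wrist_force: [-0.1, 0.1, 0.1]
opening: 0.0853
```

```bash
python3 - <<'E'
from workcell import bot
import cv2
o=bot.get_obs();print(o["time"],o["ee_pos"],o["tcp_rot"],o["wrist_force"],o["q"].round(1))
p=bot.camera("scene");i=p["image"][220:320,340:460,::-1];cv2.imwrite("pics/i.png",cv2.resize(i,None,fx=5,fy=5,interpolation=cv2.INTER_CUBIC))
E
```

```text
6.05 [0.52652647 0.26410927 0.00505817] [ 1.79952234e+02 -6.75225650e-03  1.79442384e+02] [-0.06083669  0.08443875  0.090539  ] [26.6 11.  -5.1 73.9  0.  27.2]
```

View pics/i.png

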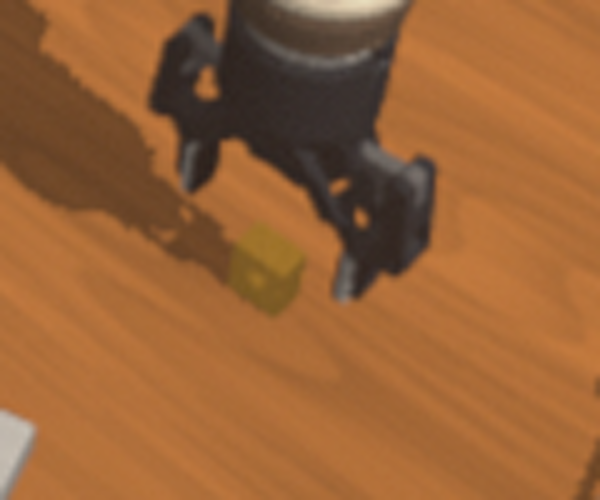

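Emit:
step_arm(dr=[[0,0,0],[0,0,0],[0,0,0],[0,0,0],[0,0,0],[0,0,0],[0,0,0],[0,0,0]], xyz=[[0,0,0],[0,0,0],[0,0,0],[0,0,0],[0,0,0],[0,0,0],[0,0,0],[0,0,0]], gripper=[0,0,0,0,0,0,0,0], squeeze=40)

```text
time: 6.9
ee_pos: [0.5269, 0.2645, 0.0063]
tcp_rot: [179.9, 0.0, 179.5]
wrist_force: [-0.4, 0.6, 5.7]
opening: 0.0262
```

```bash
python3 - <<'E'
from workcell import bot
o=bot.get_obs();print(o["time"],o["ee_pos"],o["tcp_rot"],o["wrist_force"],o["opening"])
from fit import *
print(bar([207,227]))
from mv import *
# commanded tracking: keep
p,R=load();print(p,R.as_euler("xyz",degrees=True))
E
```

```text
6.9 [0.52692878 0.26452653 0.00633568] [1.79922815e+02 4.00937770e-02 1.79450470e+02] [-0.44339317  0.56329206  5.65353788] 0.026241799285177256
[[0.51898172 0.05021318 0.11369048]
 [0.52318233 0.06976715 0.1151547 ]]
[0.52598129 0.26450603 0.00598   ] [-1.80000000e+02  1.27222187e-14 -1.79997833e+02]
```

```bash
cat > go.py <<'E'
from mv import *
import fit
from fit import bar
H=.015
def pose(s,off=(0,0,0),h=H):
    """off: mm lateral (left of lead), vertical, in world-ish frame"""
    c=bar([s])[0];t=bar([s+1])[0]-bar([s-1])[0];t/=np.linalg.norm(t)
    z=np.array([0,0,-1.]);z-=t*(z@t);z/=np.linalg.norm(z);y=np.cross(z,t)
    return c+z*h+y*off[0]/1000-z*off[1]/1000,Ro.from_matrix(np.c_[t,y,z])
E
python3 - <<'E'
from go import *
for s in (240,215): 
    p,R=pose(s);print(p,R.as_euler("xyz",degrees=True))
p,R=load();P=[]
p1,R1=pose(240)
for i in range(8): P.append(([.526,.2645,min(.11,.006+.015*(i+1))] if i<5 else [.526,.2645-.02*(i-4),.11],eul(180,0,180-max(0,7*(i-1)))))
rows(P,0.0)
rows(lin(p1,R1,8),0.0)
E
```

```text
[0.52614276 0.08354803 0.10114648] [180.          -4.18720336  77.87590185]
[0.520892   0.05910557 0.0993162 ] [180.          -4.18720336  77.87590185]
{"dr": [[0.0, 0.0, 0.0], [0.0, 0.0, 0.0], [0.0, 0.0, 0.1222], [0.0, 0.0, 0.2444], [0.0, 0.0, 0.3666], [0.0, 0.0, 0.4887], [0.0, 0.0, 0.6109], [0.0, 0.0, 0.7331]], "xyz": [[-0.0, -0.0, -0.376], [-0.0, -0.0, -0.751], [-0.0, -0.0, -1.126], [-0.0, -0.0, -1.501], [-0.0, -0.0, -1.876], [-0.0, -0.5, -2.601], [-0.0, -1.0, -2.601], [-0.0, -1.5, -2.601]], "gripper": [0.0, 0.0, 0.0, 0.0, 0.0, 0.0, 0.0, 0.0]}
{"dr": [[-0.0048, 0.0083, 0.1311], [-0.0096, 0.0166, 0.2622], [-0.0144, 0.0248, 0.3933], [-0.0192, 0.0331, 0.5244], [-0.024, 0.0414, 0.6555], [-0.0288, 0.0497, 0.7866], [-0.0335, 0.058, 0.9177], [-0.0383, 0.0662, 1.0489]], "xyz": [[-0.253, -0.281, 0.028], [-0.507, -0.561, 0.055], [-0.76, -0.842, 0.083], [-1.013, -1.122, 0.111], [-1.267, -1.403, 0.139], [-1.52, -1.683, 0.166], [-1.773, -1.964, 0.194], [-2.026, -2.245, 0.222]], "gripper": [0.0, 0.0, 0.0, 0.0, 0.0, 0.0, 0.0, 0.0]}
```

Emit:
step_arm(dr=[[0.0,0.0,0.0],[0.0,0.0,0.0],[0.0,0.0,0.1222],[0.0,0.0,0.2444],[0.0,0.0,0.3666],[0.0,0.0,0.4887],[0.0,0.0,0.6109],[0.0,0.0,0.7331]], xyz=[[0,0,-0.376],[0,0,-0.751],[0,0,-1.126],[0,0,-1.501],[0,0,-1.876],[0,-0.5,-2.601],[0,-1.0,-2.601],[0,-1.5,-2.601]], gripper=[0,0,0,0,0,0,0,0])

```text
time: 7.7
ee_pos: [0.5265, 0.2039, 0.1116]
tcp_rot: [179.9, 0.0, 137.2]
wrist_force: [-0.0, -0.3, -2.3]
opening: 0.026
```

Emit:
step_arm(dr=[[-0.0048,0.0083,0.1311],[-0.0096,0.0166,0.2622],[-0.0144,0.0248,0.3933],[-0.0192,0.0331,0.5244],[-0.024,0.0414,0.6555],[-0.0288,0.0497,0.7866],[-0.0335,0.058,0.9177],[-0.0383,0.0662,1.0489]], xyz=[[-0.253,-0.281,0.028],[-0.507,-0.561,0.055],[-0.76,-0.842,0.083],[-1.013,-1.122,0.111],[-1.267,-1.403,0.139],[-1.52,-1.683,0.166],[-1.773,-1.964,0.194],[-2.026,-2.245,0.222]], gripper=[0,0,0,0,0,0,0,0])

```text
time: 8.5
ee_pos: [0.525, 0.0825, 0.1016]
tcp_rot: [-180.0, -4.2, 77.0]
wrist_force: [-0.4, 1.1, -0.1]
opening: 0.0262
```

```bash
cat > look.py <<'E'
from workcell import bot
import cv2,sys,pickle,numpy as np
from mv import load
def st():
    o=bot.get_obs();p,R=load();print("t %.2f"%o["time"],o["ee_pos"].round(4),o["tcp_rot"].round(2),"F",o["wrist_force"].round(1),"T",o["torque"].round(2),"op",round(o["opening"],4),"q6",o["q"].round(0));print(" cmd",p.round(4),R.as_euler("xyz",degrees=True).round(2))
    return o
def shot(n,x,y,w,h,f,out):
    p=bot.camera(n);i=p["image"][y:y+h,x:x+w,::-1];cv2.imwrite(f"pics/{out}.png",cv2.resize(i,None,fx=f,fy=f,interpolation=cv2.INTER_CUBIC));return p
E
python3 - <<'E'
from look import *
st();d={"scene":shot("scene",260,170,110,90,7,"j"),"top":shot("top",230,140,130,90,6,"j2")}
pickle.dump(d,open("p1.pkl","wb"))
E
```

```text
t 8.50 [0.525  0.0825 0.1016] [-179.99   -4.23   77.  ] F [-0.4  1.1 -0.1] T [-0.09  0.01  0.02] op 0.0262 q6 [  7.   0.  -6.  82.   4. 110.]
 cmd [0.5261 0.0835 0.1011] [-180.     -4.18   77.87]
```

View pics/j.png

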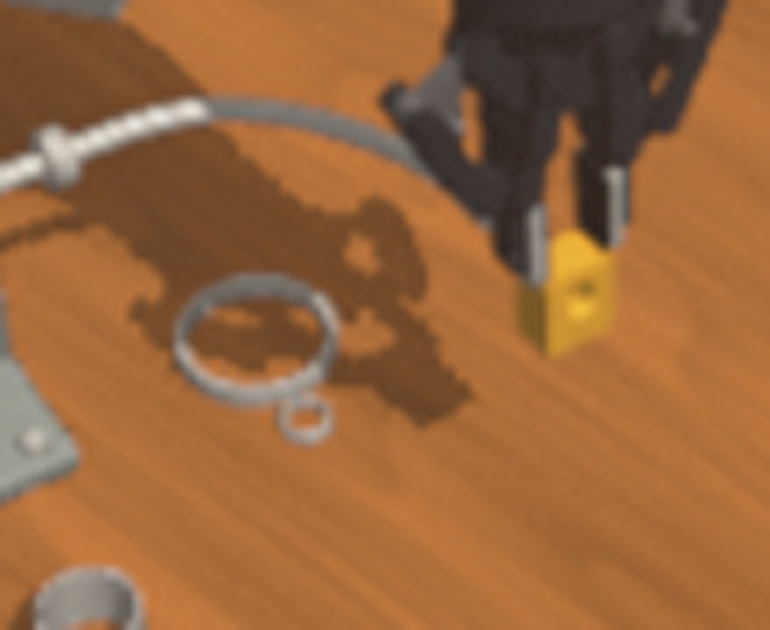

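View pics/j2.png

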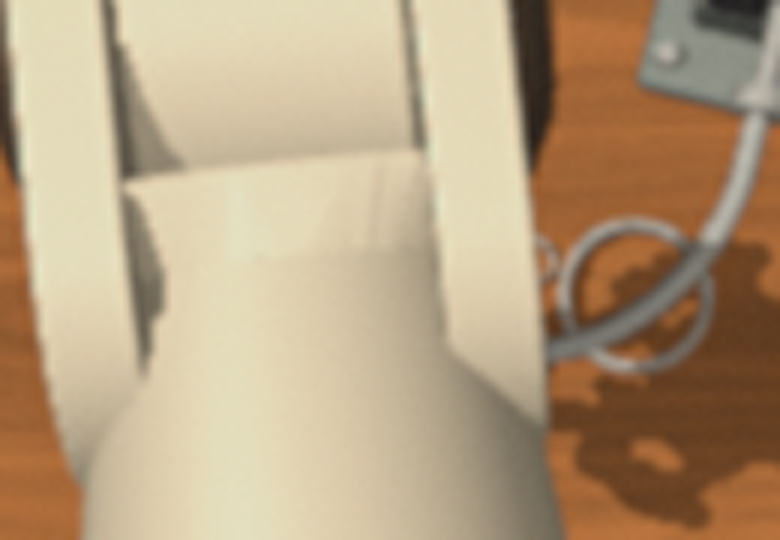

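```bash
cat > gp.py <<'E'
from h import proj
from mv import *
import cv2,pickle
def gpts(p,R,h,dx=0):
    m=R.as_matrix();b=p-m[:,2]*h+m[:,0]*dx
    f=lambda x,y,z:b+m@np.array([x,y,-z])
    return b,dict(bore=f(.01,0,0),t1=f(.01,.015,.015),t2=f(.01,-.015,.015),b1=f(.01,.015,-.021),b2=f(.01,-.015,-.021),b3=f(-.01,-.015,-.021),b4=f(-.01,.015,-.021),t3=f(-.01,-.015,.015),t4=f(-.01,.015,.015))
E
python3 - <<'E'
from gp import *
d=pickle.load(open("p1.pkl","rb"));s=d["scene"]
R=eul(-179.99,-4.2,77.0);p=np.array([.525,.0825,.1014])
i=cv2.imread("pics/j.png")
for h,c in((.015,(255,0,0)),(.010,(0,255,0)),(.006,(0,0,255))):
    b,g=gpts(p,R,h)
    q={k:(proj(s,v)[0]-[260,170]+.5)*7 for k,v in g.items()}
    print(h,b,{k:v.round(0).tolist() for k,v in q.items()})
    for k,v in q.items(): cv2.circle(i,tuple(int(x) for x in v),3,c,-1)
cv2.imwrite("pics/j3.png",cv2.resize(i[180:420,400:700],None,fx=2.5,fy=2.5))
E
```

```text
0.015 [0.52475543 0.08142899 0.11635972] {'bore': [579.0, 296.0], 't1': [544.0, 281.0], 't2': [612.0, 249.0], 'b1': [547.0, 354.0], 'b2': [613.0, 321.0], 'b3': [582.0, 292.0], 'b4': [516.0, 324.0], 't3': [580.0, 220.0], 't4': [513.0, 252.0]}
0.01 [0.52483695 0.081786   0.11137314] {'bore': [579.0, 306.0], 't1': [545.0, 292.0], 't2': [612.0, 259.0], 'b1': [547.0, 364.0], 'b2': [613.0, 331.0], 'b3': [582.0, 302.0], 'b4': [517.0, 334.0], 't3': [580.0, 230.0], 't4': [514.0, 262.0]}
0.006 [0.52490217 0.0820716  0.10738389] {'bore': [579.0, 314.0], 't1': [545.0, 300.0], 't2': [612.0, 267.0], 'b1': [547.0, 372.0], 'b2': [613.0, 339.0], 'b3': [582.0, 310.0], 'b4': [517.0, 342.0], 't3': [581.0, 239.0], 't4': [514.0, 270.0]}
```

View pics/j3.png

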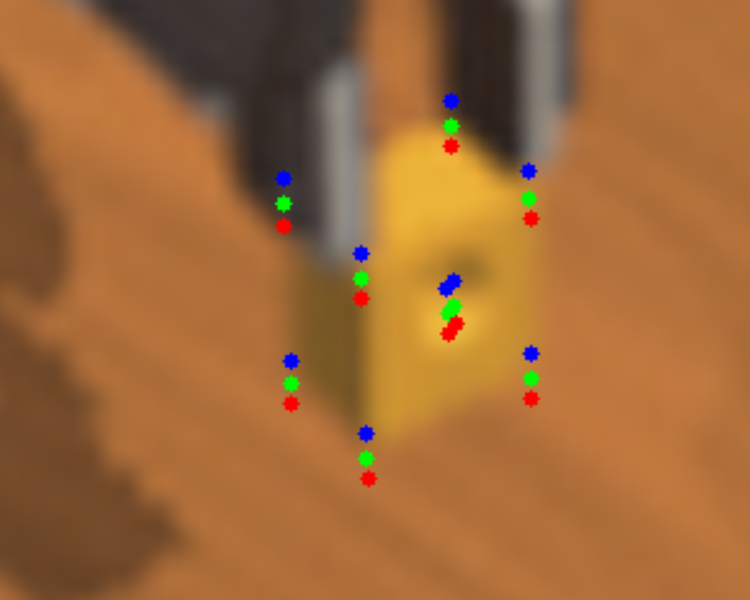

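```bash
python3 - <<'E'
from gp import *
d=pickle.load(open("p1.pkl","rb"));s=d["scene"]
i=s["image"][196:226,322:358,::-1]
cv2.imwrite("pics/k.png",cv2.resize(i,None,fx=20,fy=20,interpolation=cv2.INTER_NEAREST))
b,g=gpts(np.array([.525,.0825,.1014]),eul(-179.99,-4.2,77.0),.015)
print({k:((proj(s,v)[0]-[322,196]+.5)*20).round(0) for k,v in g.items()})
E
```

```text
{'bore': array([414., 325.]), 't1': array([315., 284.]), 't2': array([508., 191.]), 'b1': array([322., 491.]), 'b2': array([510., 398.]), 'b3': array([422., 315.]), 'b4': array([235., 406.]), 't3': array([418., 109.]), 't4': array([226., 199.])}
```

View pics/k.png

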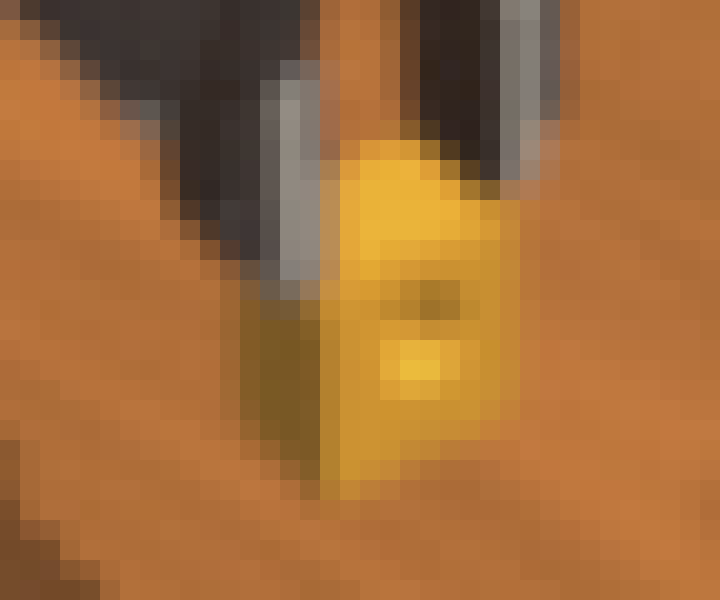

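```bash
python3 - <<'E'
from look import *
from go import *
st()
p,R=pose(211)
rows(lin(p,R,5),0.0)
E
```

```text
t 8.60 [0.5249 0.0817 0.1014] [-179.99   -4.2    77.05] F [ 0.9  0.  -1.6] T [-0.01 -0.02 -0.01] op 0.0259 q6 [  7.   0.  -6.  82.   4. 110.]
 cmd [0.5261 0.0835 0.1011] [-180.     -4.18   77.87]
{"dr": [[0.0, 0.0, 0.0], [0.0, 0.0, 0.0], [0.0, 0.0, 0.0], [0.0, 0.0, 0.0], [0.0, 0.0001, 0.0], [0.0, 0.0001, 0.0], [0.0, 0.0001, 0.0], [0.0, 0.0001, 0.0]], "xyz": [[-0.145, 0.0, -0.0], [-0.291, 0.0, -0.0], [-0.436, 0.0, -0.0], [-0.581, 0.001, -0.0], [-0.727, 0.001, -0.0], [-0.727, 0.001, -0.0], [-0.727, 0.001, -0.0], [-0.727, 0.001, -0.0]], "gripper": [0.0, 0.0, 0.0, 0.0, 0.0, 0.0, 0.0, 0.0]}
```

```bash
python3 - <<'E'
from go import *
reset([.5249,.0818,.1014],[180,-4.2,77.05])
p,R=pose(211)
rows(lin(p,R,5),0.0)
E
```

```text
{"dr": [[0.0002, 0.0, -0.0029], [0.0004, -0.0001, -0.0058], [0.0006, -0.0001, -0.0086], [0.0008, -0.0002, -0.0115], [0.0011, -0.0002, -0.0144], [0.0011, -0.0002, -0.0144], [0.0011, -0.0002, -0.0144], [0.0011, -0.0002, -0.0144]], "xyz": [[-0.136, 0.006, 0.002], [-0.271, 0.012, 0.004], [-0.407, 0.019, 0.006], [-0.542, 0.025, 0.008], [-0.678, 0.031, 0.01], [-0.678, 0.031, 0.01], [-0.678, 0.031, 0.01], [-0.678, 0.031, 0.01]], "gripper": [0.0, 0.0, 0.0, 0.0, 0.0, 0.0, 0.0, 0.0]}
```

Emit:
step_arm(dr=[[0.0002,0.0,-0.0029],[0.0004,-0.0001,-0.0058],[0.0006,-0.0001,-0.0086],[0.0008,-0.0002,-0.0115],[0.0011,-0.0002,-0.0144],[0.0011,-0.0002,-0.0144],[0.0011,-0.0002,-0.0144],[0.0011,-0.0002,-0.0144]], xyz=[[-0.136,0.006,0.002],[-0.271,0.012,0.004],[-0.407,0.019,0.006],[-0.542,0.025,0.008],[-0.678,0.031,0.01],[-0.678,0.031,0.01],[-0.678,0.031,0.01],[-0.678,0.031,0.01]], gripper=[0,0,0,0,0,0,0,0], squeeze=60)

```text
time: 9.4
ee_pos: [0.5201, 0.0567, 0.0978]
tcp_rot: [-179.9, -4.2, 78.1]
wrist_force: [0.6, 0.0, -0.7]
opening: -0.0002
```

```bash
python3 - <<'E'
from look import *
st();d={"scene":shot("scene",300,180,60,45,13,"l")}
st()
pickle.dump(d,open("p2.pkl","wb"))
E
```

```text
t 9.40 [0.5201 0.0567 0.0978] [-179.94   -4.19   78.15] F [ 0.6  0.  -0.7] T [-0.03 -0.02  0.01] op -0.0002 q6 [  4.  -1.  -7.  82.   4. 106.]
 cmd [0.5201 0.0552 0.099 ] [-180.     -4.19   77.88]
t 9.45 [0.5201 0.0567 0.0977] [-179.93   -4.19   78.15] F [0.2 0.7 0.5] T [-0.05 -0.02 -0.01] op 0.0002 q6 [  4.  -1.  -7.  82.   4. 106.]
 cmd [0.5201 0.0552 0.099 ] [-180.     -4.19   77.88]
```

View pics/l.png

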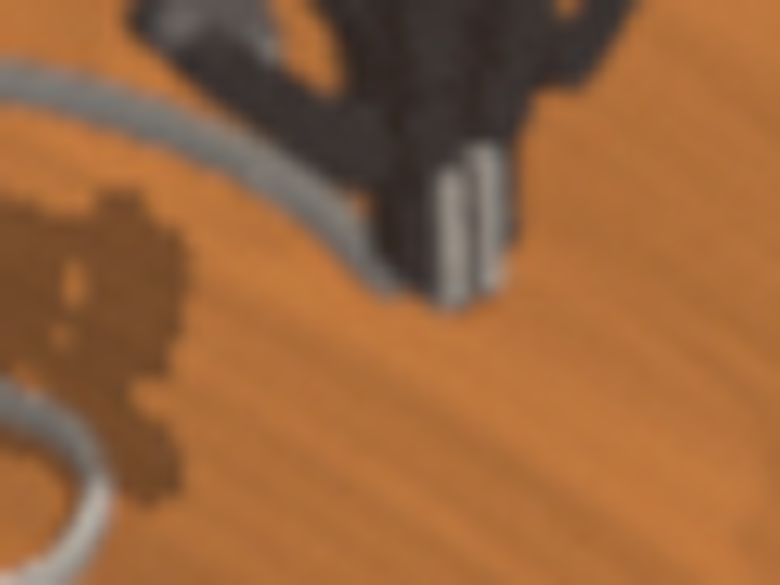

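```bash
python3 - <<'E'
from look import *
p=shot("scene",240,150,240,180,3.3,"m");q=shot("top",180,120,220,130,3.5,"m2")
pickle.dump({"scene":p,"top":q},open("p3.pkl","wb"))
for n,x in(("scene",p),("top",q)):
    for r in bot.regions_of(x,"gauge")[:3]: print(n,r["p"],r["box"])
st()
E
```

```text
scene 0.7 [374.6, 234.9, 18.5, 18.6]
top 0.67 [254.3, 228.1, 7.3, 15.1]
t 9.65 [0.5201 0.0567 0.0978] [-179.93   -4.19   78.15] F [-0.3 -0.3  0.5] T [-0.06 -0.01 -0.01] op 0.0001 q6 [  4.  -1.  -7.  82.   4. 106.]
 cmd [0.5201 0.0552 0.099 ] [-180.     -4.19   77.88]
```

View pics/m.png

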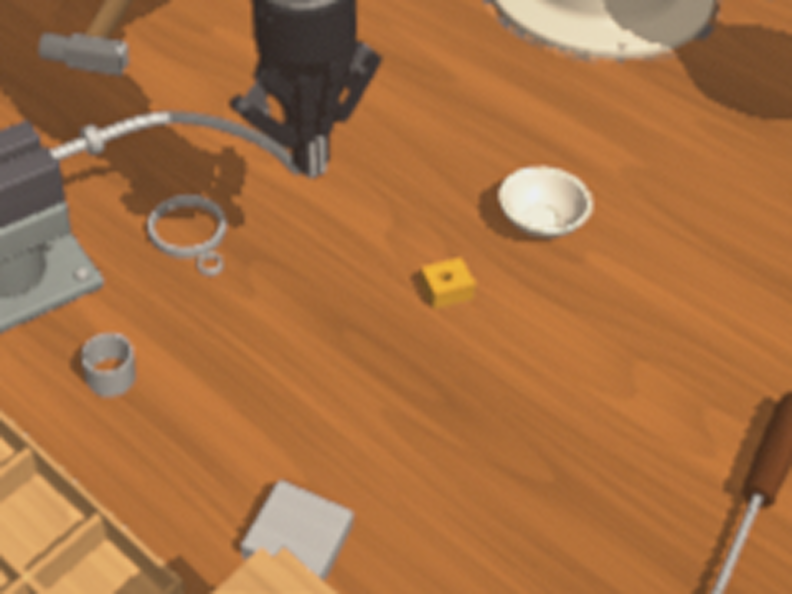

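View pics/m2.png

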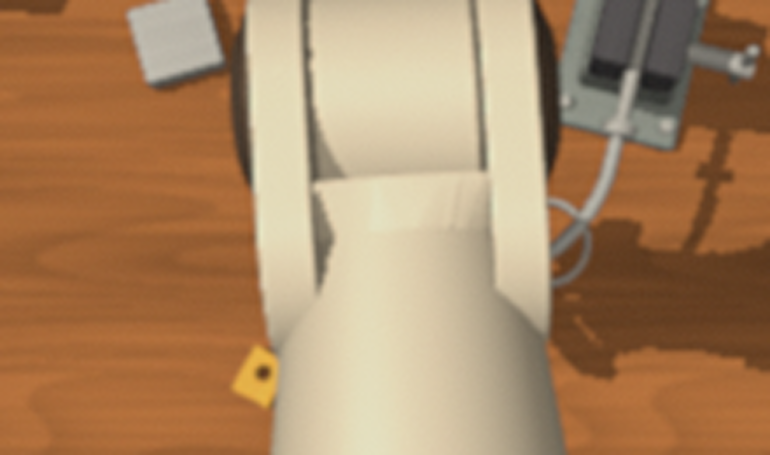

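```bash
python3 - <<'E'
from gp import *
d=pickle.load(open("p3.pkl","rb"))
a=cv2.resize(d["scene"]["image"][222:248,360:390,::-1],None,fx=22,fy=22,interpolation=cv2.INTER_NEAREST)
b=cv2.resize(d["top"]["image"][214:242,240:264,::-1],None,fx=18,fy=18,interpolation=cv2.INTER_NEAREST)
cv2.imwrite("pics/n.png",a);cv2.imwrite("pics/n2.png",b)
s=d["scene"];print("TCP pix in l", (proj(s,np.array([.5201,.0567,.0978]))[0]-[300,180]+.5)*13)
E
```

```text
TCP pix in l [449.23719396 384.53210011]
```

View pics/n.png

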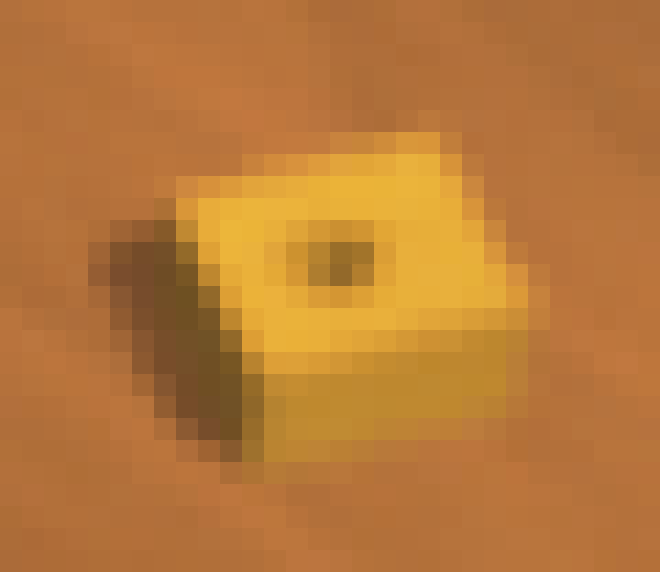

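View pics/n2.png

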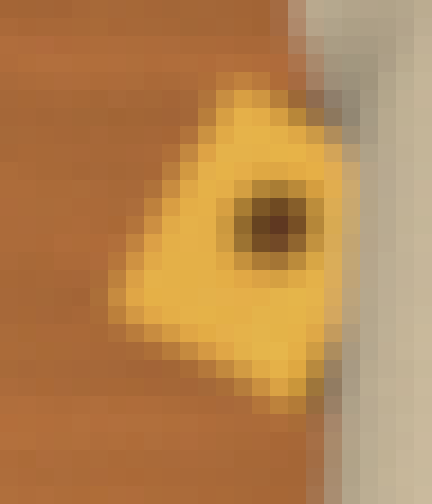

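```bash
python3 - <<'E'
from gp import *
from scipy.optimize import least_squares
d=pickle.load(open("p3.pkl","rb"));s=d["scene"]
for nm,p,uv in(("open",[.5265,.2641],(393.2-.5,268.5-.5)),("shut",[.5201,.0567],(300+455/13-.5,180+305/13-.5))):
    for z in np.arange(0,.16,.01): pass
    f=least_squares(lambda v:(proj(s,np.array([p[0],p[1],v[0]]))[0]-uv),[.05]);print(nm,f.x,f.fun)
# fit lying gauge: x,y,psi (gauge z axis heading), end up
L=np.array
sc={k:(360+L(v)/22-.5,) for k,v in {}.items()}
scn=[(185,180),(438,135),(535,300),(262,372)]  # top-face corners TL,TR,BR,BL in n
S=[np.array(v)/22+[360,222]-.5 for v in scn]
hole_s=np.array([338,262])/22+[360,222]-.5
T=[np.array(v)/18+[240,214]-.5 for v in [(240,78),(112,298),(288,408)]]
hole_t=np.array([276,225])/18+[240,214]-.5
from h import ray
t=d["top"]
print("scene",[ray(s,v,.02).round(4).tolist() for v in S],ray(s,hole_s,.02).round(4))
print("top",[ray(t,v,.02).round(4).tolist() for v in T],ray(t,hole_t,.02).round(4))
E
```

```text
open [0.03838464] [0.8241123  0.15673403]
shut [0.12052321] [-0.34094244 -0.00569858]
scene [[0.4574, 0.1279, 0.02], [0.4294, 0.1463, 0.02], [0.4429, 0.1721, 0.02], [0.4755, 0.1549, 0.02]] [0.4549 0.1504 0.02  ]
top [[0.4748, 0.1529, 0.02], [0.4433, 0.1704, 0.02], [0.4277, 0.1451, 0.02]] [0.4537 0.1474 0.02  ]
```

```bash
python3 - <<'E'
from mv import *
reset([.5201,.0567,.0978],[-179.93,-4.19,78.15])
rows(lin([.4513,.1497,.05],eul(180,0,145)),1.0)
P=[]
for i in range(8):
    P.append(([.4513,.1497,.05-.068*min(1,(i+1)/7)],eul(180,0,150)))
rows(P,1.0)
E
```

```text
{"dr": [[0.0052, -0.0082, -0.1458], [0.0104, -0.0163, -0.2915], [0.0156, -0.0245, -0.4373], [0.0208, -0.0327, -0.5831], [0.026, -0.0408, -0.7289], [0.0312, -0.049, -0.8746], [0.0364, -0.0572, -1.0204], [0.0416, -0.0653, -1.1662]], "xyz": [[0.229, -0.27, 0.167], [0.457, -0.54, 0.334], [0.686, -0.81, 0.501], [0.915, -1.08, 0.667], [1.144, -1.349, 0.834], [1.372, -1.619, 1.001], [1.601, -1.889, 1.168], [1.83, -2.159, 1.335]], "gripper": [1.0, 1.0, 1.0, 1.0, 1.0, 1.0, 1.0, 1.0]}
{"dr": [[0.0, 0.0, -0.0872], [0.0, 0.0, -0.0872], [0.0, 0.0, -0.0872], [0.0, 0.0, -0.0872], [0.0, 0.0, -0.0872], [0.0, 0.0, -0.0872], [0.0, 0.0, -0.0872], [0.0, 0.0, -0.0872]], "xyz": [[0.0, -0.0, 0.243], [0.0, -0.0, 0.486], [0.0, -0.0, 0.728], [0.0, -0.0, 0.971], [0.0, -0.0, 1.214], [-0.0, -0.0, 1.457], [-0.0, -0.0, 1.7], [-0.0, -0.0, 1.7]], "gripper": [1.0, 1.0, 1.0, 1.0, 1.0, 1.0, 1.0, 1.0]}
```

Emit:
step_arm(dr=[[0.0052,-0.0082,-0.1458],[0.0104,-0.0163,-0.2915],[0.0156,-0.0245,-0.4373],[0.0208,-0.0327,-0.5831],[0.026,-0.0408,-0.7289],[0.0312,-0.049,-0.8746],[0.0364,-0.0572,-1.0204],[0.0416,-0.0653,-1.1662]], xyz=[[0.229,-0.27,0.03],[0.457,-0.54,0.08],[0.686,-0.81,0.2],[0.915,-1.08,0.45],[1.144,-1.349,0.7],[1.372,-1.619,0.95],[1.601,-1.889,1.168],[1.83,-2.159,1.335]], gripper=[0,0,1,1,1,1,1,1], squeeze=40)

```text
time: 10.45
ee_pos: [0.4508, 0.15, 0.0494]
tcp_rot: [-180.0, 0.0, 145.3]
wrist_force: [-0.7, -0.4, 0.6]
opening: 0.0847
```

```bash
python3 - <<'E'
from look import *
o=st()
d={"scene":shot("scene",340,200,70,60,10,"o")}
o=st();pickle.dump(d,open("p4.pkl","wb"))
E
```

```text
t 10.45 [0.4508 0.15   0.0494] [-1.7997e+02  1.0000e-02  1.4534e+02] F [-0.7 -0.4  0.6] T [-0.02 -0.04 -0.01] op 0.0847 q6 [ 18.  -5. -17.  78.  -0.  53.]
 cmd [ 0.4513  0.1497 -0.018 ] [180.  -0. 150.]
t 10.50 [0.4494 0.1511 0.0486] [-1.7991e+02 -6.0000e-02  1.4589e+02] F [ 0.3  1.4 -1.1] T [ 0.09 -0.   -0.  ] op 0.0853 q6 [ 19.  -5. -17.  78.  -0.  53.]
 cmd [ 0.4513  0.1497 -0.018 ] [180.  -0. 150.]
```

View pics/o.png

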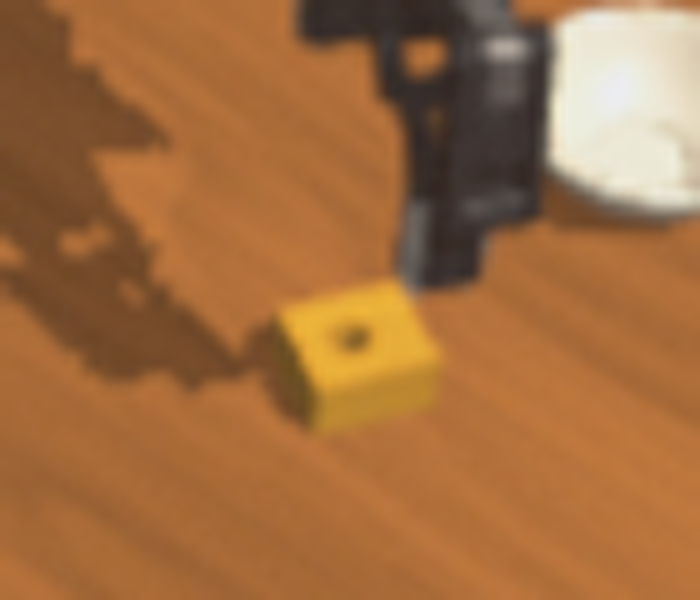

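Emit:
step_arm(dr=[[0.0,0.0,-0.04],[0.0,0.0,-0.0872],[0.0,0.0,-0.0872],[0.0,0.0,-0.0872],[0.0,0.0,-0.0872],[0.0,0.0,-0.0872],[0.0,0.0,-0.0872],[0.0,0.0,-0.0872]], xyz=[[0.0,0.0,0.243],[0.0,0.0,0.486],[0.0,0.0,0.728],[0.0,0.0,0.971],[0,0.0,1.214],[0.0,0.0,1.457],[0,0,1.6],[0,0,1.7]], gripper=[1,1,1,1,1,1,1,1])

```text
time: 11.3
ee_pos: [0.4511, 0.1494, -0.0188]
tcp_rot: [-180.0, -0.0, 150.0]
wrist_force: [-0.3, 0.3, 0.4]
opening: 0.0853
```

```bash
python3 - <<'E'
from look import *
o=st()
d={"scene":shot("scene",340,200,70,60,10,"o2")}
E
```

```text
t 11.30 [ 0.4511  0.1494 -0.0188] [-1.7997e+02 -2.0000e-02  1.4997e+02] F [-0.3  0.3  0.4] T [ 0.01 -0.   -0.02] op 0.0853 q6 [ 18.  -3. -23.  70.  -0.  48.]
 cmd [ 0.4513  0.1497 -0.018 ] [180.  -0. 150.]
```

View pics/o2.png

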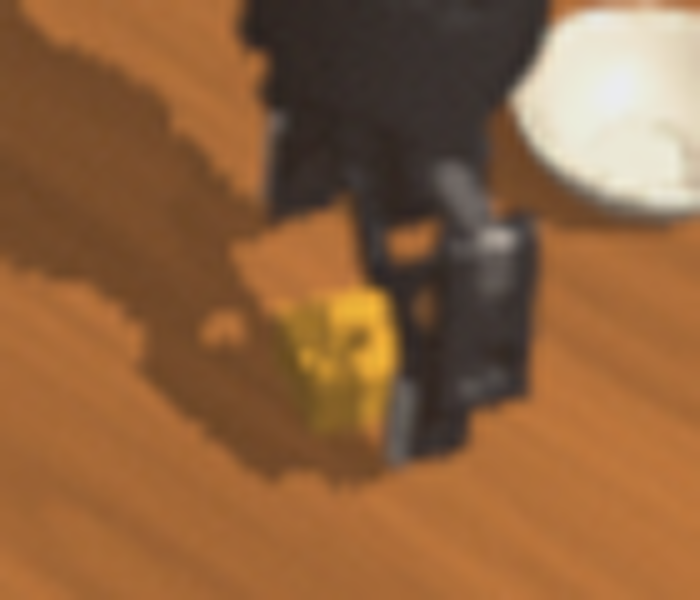

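Emit:
step_arm(dr=[[0,0,0],[0,0,0],[0,0,0],[0,0,0],[0,0,0],[0,0,0],[0,0,0],[0,0,0]], xyz=[[0,0,0],[0,0,0],[0,0,0],[0,0,0],[0,0,0],[0,0,0],[0,0,0],[0,0,0]], gripper=[0,0,0,0,0,0,0,0], squeeze=40)

```text
time: 12.15
ee_pos: [0.4517, 0.1497, -0.0175]
tcp_rot: [180.0, 0.0, 150.0]
wrist_force: [-0.6, -0.6, 5.9]
opening: 0.0287
```

```bash
python3 - <<'E'
from look import *
from mv import *
o=st()
# target relocation
T=[.50,.27];print(np.rad2deg(np.arctan2(T[1],T[0])))
P=[]
p0=np.array([.4513,.1497,-.018])
for i in range(8):
    z=[.0,.02,.03,.03,.03,.03,.03,.03][i]; f=max(0,(i-1)/6)
    P.append((np.r_[p0[:2]+(np.array(T)-p0[:2])*f,z],eul(180,0,150+58*f)))
reset([.4513,.1497,-.018],[180,0,150])
rows(P,0.0)
rows(lin(np.r_[T,-.0175],eul(180,0,208),6),0.0)
E
```

```text
t 12.15 [ 0.4517  0.1497 -0.0175] [1.7996e+02 4.0000e-02 1.4999e+02] F [-0.6 -0.6  5.9] T [-0.08  0.11  0.04] op 0.0287 q6 [ 18.  -4. -23.  70.  -0.  48.]
 cmd [ 0.4513  0.1497 -0.018 ] [180.  -0. 150.]
28.369046293278583
{"dr": [[0.0, 0.0, 0.0], [0.0, 0.0, 0.0], [0.0, 0.0, -0.1687], [0.0, 0.0, -0.3374], [0.0, 0.0, -0.5061], [0.0, 0.0, -0.6749], [0.0, 0.0, -0.8436], [0.0, 0.0, -1.0123]], "xyz": [[0.0, 0.0, -0.45], [0.0, 0.0, -0.95], [0.075, 0.536, -1.2], [0.15, 1.071, -1.2], [0.225, 1.607, -1.2], [0.3, 2.142, -1.2], [0.374, 2.678, -1.2], [0.449, 3.213, -1.2]], "gripper": [0.0, 0.0, 0.0, 0.0, 0.0, 0.0, 0.0, 0.0]}
{"dr": [[0.0, 0.0, 0.0], [0.0, 0.0, 0.0], [0.0, 0.0, 0.0], [0.0, 0.0, 0.0], [0.0, 0.0, 0.0], [0.0, 0.0, 0.0], [0.0, 0.0, 0.0], [0.0, 0.0, 0.0]], "xyz": [[-0.0, 0.0, 0.198], [-0.0, 0.0, 0.396], [-0.0, 0.0, 0.594], [-0.0, 0.0, 0.792], [-0.0, 0.0, 0.99], [-0.0, 0.0, 1.188], [-0.0, 0.0, 1.188], [-0.0, 0.0, 1.188]], "gripper": [0.0, 0.0, 0.0, 0.0, 0.0, 0.0, 0.0, 0.0]}
```

Emit:
step_arm(dr=[[0,0,0],[0,0,-0.1446],[0,0,-0.2892],[0,0,-0.4339],[0,0,-0.5785],[0,0,-0.7231],[0,0,-0.8677],[0,0,-1.0123]], xyz=[[0.0,0.0,-0.45],[0.0,0.0,-0.95],[0.075,0.536,-1.2],[0.15,1.071,-1.2],[0.225,1.607,-1.2],[0.3,2.142,-1.2],[0.374,2.678,-1.2],[0.449,3.213,-1.2]], gripper=[0,0,0,0,0,0,0,0])

```text
time: 12.95
ee_pos: [0.5, 0.2705, 0.0293]
tcp_rot: [-180.0, -0.1, -151.7]
wrist_force: [0.5, -0.4, -0.9]
opening: 0.0284
```

Emit:
step_arm(dr=[[0,0,0],[0,0,0],[0,0,0],[0,0,0],[0,0,0],[0,0,0],[0,0,0],[0,0,0]], xyz=[[0,0,0.198],[0,0,0.396],[0,0,0.594],[0,0,0.792],[0,0,0.99],[0,0,1.1],[0,0,1.19],[0,0,1.19]], gripper=[0,0,0,0,0,0,0,0])

```text
time: 13.75
ee_pos: [0.5002, 0.2698, -0.0173]
tcp_rot: [-180.0, 0.0, -152.0]
wrist_force: [0.5, 0.1, -1.1]
opening: 0.0285
```

```bash
python3 - <<'E'
from look import *
o=st()
d={"scene":shot("scene",350,220,90,70,8,"o3")}
E
```

```text
t 13.75 [ 0.5002  0.2698 -0.0173] [-1.7999e+02  3.0000e-02 -1.5203e+02] F [ 0.5  0.1 -1.1] T [-0.01  0.02  0.05] op 0.0285 q6 [ 28.   9. -10.  71.  -0.   0.]
 cmd [ 0.5     0.27   -0.0175] [ 180.    0. -152.]
```

View pics/o3.png

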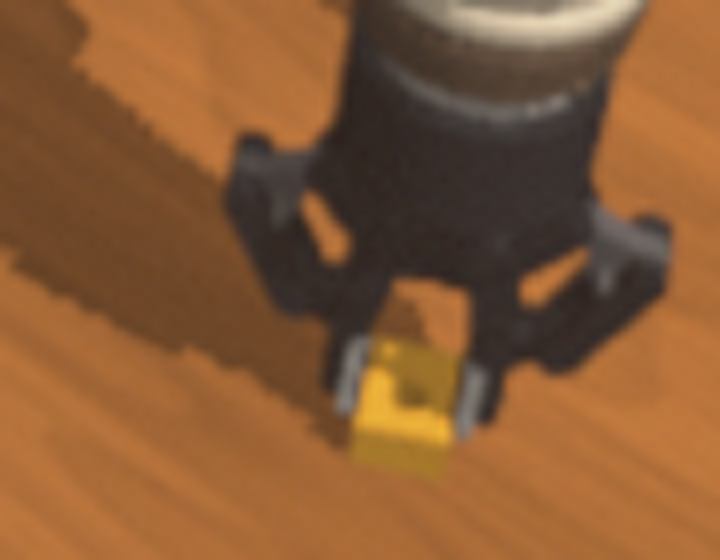

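```bash
python3 - <<'E'
from mv import *
reset([.5,.27,-.0175],[180,0,-152])
R1=eul(180,0,-152)*Ro.from_rotvec([0,np.deg2rad(40),0]);print(R1.as_matrix().round(2))
p1=np.array([.482,.260,-.0095]);p0,R0=load()
P=[]
for i in range(8):
    f=max(0,(i-2)/5)
    P.append((p0+(p1-p0)*f,R0*Ro.from_rotvec([0,np.deg2rad(40)*f,0])))
rows(P,1.0)
E
```

```text
[[-0.68 -0.47 -0.57]
 [-0.36  0.88 -0.3 ]
 [ 0.64  0.   -0.77]]
{"dr": [[0.0, 0.0, 0.0], [0.0, 0.0, 0.0], [0.0, 0.0, 0.0], [0.0, 0.1396, 0.0], [0.0, 0.2793, 0.0], [0.0, 0.4189, 0.0], [0.0, 0.5585, 0.0], [0.0, 0.6981, 0.0]], "xyz": [[0.0, 0.0, 0.0], [0.0, 0.0, 0.0], [0.0, 0.0, 0.0], [0.103, -0.002, -0.04], [0.206, -0.004, -0.08], [0.309, -0.006, -0.12], [0.412, -0.008, -0.16], [0.515, -0.009, -0.2]], "gripper": [1.0, 1.0, 1.0, 1.0, 1.0, 1.0, 1.0, 1.0]}
```

Emit:
step_arm(dr=[[0.0,0.0,0.0],[0.0,0.0,0.0],[0.0,0.0,0.0],[0.0,0.1396,0.0],[0.0,0.2793,0.0],[0.0,0.4189,0.0],[0.0,0.5585,0.0],[0.0,0.6981,0.0]], xyz=[[0.0,0.0,0.0],[0.0,0.0,0.0],[0.0,0.0,0.0],[0.103,-0.002,-0.04],[0.206,-0.004,-0.08],[0.309,-0.006,-0.12],[0.412,-0.008,-0.16],[0.515,-0.009,-0.2]], gripper=[1,1,1,1,1,1,1,1])

```text
time: 14.6
ee_pos: [0.4825, 0.2601, -0.0089]
tcp_rot: [-180.0, -40.0, -152.0]
wrist_force: [1.3, 0.2, -0.1]
opening: 0.0852
```

```bash
python3 - <<'E'
from look import *
o=st()
d={"scene":shot("scene",340,190,110,100,6,"o4")}
E
```

```text
t 14.60 [ 0.4825  0.2601 -0.0089] [-180.    -40.04 -152.01] F [ 1.3  0.2 -0.1] T [ 0.29 -0.55  0.01] op 0.0852 q6 [ 28.  52.  39. 117.   0.   0.]
 cmd [ 0.482   0.26   -0.0095] [ 180.  -40. -152.]
```

View pics/o4.png

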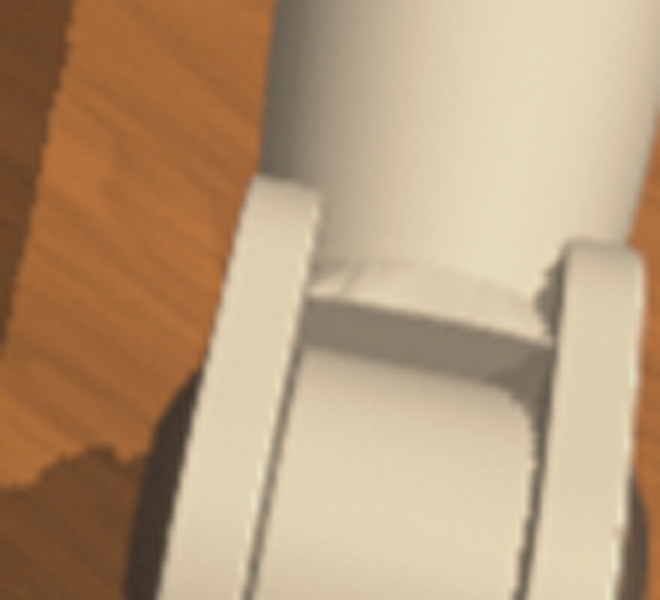

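Emit:
step_arm(dr=[[0,0,0],[0,0,0],[0,0,0],[0,0,0],[0,0,0],[0,0,0],[0,0,0],[0,0,0]], xyz=[[0,0,0],[0,0,0],[0,0,0],[0,0,0],[0,0,0],[0,0,0],[0,0,0],[0,0,0]], gripper=[0,0,0,0,0,0,0,0])

```text
time: 15.45
ee_pos: [0.4829, 0.2603, -0.0051]
tcp_rot: [-180.0, -39.4, -152.0]
wrist_force: [2.4, 1.7, 7.9]
opening: 0.0287
```

```bash
python3 - <<'E'
from look import *
from mv import *
o=st()
reset([.482,.26,-.0095],[180,-40,-152])
p0,R0=load()
Rv=eul(180,0,-152)
# call1: lift 60mm then rotate to tilt -16 ; call2 to -42
P=[]
for i in range(8):
    ti=[40,40,32,24,16,8,0,-8][i]; z=[.0,.02,.035,.05,.05,.05,.05,.05][i]
    P.append(([.482,.26,z],Rv*Ro.from_rotvec([0,np.deg2rad(ti),0])))
rows(P,0.0)
P=[]
for i in range(8):
    ti=[-16,-24,-32,-40,-42,-42,-42,-42][i]
    P.append(([.50,.27,.055],Rv*Ro.from_rotvec([0,np.deg2rad(ti),0])))
rows(P,0.0)
E
```

```text
t 15.45 [ 0.4829  0.2603 -0.0051] [-180.    -39.43 -152.01] F [2.4 1.7 7.9] T [-0.08  0.09  0.01] op 0.0287 q6 [ 28.  51.  38. 117.   0.   0.]
 cmd [ 0.482   0.26   -0.0095] [ 180.  -40. -152.]
{"dr": [[0.0, 0.0, 0.0], [0.0, 0.0, 0.0], [0.0, -0.1396, 0.0], [0.0, -0.2793, 0.0], [0.0, -0.4189, 0.0], [0.0, -0.5585, 0.0], [0.0, -0.6981, 0.0], [0.0, -0.8378, 0.0]], "xyz": [[0.153, 0.0, -0.182], [0.474, 0.0, -0.565], [0.715, 0.0, -0.852], [0.956, 0.0, -1.139], [0.956, 0.0, -1.139], [0.956, 0.0, -1.139], [0.956, 0.0, -1.139], [0.956, 0.0, -1.139]], "gripper": [0.0, 0.0, 0.0, 0.0, 0.0, 0.0, 0.0, 0.0]}
{"dr": [[0.0, -0.1396, 0.0], [0.0, -0.2792, 0.0], [0.0, -0.4188, 0.0], [0.0, -0.5585, 0.0], [0.0, -0.5934, 0.0], [0.0, -0.5934, 0.0], [0.0, -0.5934, 0.0], [0.0, -0.5934, 0.0]], "xyz": [[-0.527, 0.009, -0.053], [-0.527, 0.009, -0.053], [-0.527, 0.009, -0.053], [-0.527, 0.009, -0.053], [-0.527, 0.009, -0.053], [-0.527, 0.009, -0.053], [-0.527, 0.009, -0.053], [-0.527, 0.009, -0.053]], "gripper": [0.0, 0.0, 0.0, 0.0, 0.0, 0.0, 0.0, 0.0]}
```

Emit:
step_arm(dr=[[0.0,0.0,0.0],[0.0,0.0,0.0],[0.0,-0.1396,0.0],[0.0,-0.2793,0.0],[0.0,-0.4189,0.0],[0.0,-0.5585,0.0],[0.0,-0.6981,0.0],[0.0,-0.8378,0.0]], xyz=[[0.153,0.0,-0.182],[0.474,0.0,-0.565],[0.715,0.0,-0.852],[0.956,0.0,-1.139],[0.956,0.0,-1.139],[0.956,0.0,-1.139],[0.956,0.0,-1.139],[0.956,0.0,-1.139]], gripper=[0,0,0,0,0,0,0,0])

```text
time: 16.25
ee_pos: [0.4823, 0.26, 0.053]
tcp_rot: [-180.0, 7.5, -152.0]
wrist_force: [-0.1, 0.3, -0.9]
opening: 0.0286
```

Emit:
step_arm(dr=[[0.0,-0.1396,0.0],[0.0,-0.2792,0.0],[0.0,-0.4188,0.0],[0.0,-0.5585,0.0],[0.0,-0.5934,0.0],[0.0,-0.5934,0.0],[0.0,-0.5934,0.0],[0.0,-0.5934,0.0]], xyz=[[-0.12,0.0,0],[-0.24,0.0,0],[-0.36,0.0,-0.02],[-0.45,0.009,-0.053],[-0.527,0.009,-0.053],[-0.527,0.009,-0.053],[-0.527,0.009,-0.053],[-0.527,0.009,-0.053]], gripper=[0,0,0,0,0,0,0,0])

```text
time: 17.05
ee_pos: [0.5009, 0.2703, 0.0565]
tcp_rot: [-180.0, 40.9, -152.0]
wrist_force: [1.0, -0.7, -0.5]
opening: 0.0286
```

```bash
python3 - <<'E'
from look import *
o=st()
d={"scene":shot("scene",340,200,80,70,9,"o5")}
pickle.dump(d,open("p5.pkl","wb"))
E
```

```text
t 17.05 [0.5009 0.2703 0.0565] [-180.     40.94 -152.01] F [ 1.  -0.7 -0.5] T [-0.35  0.69  0.  ] op 0.0286 q6 [ 29. -35. -50.  34.  -0.   0.]
 cmd [0.5   0.27  0.055] [ 180.   42. -152.]
```

View pics/o5.png

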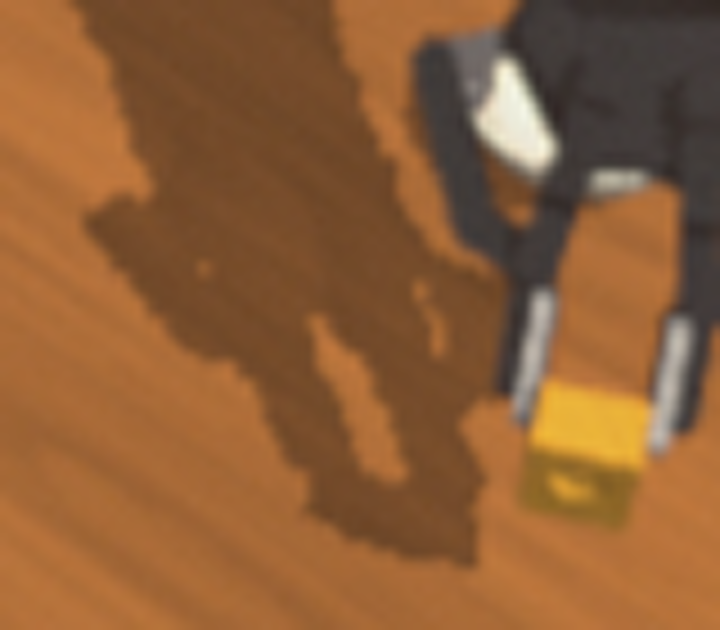

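```bash
python3 - <<'E'
from look import *
from mv import *
reset([.5005,.2702,.0555],[180,41.5,-152])
Rv=eul(180,0,-152)
P=[]
for i in range(8):
    z=[.045,.035,.025,.015,.010,.007,.005,.004][i]
    P.append(([.5005,.2702,z],Rv*Ro.from_rotvec([0,np.deg2rad(-48),0])))
rows(P,0.0)
E
```

```text
{"dr": [[0.0, -0.1134, 0.0], [0.0, -0.1134, 0.0], [0.0, -0.1134, 0.0], [0.0, -0.1134, 0.0], [0.0, -0.1134, 0.0], [0.0, -0.1134, 0.0], [0.0, -0.1134, 0.0], [0.0, -0.1134, 0.0]], "xyz": [[0.174, -0.0, 0.197], [0.34, -0.0, 0.384], [0.505, -0.0, 0.571], [0.671, -0.0, 0.758], [0.754, -0.0, 0.852], [0.803, -0.0, 0.908], [0.837, -0.0, 0.946], [0.853, -0.0, 0.964]], "gripper": [0.0, 0.0, 0.0, 0.0, 0.0, 0.0, 0.0, 0.0]}
```

Emit:
step_arm(dr=[[0.0,-0.05,0.0],[0.0,-0.1134,0.0],[0.0,-0.1134,0.0],[0.0,-0.1134,0.0],[0.0,-0.1134,0.0],[0.0,-0.1134,0.0],[0.0,-0.1134,0.0],[0.0,-0.1134,0.0]], xyz=[[0.174,0,0.197],[0.34,0,0.384],[0.505,0,0.571],[0.671,0,0.758],[0.754,0,0.852],[0.803,0,0.908],[0.837,0,0.946],[0.853,0,0.964]], gripper=[0,0,0,0,0,0,0,0])

```text
time: 17.9
ee_pos: [0.4998, 0.2697, 0.0033]
tcp_rot: [-180.0, 47.3, -152.0]
wrist_force: [-0.2, -0.7, -1.9]
opening: 0.0284
```

```bash
python3 - <<'E'
from look import *
o=st()
d={"scene":shot("scene",340,200,80,70,9,"o6")}
o=st()
E
```

```text
t 17.90 [0.4998 0.2697 0.0033] [-179.99   47.34 -152.01] F [-0.2 -0.7 -1.9] T [-0.4   0.75  0.03] op 0.0284 q6 [ 29. -38. -62.  19.  -0.   0.]
 cmd [0.5005 0.2702 0.004 ] [ 180.   48. -152.]
t 17.95 [0.4998 0.2697 0.0032] [-180.     47.34 -152.01] F [-0.4  0.5 -1.2] T [-0.45  0.77  0.03] op 0.0282 q6 [ 29. -38. -62.  19.  -0.   0.]
 cmd [0.5005 0.2702 0.004 ] [ 180.   48. -152.]
```

View pics/o6.png

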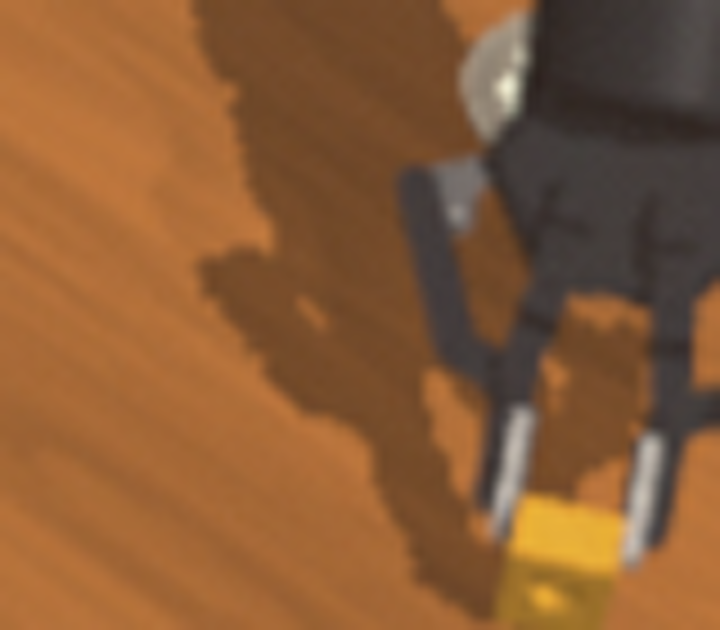

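Emit:
step_arm(dr=[[0,0,0],[0,0,0],[0,0,0],[0,0,0],[0,0,0],[0,0,0],[0,0,0],[0,0,0]], xyz=[[0.019,0,0.017],[0.037,0,0.033],[0.056,0,0.05],[0.074,0,0.067],[0.093,0,0.084],[0.093,0,0.084],[0.093,0,0.084],[0.093,0,0.084]], gripper=[0,0,0,0,0,0,0,0])

```text
time: 18.75
ee_pos: [0.4996, 0.2696, -0.0018]
tcp_rot: [-180.0, 47.4, -152.0]
wrist_force: [-0.4, -0.8, -0.7]
opening: 0.0288
```

Emit:
step_arm(dr=[[0,0,0],[0,0,0],[0,0,0],[0,0,0],[0,0,0],[0,0,0],[0,0,0],[0,0,0]], xyz=[[0.019,0,0.017],[0.037,0,0.033],[0.056,0,0.05],[0.065,0,0.059],[0.065,0,0.059],[0.065,0,0.059],[0.065,0,0.059],[0.065,0,0.059]], gripper=[0,0,0,0,0,0,0,0])

```text
time: 19.55
ee_pos: [0.5013, 0.2705, -0.0021]
tcp_rot: [-180.0, 47.7, -152.0]
wrist_force: [-4.1, -2.8, 10.6]
opening: 0.0284
```

```bash
python3 - <<'E'
from look import *
d={"scene":shot("scene",380,240,50,40,15,"o7")}
o=st()
E
```

```text
t 19.60 [ 0.5013  0.2705 -0.0021] [-180.     47.67 -152.02] F [-4.4 -2.9 11.6] T [ 0.18 -0.4  -0.05] op 0.0284 q6 [ 29. -37. -62.  17.  -0.   0.]
 cmd [0.5005 0.2702 0.004 ] [ 180.   48. -152.]
```

View pics/o7.png

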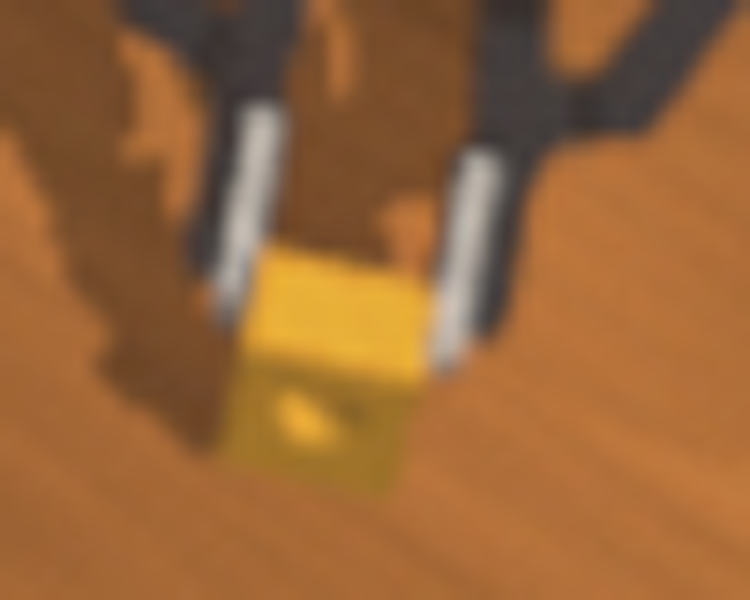

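Emit:
step_arm(dr=[[0,0,0],[0,0,0],[0,0,0],[0,0,0],[0,0,0],[0,0,0],[0,0,0],[0,0,0]], xyz=[[-0.037,0,-0.033],[-0.037,0,-0.033],[-0.037,0,-0.033],[-0.037,0,-0.033],[-0.037,0,-0.033],[-0.037,0,-0.033],[-0.037,0,-0.033],[-0.037,0,-0.033]], gripper=[0,1,1,1,1,1,1,1])

```text
time: 20.4
ee_pos: [0.4995, 0.2695, -0.0037]
tcp_rot: [-180.0, 47.3, -152.0]
wrist_force: [0.6, -0.6, -0.1]
opening: 0.0854
```

```bash
python3 - <<'E'
from look import *
d={"scene":shot("scene",375,230,60,50,13,"o8")}
pickle.dump(d,open("p6.pkl","wb"))
o=st()
E
```

```text
t 20.45 [ 0.4995  0.2695 -0.0036] [-179.99   47.34 -152.  ] F [-0.4 -0.3  0. ] T [-0.32  0.6   0.02] op 0.0853 q6 [ 29. -37. -62.  18.  -0.   0.]
 cmd [0.5005 0.2702 0.004 ] [ 180.   48. -152.]
```

View pics/o8.png

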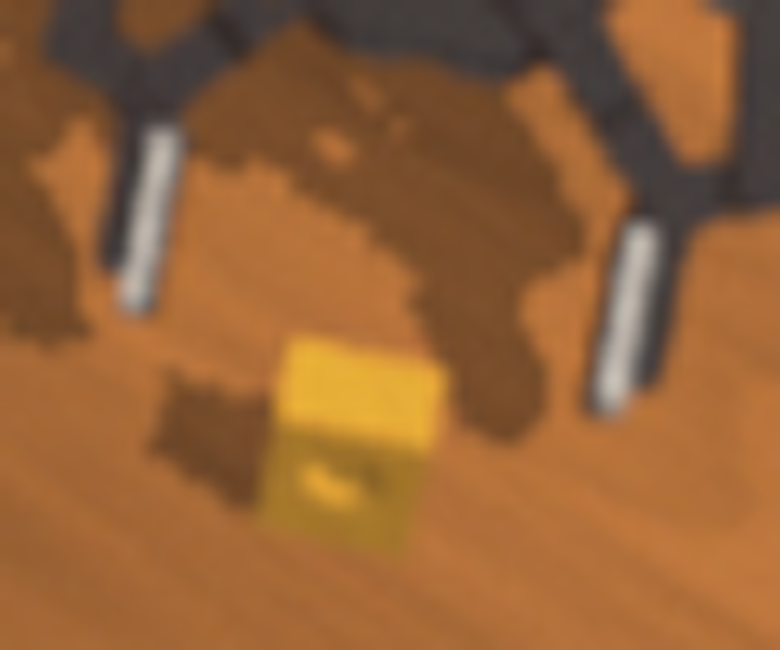

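```bash
python3 - <<'E'
from gp import *
from scipy.optimize import least_squares
s=pickle.load(open("p6.pkl","rb"))["scene"]
ob=np.array([(290,335),(445,370),(430,450),(275,430),(260,517),(405,555)])/13+[375,230]-.5
# gauge local: outward a, lateral b
loc=lambda A,B,z:(A,B,z)
pts=np.array([(-.01,-.015,.036),(-.01,.015,.036),(.01,.015,.036),(.01,-.015,.036),(.01,-.015,0),(.01,.015,0)])
def w(v):
    c,n=np.cos(v[2]),np.sin(v[2]);return np.c_[v[0]+c*pts[:,0]-n*pts[:,1],v[1]+n*pts[:,0]+c*pts[:,1],pts[:,2]]
f=least_squares(lambda v:(proj(s,w(v))-ob).ravel(),[.5,.27,np.deg2rad(28)])
print(f.x[:2],np.rad2deg(f.x[2]),f.fun.reshape(-1,2).round(2))
E
```

```text
[0.48843681 0.26344171] 28.703499085333895 [[ 0.01  0.16]
 [-0.1  -0.12]
 [ 0.18 -0.12]
 [ 0.12 -1.05]
 [-0.37  0.79]
 [ 0.15  0.34]]
```

```bash
python3 - <<'E'
from mv import *
reset([.4998,.2696,-.0036],[180,47.5,-152])
p0,R0=load();R1=eul(180,0,-151.5);p1=np.array([.4884,.2634,-.0095])
rows(lin(p1,R1,6),1.0)
E
```

```text
{"dr": [[-0.0006, 0.1382, -0.0014], [-0.0012, 0.2763, -0.0027], [-0.0018, 0.4145, -0.0041], [-0.0024, 0.5527, -0.0055], [-0.003, 0.6909, -0.0069], [-0.0036, 0.829, -0.0082], [-0.0036, 0.829, -0.0082], [-0.0036, 0.829, -0.0082]], "xyz": [[0.055, -0.001, -0.023], [0.109, -0.001, -0.047], [0.164, -0.002, -0.07], [0.219, -0.002, -0.093], [0.273, -0.003, -0.116], [0.328, -0.003, -0.14], [0.328, -0.003, -0.14], [0.328, -0.003, -0.14]], "gripper": [1.0, 1.0, 1.0, 1.0, 1.0, 1.0, 1.0, 1.0]}
```

Emit:
step_arm(dr=[[-0.0006,0.1382,-0.0014],[-0.0012,0.2763,-0.0027],[-0.0018,0.4145,-0.0041],[-0.0024,0.5527,-0.0055],[-0.003,0.6909,-0.0069],[-0.0036,0.829,-0.0082],[-0.0036,0.829,-0.0082],[-0.0036,0.829,-0.0082]], xyz=[[0.055,-0.001,-0.023],[0.109,-0.001,-0.047],[0.164,-0.002,-0.07],[0.219,-0.002,-0.093],[0.273,-0.003,-0.116],[0.328,-0.003,-0.14],[0.328,-0.003,-0.14],[0.328,-0.003,-0.14]], gripper=[1,1,1,1,1,1,1,1])

```text
time: 21.25
ee_pos: [0.4882, 0.2634, -0.0114]
tcp_rot: [-180.0, -0.3, -151.5]
wrist_force: [-0.2, 0.0, -0.4]
opening: 0.0854
```

Emit:
step_arm(dr=[[0,0,0],[0,0,0],[0,0,0],[0,0,0],[0,0,0],[0,0,0],[0,0,0],[0,0,0]], xyz=[[0,0,0],[0,0,0],[0,0,0],[0,0,0],[0,0,0],[0,0,0],[0,0,0],[0,0,0]], gripper=[0,0,0,0,0,0,0,0], squeeze=40)

```text
time: 22.05
ee_pos: [0.4882, 0.2634, -0.008]
tcp_rot: [-180.0, -0.1, -151.5]
wrist_force: [-3.3, -2.9, 9.4]
opening: 0.029
```

```bash
python3 - <<'E'
from look import *
d={"scene":shot("scene",365,220,70,60,11,"o9")}
pickle.dump(d,open("p7.pkl","wb"))
o=st()
E
```

```text
t 22.10 [ 0.4882  0.2634 -0.008 ] [-1.8000e+02 -6.0000e-02 -1.5151e+02] F [-3.3 -2.1  9.9] T [-0.38  0.73  0.01] op 0.0293 q6 [ 28.   7. -11.  72.  -0.  -0.]
 cmd [ 0.4884  0.2634 -0.0095] [-180.     0.  -151.5]
```

View pics/o9.png

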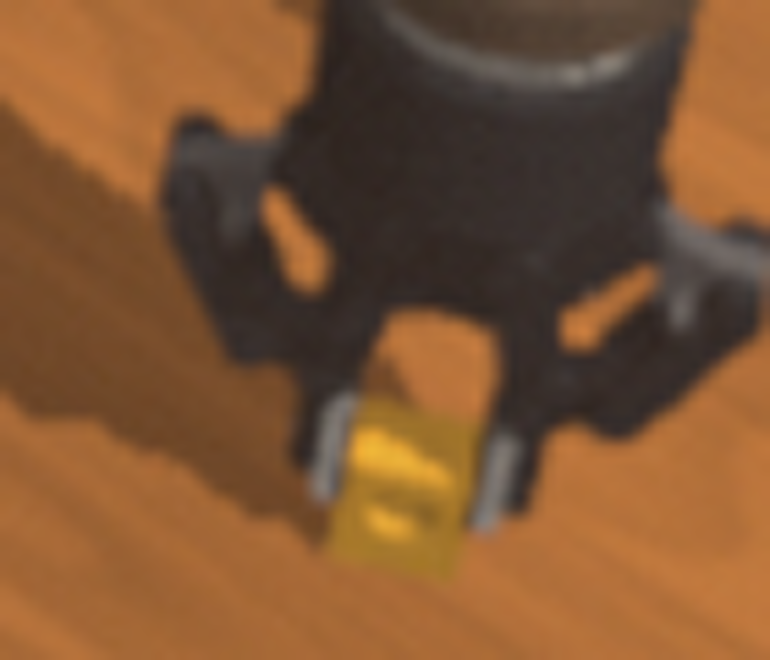

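```bash
sed -i 's/^H=.*/H=.029/' go.py; python3 - <<'E'
from go import *
reset([.4883,.2634,-.009],[180,0,-151.5])
p1,R1=pose(238);print(p1,R1.as_euler("xyz",degrees=True))
P=[]
for i in range(8):
    z=[.01,.03,.05,.07,.085,.09,.09,.09][i];yw=208.5-8.2*max(0,i)
    f=max(0,(i-2)/8)
    P.append((np.r_[[.4883,.2634]+(p1[:2]-[.4883,.2634])*f,z],eul(180,0,yw)))
rows(P,0.0)
p0,R0=load();P=lin(p1,R1,8);P=[(p0+(p1-p0)*min(1,(i+1)/7),P[i][1]) for i in range(8)]
rows(P,0.0)
E
```

```text
[0.52593739 0.08259205 0.08703743] [180.          -4.18720336  77.87590185]
{"dr": [[0.0, 0.0, 0.0], [0.0, 0.0, 0.1431], [0.0, 0.0, 0.2862], [0.0, 0.0, 0.4294], [0.0, 0.0, 0.5725], [0.0, 0.0, 0.7156], [0.0, 0.0, 0.8587], [0.0, 0.0, 1.0018]], "xyz": [[0.0, 0.0, -0.475], [0.0, 0.0, -0.975], [0.0, 0.0, -1.475], [0.166, -0.553, -1.975], [0.332, -1.105, -2.35], [0.499, -1.658, -2.475], [0.665, -2.211, -2.475], [0.831, -2.763, -2.475]], "gripper": [0.0, 0.0, 0.0, 0.0, 0.0, 0.0, 0.0, 0.0]}
{"dr": [[-0.0058, 0.0079, 0.1597], [-0.0117, 0.0157, 0.3194], [-0.0175, 0.0236, 0.479], [-0.0233, 0.0314, 0.6387], [-0.0292, 0.0393, 0.7984], [-0.035, 0.0471, 0.9581], [-0.0409, 0.055, 1.1177], [-0.0467, 0.0629, 1.2774]], "xyz": [[-0.161, -0.188, 0.011], [-0.322, -0.375, 0.021], [-0.484, -0.563, 0.032], [-0.645, -0.751, 0.042], [-0.806, -0.938, 0.053], [-0.967, -1.126, 0.063], [-1.128, -1.314, 0.074], [-1.128, -1.314, 0.074]], "gripper": [0.0, 0.0, 0.0, 0.0, 0.0, 0.0, 0.0, 0.0]}
```

```bash
python3 - <<'E'
from go import *
reset([.4883,.2634,-.009],[180,0,-151.5])
p1,R1=pose(238)
P=[]
for i in range(8):
    z=[.01,.03,.05,.07,.085,.09,.09,.09][i];yw=208.5-8.2*(i+.4)
    f=max(0,(i-2)/8)
    P.append((np.r_[[.4883,.2634]+(p1[:2]-[.4883,.2634])*f,z],eul(180,0,yw)))
rows(P,0.0)
p0,R0=load();P=lin(p1,R1,8);P=[(p0+(p1-p0)*min(1,(i+1)/7),P[i][1]) for i in range(8)]
rows(P,0.0)
E
```

```text
{"dr": [[0.0, 0.0, 0.0572], [0.0, 0.0, 0.2004], [0.0, 0.0, 0.3435], [0.0, 0.0, 0.4866], [0.0, 0.0, 0.6297], [0.0, 0.0, 0.7728], [0.0, 0.0, 0.9159], [0.0, 0.0, 1.0591]], "xyz": [[0.0, 0.0, -0.475], [0.0, 0.0, -0.975], [0.0, 0.0, -1.475], [0.166, -0.553, -1.975], [0.332, -1.105, -2.35], [0.499, -1.658, -2.475], [0.665, -2.211, -2.475], [0.831, -2.763, -2.475]], "gripper": [0.0, 0.0, 0.0, 0.0, 0.0, 0.0, 0.0, 0.0]}
{"dr": [[-0.0056, 0.008, 0.1525], [-0.0112, 0.0159, 0.305], [-0.0167, 0.0239, 0.4576], [-0.0223, 0.0319, 0.6101], [-0.0279, 0.0399, 0.7626], [-0.0335, 0.0478, 0.9151], [-0.039, 0.0558, 1.0676], [-0.0446, 0.0638, 1.2201]], "xyz": [[-0.172, -0.178, 0.011], [-0.343, -0.356, 0.021], [-0.515, -0.534, 0.032], [-0.687, -0.713, 0.042], [-0.858, -0.891, 0.053], [-1.03, -1.069, 0.063], [-1.202, -1.247, 0.074], [-1.202, -1.247, 0.074]], "gripper": [0.0, 0.0, 0.0, 0.0, 0.0, 0.0, 0.0, 0.0]}
```

Emit:
step_arm(dr=[[0.0,0.0,0.0572],[0.0,0.0,0.2004],[0.0,0.0,0.3435],[0.0,0.0,0.4866],[0.0,0.0,0.6297],[0.0,0.0,0.7728],[0.0,0.0,0.9159],[0.0,0.0,1.0591]], xyz=[[0.0,0.0,-0.475],[0.0,0.0,-0.975],[0.0,0.0,-1.475],[0.166,-0.553,-1.975],[0.332,-1.105,-2.35],[0.499,-1.658,-2.475],[0.665,-2.211,-2.475],[0.831,-2.763,-2.475]], gripper=[0,0,0,0,0,0,0,0])

```text
time: 22.9
ee_pos: [0.5118, 0.1496, 0.09]
tcp_rot: [-179.9, -0.0, 147.5]
wrist_force: [0.1, 1.0, -1.8]
opening: 0.0289
```

Emit:
step_arm(dr=[[-0.0056,0.008,0.1525],[-0.0112,0.0159,0.305],[-0.0167,0.0239,0.4576],[-0.0223,0.0319,0.6101],[-0.0279,0.0399,0.7626],[-0.0335,0.0478,0.9151],[-0.039,0.0558,1.0676],[-0.0446,0.0638,1.2201]], xyz=[[-0.172,-0.178,0.011],[-0.343,-0.356,0.021],[-0.515,-0.534,0.032],[-0.687,-0.713,0.042],[-0.858,-0.891,0.053],[-1.03,-1.069,0.063],[-1.202,-1.247,0.074],[-1.202,-1.247,0.074]], gripper=[0,0,0,0,0,0,0,0])

```text
time: 23.7
ee_pos: [0.5258, 0.0816, 0.0866]
tcp_rot: [-179.9, -4.0, 78.7]
wrist_force: [-0.7, 0.5, -1.5]
opening: 0.0291
```

```bash
python3 - <<'E'
from look import *
o=st();d={"scene":shot("scene",310,190,50,40,15,"q1")};o=st()
d["o"]=o;pickle.dump(d,open("p8.pkl","wb"))
from gp import *
s=d["scene"];i=cv2.imread("pics/q1.png")
for h,c in((.029,(255,0,0)),):
    b,g=gpts(o["ee_pos"],eul(*o["tcp_rot"]),h)
    for k,v in g.items(): cv2.circle(i,tuple(int(x) for x in (proj(s,v)[0]-[310,190]+.5)*15),3,c,-1)
cv2.imwrite("pics/q1b.png",i)
E
```

```text
t 23.70 [0.5258 0.0816 0.0866] [-179.92   -4.02   78.74] F [-0.7  0.5 -1.5] T [-0.12  0.01  0.04] op 0.0291 q6 [  7.   1.  -7.  81.   4. 108.]
 cmd [0.526  0.0826 0.087 ] [-180.     -4.19   77.88]
t 23.75 [0.5257 0.082  0.0867] [-179.89   -4.05   78.21] F [ 0.1  0.4 -1.6] T [-0.08 -0.02 -0.  ] op 0.0291 q6 [  7.   0.  -8.  81.   4. 108.]
 cmd [0.526  0.0826 0.087 ] [-180.     -4.19   77.88]
```

View pics/q1b.png

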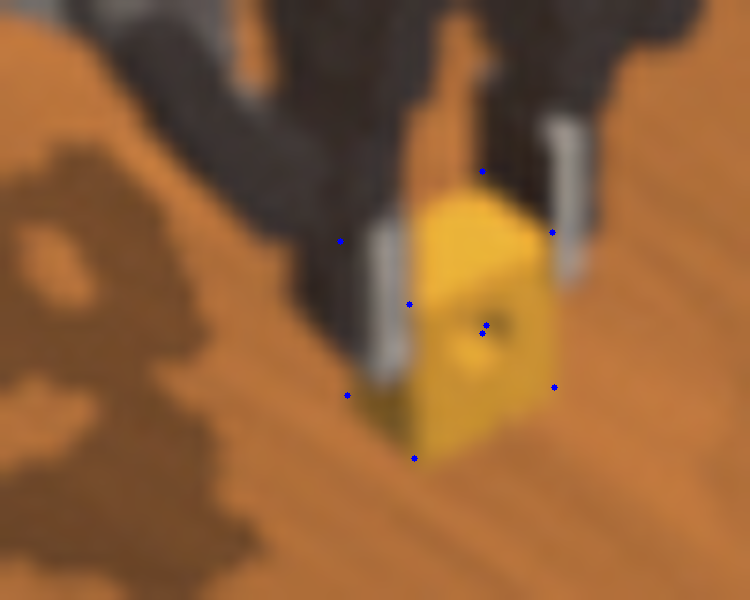

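```bash
cat >> go.py <<'E'
def along(s0,s1,n=8,off0=(0,0),off1=None):
    """rows from s0 (current) to s1"""
    off1=off0 if off1 is None else off1
    P=[]
    for i in range(8):
        f=min(1,(i+1)/n);o=[off0[k]+(off1[k]-off0[k])*f for k in(0,1)]
        P.append(pose(s0+(s1-s0)*f,o))
    rows(P,0.0)
E
python3 - <<'E'
from go import *
reset([.5257,.0820,.0867],[-179.9,-4.05,78.2])
P=[pose(237+(209-237)*min(1,(i+1)/7),(0,.7)) for i in range(8)]
rows(P,0.0)
E
```

```text
{"dr": [[-0.0022, 0.0024, 0.0056], [-0.0022, 0.0024, 0.0056], [-0.0022, 0.0024, 0.0056], [-0.0022, 0.0024, 0.0056], [-0.0022, 0.0024, 0.0056], [-0.0022, 0.0024, 0.0056], [-0.0022, 0.0024, 0.0056], [-0.0022, 0.0024, 0.0056]], "xyz": [[-0.109, 0.002, -0.025], [-0.209, 0.001, -0.024], [-0.31, 0.001, -0.024], [-0.41, 0.0, -0.024], [-0.51, -0.0, -0.024], [-0.61, -0.001, -0.023], [-0.711, -0.001, -0.023], [-0.711, -0.001, -0.023]], "gripper": [0.0, 0.0, 0.0, 0.0, 0.0, 0.0, 0.0, 0.0]}
```

Emit:
step_arm(dr=[[-0.0022,0.0024,0.0056],[-0.0022,0.0024,0.0056],[-0.0022,0.0024,0.0056],[-0.0022,0.0024,0.0056],[-0.0022,0.0024,0.0056],[-0.0022,0.0024,0.0056],[-0.0022,0.0024,0.0056],[-0.0022,0.0024,0.0056]], xyz=[[-0.109,0.002,-0.025],[-0.209,0.001,-0.024],[-0.31,0.001,-0.024],[-0.41,0.0,-0.024],[-0.51,0,-0.024],[-0.61,-0.001,-0.023],[-0.711,-0.001,-0.023],[-0.711,-0.001,-0.023]], gripper=[0,0,0,0,0,0,0,0])

```text
time: 24.55
ee_pos: [0.5204, 0.0542, 0.0856]
tcp_rot: [180.0, -4.1, 78.8]
wrist_force: [0.9, 0.2, -0.7]
opening: 0.0291
```

```bash
python3 - <<'E'
from look import *
o=st();d={"scene":shot("scene",300,180,50,40,15,"q2")};o=st()
d["o"]=o;pickle.dump(d,open("p9.pkl","wb"))
from gp import *
s=d["scene"];i=cv2.imread("pics/q2.png")
b,g=gpts(o["ee_pos"],eul(*o["tcp_rot"]),.029);print("bore",b)
for k,v in g.items(): cv2.circle(i,tuple(int(x) for x in (proj(s,v)[0]-[300,180]+.5)*15),3,(255,0,0),-1)
from fit import bar
for v in bar(np.arange(130,198,6)): cv2.circle(i,tuple(int(x) for x in (proj(s,v)[0]-[300,180]+.5)*15),3,(0,0,255),-1)
cv2.imwrite("pics/q2b.png",i)
E
```

```text
t 24.55 [0.5204 0.0542 0.0856] [179.98  -4.15  78.81] F [ 0.9  0.2 -0.7] T [ 0.01  0.01 -0.  ] op 0.0291 q6 [  4.  -1.  -9.  81.   4. 105.]
 cmd [0.5198 0.0542 0.0856] [180.    -4.19  77.88]
t 24.60 [0.5205 0.0545 0.0856] [179.97  -4.15  78.81] F [-0.4 -0.3 -1.6] T [-0.1   0.04 -0.04] op 0.0292 q6 [  4.  -1.  -9.  81.   4. 105.]
 cmd [0.5198 0.0542 0.0856] [180.    -4.19  77.88]
bore [0.52006429 0.05240119 0.11453624]
```

View pics/q2b.png

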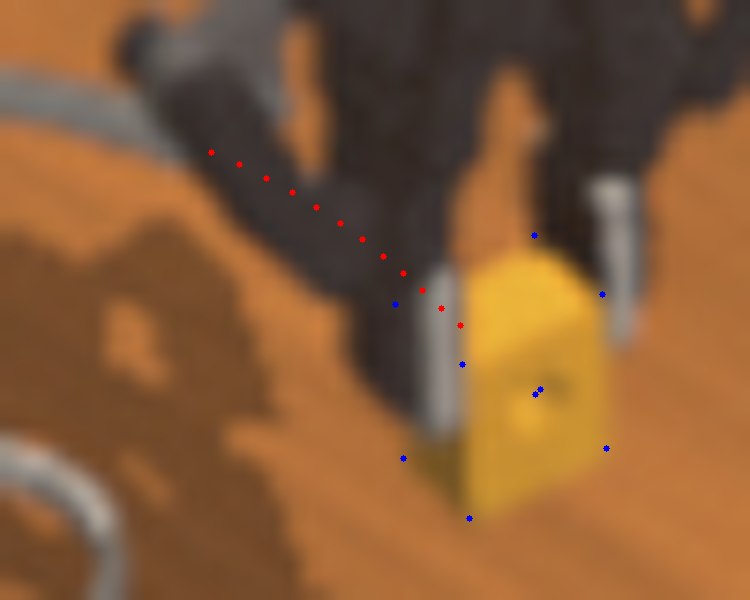

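```bash
python3 - <<'E'
from go import *
reset([.5204,.0544,.0856],[179.98,-4.15,78.7])
along(209,203,6,(0,.7))
E
```

```text
{"dr": [[-0.0007, 0.0006, 0.0143], [-0.0007, 0.0006, 0.0143], [-0.0007, 0.0006, 0.0143], [-0.0007, 0.0006, 0.0143], [-0.0007, 0.0006, 0.0143], [-0.0007, 0.0006, 0.0143], [-0.0007, 0.0006, 0.0143], [-0.0007, 0.0006, 0.0143]], "xyz": [[-0.033, -0.013, -0.001], [-0.058, -0.014, -0.001], [-0.083, -0.014, -0.001], [-0.108, -0.014, -0.001], [-0.133, -0.015, -0.001], [-0.158, -0.015, -0.001], [-0.158, -0.015, -0.001], [-0.158, -0.015, -0.001]], "gripper": [0.0, 0.0, 0.0, 0.0, 0.0, 0.0, 0.0, 0.0]}
```

Emit:
step_arm(dr=[[-0.0007,0.0006,0.0143],[-0.0007,0.0006,0.0143],[-0.0007,0.0006,0.0143],[-0.0007,0.0006,0.0143],[-0.0007,0.0006,0.0143],[-0.0007,0.0006,0.0143],[-0.0007,0.0006,0.0143],[-0.0007,0.0006,0.0143]], xyz=[[-0.033,-0.013,-0.001],[-0.058,-0.014,-0.001],[-0.083,-0.014,-0.001],[-0.108,-0.014,-0.001],[-0.133,-0.015,-0.001],[-0.158,-0.015,-0.001],[-0.158,-0.015,-0.001],[-0.158,-0.015,-0.001]], gripper=[0,0,0,0,0,0,0,0])

```text
time: 25.4
ee_pos: [0.5188, 0.0486, 0.0853]
tcp_rot: [180.0, -4.2, 78.0]
wrist_force: [0.7, -0.3, 0.0]
opening: 0.029
```

```bash
cat > s.py <<'E'
from look import *
from go import *
def stat(s,off=(0,0)):
    o=bot.get_obs();m=eul(*o["tcp_rot"]).as_matrix();b=o["ee_pos"]-m[:,2]*H
    p,R=pose(s,off);M=R.as_matrix();c=p-M[:,2]*H
    e=M.T@(b-c)*1000;f=M.T@o["wrist_force"];t=M.T@o["torque"];dr=np.rad2deg((R.inv()*eul(*o["tcp_rot"])).as_rotvec())
    pc,Rc=load();ec=M.T@(o["ee_pos"]-pc)*1000;dc=np.rad2deg((Rc.inv()*eul(*o["tcp_rot"])).as_rotvec())
    print("t %.2f s %g err[out,y,down]mm"%(o["time"],s),e.round(2),"rot",dr.round(2),"F",f.round(1),"T",t.round(2),"vs cmd",ec.round(2),dc.round(2),"op",round(o["opening"],4))
    return o
E
python3 -c "
from s import *
stat(203,(0,.7));bot.camera('scene');stat(203,(0,.7))"
```

```text
t 25.40 s 203 err[out,y,down]mm [ 0.28  0.13 -0.14] rot [-0.01 -0.   -0.13] F [-0.1  0.8 -0.1] T [-0.05 -0.16 -0.02] vs cmd [ 0.26  0.14 -0.13] [-0.01  0.   -0.12] op 0.029
t 25.45 s 203 err[out,y,down]mm [ 0.33  0.13 -0.1 ] rot [-0.01 -0.   -0.13] F [-0.1  0.5  0.5] T [-0.05 -0.12 -0.05] vs cmd [ 0.32  0.13 -0.1 ] [-0.01  0.   -0.13] op 0.0289
```

```bash
python3 -c "
from s import *
along(203,197,7,(0,.7),(0,1.2))"
```

```text
{"dr": [[0.0, 0.0, 0.0], [0.0, 0.0, 0.0], [0.0, 0.0, 0.0], [0.0, 0.0, 0.0], [0.0, 0.0, 0.0], [0.0, 0.0, 0.0], [0.0, 0.0, 0.0], [0.0, 0.0, 0.0]], "xyz": [[-0.022, 0.0, -0.002], [-0.043, 0.0, -0.003], [-0.065, 0.0, -0.005], [-0.086, 0.0, -0.007], [-0.108, 0.0, -0.009], [-0.129, 0.0, -0.01], [-0.151, 0.0, -0.012], [-0.151, 0.0, -0.012]], "gripper": [0.0, 0.0, 0.0, 0.0, 0.0, 0.0, 0.0, 0.0]}
```

Emit:
step_arm(dr=[[0,0,0],[0,0,0],[0,0,0],[0,0,0],[0,0,0],[0,0,0],[0,0,0],[0,0,0]], xyz=[[-0.022,0.0,-0.002],[-0.043,0.0,-0.003],[-0.065,0.0,-0.005],[-0.086,0.0,-0.007],[-0.108,0.0,-0.009],[-0.129,0.0,-0.01],[-0.151,0.0,-0.012],[-0.151,0.0,-0.012]], gripper=[0,0,0,0,0,0,0,0])

```text
time: 26.25
ee_pos: [0.5174, 0.0426, 0.0852]
tcp_rot: [180.0, -4.2, 78.0]
wrist_force: [1.0, -0.6, -1.2]
opening: 0.0293
```

```bash
python3 - <<'E'
from s import *
stat(197,(0,1.2));d={"scene":shot("scene",295,180,50,40,15,"q3")};o=stat(197,(0,1.2))
E
```

```text
t 26.25 s 197 err[out,y,down]mm [0.16 0.06 0.  ] rot [ 0.   -0.   -0.12] F [-0.5  1.1  1.2] T [-0.08 -0.11  0.01] vs cmd [ 0.18  0.06 -0.01] [ 0.   -0.   -0.12] op 0.0293
t 26.30 s 197 err[out,y,down]mm [0.18 0.08 0.01] rot [-0.   -0.01 -0.12] F [ 0.3 -0.2  0.3] T [-0.11 -0.14  0.05] vs cmd [ 0.19  0.08 -0.01] [-0.   -0.   -0.12] op 0.0291
```

View pics/q3.png

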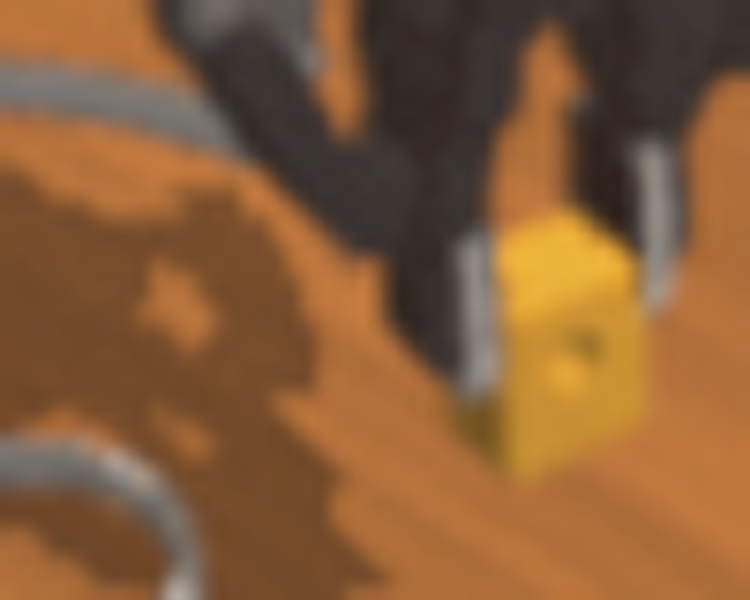

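```bash
python3 -c "
from s import *
along(197,187,7,(0,1.2))"
```

```text
{"dr": [[0.0, 0.0, 0.0], [0.0, 0.0, 0.0], [0.0, 0.0, 0.0], [0.0, 0.0, 0.0], [0.0, 0.0, 0.0], [0.0, 0.0, 0.0], [0.0, 0.0, 0.0], [0.0, 0.0, 0.0]], "xyz": [[-0.035, 0.0, -0.0], [-0.071, 0.0, -0.0], [-0.107, 0.0, -0.0], [-0.143, 0.0, -0.0], [-0.179, 0.0, -0.0], [-0.215, 0.0, -0.0], [-0.25, 0.0, -0.0], [-0.25, 0.0, -0.0]], "gripper": [0.0, 0.0, 0.0, 0.0, 0.0, 0.0, 0.0, 0.0]}
```

Emit:
step_arm(dr=[[0,0,0],[0,0,0],[0,0,0],[0,0,0],[0,0,0],[0,0,0],[0,0,0],[0,0,0]], xyz=[[-0.035,0.0,0],[-0.071,0.0,0],[-0.107,0.0,0],[-0.143,0.0,0],[-0.179,0.0,0],[-0.215,0.0,0],[-0.25,0.0,0],[-0.25,0.0,0]], gripper=[0,0,0,0,0,0,0,0])

```text
time: 27.1
ee_pos: [0.5154, 0.0328, 0.0846]
tcp_rot: [180.0, -4.2, 78.0]
wrist_force: [-0.5, -1.0, 0.7]
opening: 0.029
```

```bash
python3 - <<'E'
from s import *
stat(187,(0,1.2));d={"scene":shot("scene",290,175,50,40,15,"q4")};o=stat(187,(0,1.2))
E
```

```text
t 27.10 s 187 err[out,y,down]mm [ 0.16  0.14 -0.08] rot [-0.01 -0.   -0.12] F [-1.1 -0.3 -0.7] T [-0.16 -0.2  -0.04] vs cmd [ 0.14  0.15 -0.09] [-0.01  0.   -0.12] op 0.029
t 27.15 s 187 err[out,y,down]mm [ 0.17  0.14 -0.07] rot [-0.01 -0.01 -0.12] F [-0.7  0.5  0.9] T [-0.13 -0.18 -0.02] vs cmd [ 0.15  0.14 -0.08] [-0.01 -0.01 -0.12] op 0.0287
```

View pics/q4.png

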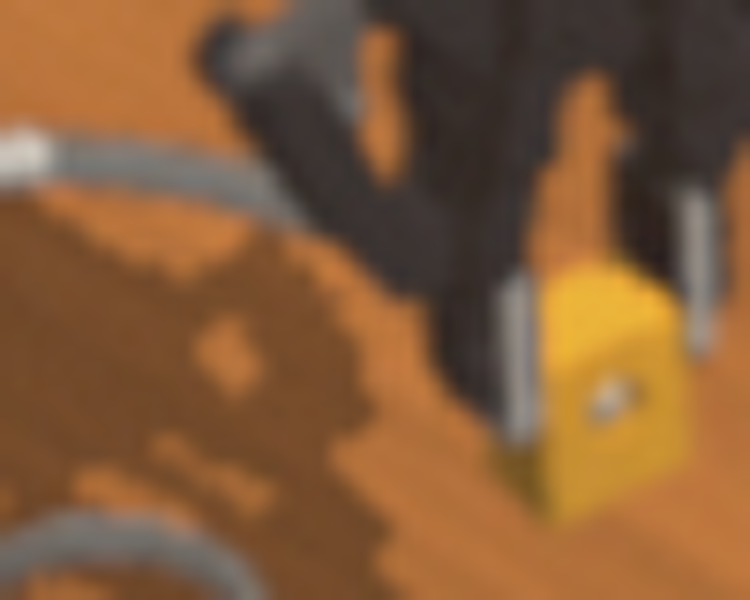

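```bash
python3 -c "
from s import *
along(187,180,8,(0,1.2),(.1,1.6))"
```

```text
{"dr": [[0.0, 0.0, 0.0], [0.0, 0.0, 0.0], [0.0, 0.0, 0.0], [0.0, 0.0, 0.0], [0.0, 0.0, 0.0], [0.0, 0.0, 0.0], [0.0, 0.0, 0.0], [0.0, 0.0, 0.0]], "xyz": [[-0.022, 0.0, -0.002], [-0.044, 0.001, -0.003], [-0.066, 0.001, -0.004], [-0.088, 0.001, -0.005], [-0.11, 0.002, -0.007], [-0.132, 0.002, -0.008], [-0.154, 0.002, -0.009], [-0.176, 0.003, -0.01]], "gripper": [0.0, 0.0, 0.0, 0.0, 0.0, 0.0, 0.0, 0.0]}
```

```bash
sed -i 's/c=bar(\[s\])\[0\];t=bar(\[s+1\])\[0\]-bar(\[s-1\])\[0\]/a,c,b=bar([s-9,s,s+9]);t=b-a;c=c*.5+(a+b)*.25/' go.py; grep -n "a,c,b" go.py; python3 -c "
from s import *
reset([.5153,.03265,.0847],[180,-4.19,77.88])
stat(187,(0,1.2))
along(187,180,8,(0,1.2),(0,1.6))"; cat cmd.json
```

```text
7:    a,c,b=bar([s-9,s,s+9]);t=b-a;c=c*.5+(a+b)*.25;t/=np.linalg.norm(t)
t 27.15 s 187 err[out,y,down]mm [ 0.17  0.14 -0.07] rot [-0.01 -0.01 -0.12] F [-0.7  0.5  0.9] T [-0.13 -0.18 -0.02] vs cmd [0.13 0.05 0.13] [-0.01 -0.01 -0.12] op 0.0287
{"dr": [[0.0, 0.0, 0.0001], [0.0, -0.0001, -0.0001], [0.0001, -0.0004, -0.0007], [0.0001, -0.0008, -0.0018], [0.0002, -0.0014, -0.0032], [0.0004, -0.0021, -0.0051], [0.0005, -0.003, -0.0074], [0.0007, -0.004, -0.0102]], "xyz": [[-0.023, -0.002, 0.004], [-0.045, -0.002, 0.002], [-0.067, -0.002, 0.001], [-0.089, -0.002, -0.0], [-0.112, -0.002, -0.001], [-0.134, -0.002, -0.003], [-0.157, -0.002, -0.004], [-0.179, -0.002, -0.006]], "gripper": [0.0, 0.0, 0.0, 0.0, 0.0, 0.0, 0.0, 0.0]}
{"p": [0.5137188068543244, 0.025667958981673837, 0.08441621935499483], "q": [0.7741185558152273, 0.6320966920528778, 0.026776170881537224, -0.02184651256560683]}
```

Emit:
step_arm(dr=[[0.0,0.0,0.0],[0.0,-0.0001,-0.0001],[0.0001,-0.0004,-0.0007],[0.0001,-0.0008,-0.0018],[0.0002,-0.0014,-0.0032],[0.0004,-0.0021,-0.0051],[0.0005,-0.003,-0.0074],[0.0007,-0.004,-0.0102]], xyz=[[-0.023,0,-0.001],[-0.045,0,-0.003],[-0.067,0,-0.004],[-0.089,0,-0.005],[-0.112,0,-0.006],[-0.134,-0.001,-0.008],[-0.157,-0.002,-0.009],[-0.179,-0.002,-0.011]], gripper=[0,0,0,0,0,0,0,0])

```text
time: 27.95
ee_pos: [0.5137, 0.0259, 0.0844]
tcp_rot: [180.0, -4.0, 78.6]
wrist_force: [0.1, -0.0, -1.2]
opening: 0.0288
```

```bash
python3 -c "
from s import *
stat(180,(0,1.6))"
```

```text
t 27.95 s 180 err[out,y,down]mm [ 0.22 -0.03 -0.01] rot [ 0.   -0.01 -0.14] F [-0.1  0.1  1.2] T [-0.02 -0.06 -0.  ] vs cmd [ 0.2  -0.01  0.01] [ 0.01 -0.01 -0.14] op 0.0288
```

```bash
python3 -c "
from s import *
along(180,171,8,(0,1.6))"
```

```text
{"dr": [[0.0003, -0.0016, -0.0041], [0.0006, -0.0034, -0.0089], [0.001, -0.0055, -0.0145], [0.0014, -0.0078, -0.0207], [0.0018, -0.0103, -0.0277], [0.0022, -0.0131, -0.0353], [0.0027, -0.0161, -0.0436], [0.0032, -0.0194, -0.0527]], "xyz": [[-0.029, 0.0, 0.0], [-0.059, 0.0, 0.0], [-0.088, 0.001, 0.0], [-0.118, 0.001, -0.0], [-0.148, 0.001, -0.0], [-0.178, 0.002, -0.001], [-0.208, 0.003, -0.001], [-0.239, 0.005, -0.002]], "gripper": [0.0, 0.0, 0.0, 0.0, 0.0, 0.0, 0.0, 0.0]}
```

Emit:
step_arm(dr=[[0.0003,-0.0016,-0.0041],[0.0006,-0.0034,-0.0089],[0.001,-0.0055,-0.0145],[0.0014,-0.0078,-0.0207],[0.0018,-0.0103,-0.0277],[0.0022,-0.0131,-0.0353],[0.0027,-0.0161,-0.0436],[0.0032,-0.0194,-0.0527]], xyz=[[-0.029,0.0,0.0],[-0.059,0.0,0.0],[-0.088,0.001,0.0],[-0.118,0.001,0],[-0.148,0.001,0],[-0.178,0.002,-0.001],[-0.208,0.003,-0.001],[-0.239,0.005,-0.002]], gripper=[0,0,0,0,0,0,0,0])

```text
time: 28.75
ee_pos: [0.5121, 0.0165, 0.0839]
tcp_rot: [180.0, -2.8, 81.7]
wrist_force: [0.3, 0.3, -0.5]
opening: 0.0289
```

```bash
python3 -c "
from s import *
stat(171,(0,1.6))
along(171,163,8,(0,1.6))"
```

```text
t 28.75 s 171 err[out,y,down]mm [ 0.22  0.07 -0.04] rot [ 0.   -0.02 -0.17] F [0.3 0.2 0.5] T [-0.07 -0.05 -0.03] vs cmd [ 0.21  0.05 -0.03] [-0.   -0.02 -0.17] op 0.0289
{"dr": [[0.0004, -0.0031, -0.0086], [0.0008, -0.0064, -0.0178], [0.0012, -0.0098, -0.0275], [0.0016, -0.0133, -0.0375], [0.0019, -0.0168, -0.0475], [0.0022, -0.0202, -0.0575], [0.0025, -0.0236, -0.0674], [0.0028, -0.0269, -0.0774]], "xyz": [[-0.027, -0.0, 0.0], [-0.054, -0.0, -0.0], [-0.082, 0.0, -0.0], [-0.109, 0.001, -0.001], [-0.136, 0.002, -0.001], [-0.164, 0.003, -0.002], [-0.191, 0.004, -0.002], [-0.218, 0.006, -0.003]], "gripper": [0.0, 0.0, 0.0, 0.0, 0.0, 0.0, 0.0, 0.0]}
```

Forces tiny; carry on.

Emit:
step_arm(dr=[[0.0004,-0.0031,-0.0086],[0.0008,-0.0064,-0.0178],[0.0012,-0.0098,-0.0275],[0.0016,-0.0133,-0.0375],[0.0019,-0.0168,-0.0475],[0.0022,-0.0202,-0.0575],[0.0025,-0.0236,-0.0674],[0.0028,-0.0269,-0.0774]], xyz=[[-0.027,0,0.0],[-0.054,0,0],[-0.082,0.0,0],[-0.109,0.001,-0.001],[-0.136,0.002,-0.001],[-0.164,0.003,-0.002],[-0.191,0.004,-0.002],[-0.218,0.006,-0.003]], gripper=[0,0,0,0,0,0,0,0])

```text
time: 29.55
ee_pos: [0.5111, 0.0079, 0.0836]
tcp_rot: [180.0, -1.3, 86.1]
wrist_force: [0.9, 1.0, -1.1]
opening: 0.029
```

```bash
python3 -c "
from s import *
stat(163,(0,1.6))
bot.camera('scene');stat(163,(0,1.6))
along(163,155,8,(0,1.6))"
```

```text
t 29.55 s 163 err[out,y,down]mm [ 0.27  0.13 -0.1 ] rot [-0.01 -0.01 -0.18] F [1.  0.9 1.2] T [-0.15  0.1   0.01] vs cmd [ 0.25  0.14 -0.09] [-0.01 -0.01 -0.18] op 0.029
t 29.60 s 163 err[out,y,down]mm [ 0.16  0.14 -0.07] rot [-0.01 -0.03 -0.21] F [0.3 0.7 0.1] T [-0.15  0.06  0.05] vs cmd [ 0.14  0.15 -0.06] [-0.01 -0.03 -0.21] op 0.0288
{"dr": [[0.0002, -0.0033, -0.01], [0.0004, -0.0065, -0.02], [0.0005, -0.0097, -0.03], [0.0006, -0.0129, -0.0399], [0.0007, -0.016, -0.0499], [0.0008, -0.019, -0.0599], [0.0008, -0.0221, -0.0699], [0.0008, -0.025, -0.0799]], "xyz": [[-0.027, 0.0, 0.0], [-0.055, 0.0, 0.0], [-0.082, 0.001, -0.0], [-0.109, 0.002, -0.0], [-0.136, 0.003, -0.001], [-0.163, 0.004, -0.001], [-0.19, 0.006, -0.002], [-0.217, 0.008, -0.002]], "gripper": [0.0, 0.0, 0.0, 0.0, 0.0, 0.0, 0.0, 0.0]}
```

```bash
cat >> go.py <<'E'
import shutil
_al=along
def along(*a,**k):
    shutil.copy("cmd.json","prev.json");_al(*a,**k)
def undo(): shutil.copy("prev.json","cmd.json")
E
python3 -c "
from s import *
reset(*[pose(163,(0,1.6))[0],pose(163)[1].as_euler('xyz',degrees=True)])
along(163,154,8,(0,1.6),(.35,1.7))"
```

```text
{"dr": [[0.0002, -0.0037, -0.0112], [0.0004, -0.0073, -0.0225], [0.0006, -0.0109, -0.0337], [0.0007, -0.0144, -0.0449], [0.0008, -0.0179, -0.0562], [0.0008, -0.0213, -0.0674], [0.0008, -0.0247, -0.0786], [0.0008, -0.028, -0.0899]], "xyz": [[-0.031, 0.001, -0.0], [-0.061, 0.003, -0.001], [-0.092, 0.004, -0.001], [-0.122, 0.007, -0.002], [-0.152, 0.009, -0.003], [-0.183, 0.012, -0.004], [-0.213, 0.015, -0.005], [-0.243, 0.019, -0.006]], "gripper": [0.0, 0.0, 0.0, 0.0, 0.0, 0.0, 0.0, 0.0]}
```

Emit:
step_arm(dr=[[0.0002,-0.0037,-0.0112],[0.0004,-0.0073,-0.0225],[0.0006,-0.0109,-0.0337],[0.0007,-0.0144,-0.0449],[0.0008,-0.0179,-0.0562],[0.0008,-0.0213,-0.0674],[0.0008,-0.0247,-0.0786],[0.0008,-0.028,-0.0899]], xyz=[[-0.031,0.001,0],[-0.061,0.003,-0.001],[-0.092,0.004,-0.001],[-0.122,0.007,-0.002],[-0.152,0.009,-0.003],[-0.183,0.012,-0.004],[-0.213,0.015,-0.005],[-0.243,0.019,-0.006]], gripper=[0,0,0,0,0,0,0,0])

```text
time: 30.4
ee_pos: [0.5111, -0.002, 0.0835]
tcp_rot: [-180.0, 0.3, 91.3]
wrist_force: [0.4, 0.3, -1.1]
opening: 0.0289
```

```bash
python3 -c "
from s import *
stat(154,(.35,1.7))
along(154,145,8,(.35,1.7))"
```

```text
t 30.40 s 154 err[out,y,down]mm [0.18 0.05 0.02] rot [ 0.   -0.02 -0.18] F [0.3 0.4 1.1] T [-0.   -0.02 -0.01] vs cmd [0.17 0.06 0.02] [ 0.   -0.02 -0.18] op 0.0289
{"dr": [[-0.0001, -0.0032, -0.0112], [-0.0002, -0.0064, -0.0224], [-0.0003, -0.0096, -0.0336], [-0.0005, -0.0126, -0.0449], [-0.0007, -0.0157, -0.0561], [-0.001, -0.0186, -0.0673], [-0.0013, -0.0215, -0.0786], [-0.0016, -0.0244, -0.0898]], "xyz": [[-0.03, 0.0, 0.0], [-0.06, 0.001, -0.0], [-0.09, 0.002, -0.0], [-0.121, 0.003, -0.001], [-0.151, 0.005, -0.001], [-0.181, 0.007, -0.002], [-0.21, 0.009, -0.002], [-0.24, 0.012, -0.003]], "gripper": [0.0, 0.0, 0.0, 0.0, 0.0, 0.0, 0.0, 0.0]}
```

Excellent: near-zero torque and force.

Emit:
step_arm(dr=[[-0.0001,-0.0032,-0.0112],[-0.0002,-0.0064,-0.0224],[-0.0003,-0.0096,-0.0336],[-0.0005,-0.0126,-0.0449],[-0.0007,-0.0157,-0.0561],[-0.001,-0.0186,-0.0673],[-0.0013,-0.0215,-0.0786],[-0.0016,-0.0244,-0.0898]], xyz=[[-0.03,0.0,0.0],[-0.06,0.001,0],[-0.09,0.002,0],[-0.121,0.003,-0.001],[-0.151,0.005,-0.001],[-0.181,0.007,-0.002],[-0.21,0.009,-0.002],[-0.24,0.012,-0.003]], gripper=[0,0,0,0,0,0,0,0])

```text
time: 31.2
ee_pos: [0.5118, -0.0115, 0.0837]
tcp_rot: [180.0, 1.7, 96.4]
wrist_force: [1.3, -0.3, -1.5]
opening: 0.0289
```

```bash
python3 -c "
from s import *
stat(145,(.35,1.7))
along(145,136,8,(.35,1.7))"
```

```text
t 31.20 s 145 err[out,y,down]mm [ 0.21  0.15 -0.02] rot [-0.01 -0.02 -0.18] F [-0.4  1.3  1.5] T [-0.    0.04 -0.03] vs cmd [ 0.19  0.15 -0.02] [-0.01 -0.02 -0.18] op 0.0289
{"dr": [[-0.0003, -0.0028, -0.0112], [-0.0007, -0.0055, -0.0225], [-0.0011, -0.0082, -0.0337], [-0.0015, -0.0108, -0.0449], [-0.002, -0.0134, -0.0561], [-0.0025, -0.0159, -0.0673], [-0.003, -0.0184, -0.0786], [-0.0036, -0.0208, -0.0898]], "xyz": [[-0.03, 0.0, 0.0], [-0.06, 0.001, 0.0], [-0.09, 0.002, -0.0], [-0.12, 0.004, -0.0], [-0.149, 0.006, -0.001], [-0.179, 0.008, -0.001], [-0.209, 0.01, -0.002], [-0.238, 0.013, -0.002]], "gripper": [0.0, 0.0, 0.0, 0.0, 0.0, 0.0, 0.0, 0.0]}
```

```bash
python3 -c "
from s import *
undo()
along(145,136,8,(.35,1.7),(.6,1.7))"
```

```text
{"dr": [[-0.0003, -0.0028, -0.0112], [-0.0007, -0.0055, -0.0225], [-0.0011, -0.0082, -0.0337], [-0.0015, -0.0108, -0.0449], [-0.002, -0.0134, -0.0561], [-0.0025, -0.0159, -0.0673], [-0.003, -0.0184, -0.0786], [-0.0036, -0.0208, -0.0898]], "xyz": [[-0.03, 0.001, 0.0], [-0.06, 0.003, 0.0], [-0.09, 0.005, -0.0], [-0.12, 0.007, -0.0], [-0.149, 0.009, -0.001], [-0.179, 0.012, -0.001], [-0.208, 0.016, -0.002], [-0.238, 0.019, -0.002]], "gripper": [0.0, 0.0, 0.0, 0.0, 0.0, 0.0, 0.0, 0.0]}
```

Emit:
step_arm(dr=[[-0.0003,-0.0028,-0.0112],[-0.0007,-0.0055,-0.0225],[-0.0011,-0.0082,-0.0337],[-0.0015,-0.0108,-0.0449],[-0.002,-0.0134,-0.0561],[-0.0025,-0.0159,-0.0673],[-0.003,-0.0184,-0.0786],[-0.0036,-0.0208,-0.0898]], xyz=[[-0.03,0.001,0.0],[-0.06,0.003,0.0],[-0.09,0.005,0],[-0.12,0.007,0],[-0.149,0.009,-0.001],[-0.179,0.012,-0.001],[-0.208,0.016,-0.002],[-0.238,0.019,-0.002]], gripper=[0,0,0,0,0,0,0,0])

```text
time: 32.0
ee_pos: [0.5137, -0.0209, 0.0841]
tcp_rot: [180.0, 2.9, 101.6]
wrist_force: [0.5, 0.9, -1.7]
opening: 0.0291
```

```bash
python3 -c "
from s import *
stat(136,(.6,1.7))
along(136,127,8,(.6,1.7))"
```

```text
t 32.00 s 136 err[out,y,down]mm [ 0.14  0.21 -0.05] rot [-0.02 -0.02 -0.18] F [0.9 0.7 1.6] T [-0.02  0.06 -0.01] vs cmd [ 0.14  0.24 -0.07] [-0.01 -0.02 -0.18] op 0.0291
{"dr": [[-0.0005, -0.0023, -0.0112], [-0.0012, -0.0046, -0.0224], [-0.0018, -0.0069, -0.0336], [-0.0024, -0.0091, -0.0448], [-0.0031, -0.0112, -0.0561], [-0.0038, -0.0133, -0.0673], [-0.0045, -0.0153, -0.0785], [-0.0053, -0.0172, -0.0897]], "xyz": [[-0.029, 0.001, -0.0], [-0.059, 0.002, -0.001], [-0.088, 0.003, -0.001], [-0.118, 0.005, -0.001], [-0.147, 0.007, -0.001], [-0.176, 0.009, -0.002], [-0.206, 0.012, -0.002], [-0.235, 0.015, -0.003]], "gripper": [0.0, 0.0, 0.0, 0.0, 0.0, 0.0, 0.0, 0.0]}
```

```bash
python3 -c "
from s import *
undo()
along(136,127,8,(.6,1.7),(.95,1.75))"
```

```text
{"dr": [[-0.0005, -0.0023, -0.0112], [-0.0012, -0.0046, -0.0224], [-0.0018, -0.0069, -0.0336], [-0.0024, -0.0091, -0.0448], [-0.0031, -0.0112, -0.0561], [-0.0038, -0.0133, -0.0673], [-0.0045, -0.0153, -0.0785], [-0.0053, -0.0172, -0.0897]], "xyz": [[-0.029, 0.002, -0.001], [-0.059, 0.004, -0.001], [-0.088, 0.006, -0.001], [-0.118, 0.009, -0.002], [-0.147, 0.012, -0.002], [-0.176, 0.015, -0.003], [-0.205, 0.019, -0.003], [-0.234, 0.023, -0.004]], "gripper": [0.0, 0.0, 0.0, 0.0, 0.0, 0.0, 0.0, 0.0]}
```

Emit:
step_arm(dr=[[-0.0005,-0.0023,-0.0112],[-0.0012,-0.0046,-0.0224],[-0.0018,-0.0069,-0.0336],[-0.0024,-0.0091,-0.0448],[-0.0031,-0.0112,-0.0561],[-0.0038,-0.0133,-0.0673],[-0.0045,-0.0153,-0.0785],[-0.0053,-0.0172,-0.0897]], xyz=[[-0.029,0.002,-0.001],[-0.059,0.004,-0.001],[-0.088,0.006,-0.001],[-0.118,0.009,-0.002],[-0.147,0.012,-0.002],[-0.176,0.015,-0.003],[-0.205,0.019,-0.003],[-0.234,0.023,-0.004]], gripper=[0,0,0,0,0,0,0,0])

```text
time: 32.8
ee_pos: [0.5163, -0.0298, 0.0846]
tcp_rot: [-180.0, 3.9, 106.7]
wrist_force: [-0.5, 0.1, -2.6]
opening: 0.0288
```

```bash
python3 -c "
from s import *
stat(127,(.95,1.75))
along(127,118,8,(.95,1.75))"
```

```text
t 32.80 s 127 err[out,y,down]mm [0.23 0.09 0.05] rot [ 0.01 -0.   -0.18] F [ 0.4 -0.4  2.6] T [ 0.26  0.22 -0.01] vs cmd [0.23 0.1  0.06] [ 0.01 -0.   -0.18] op 0.0288
{"dr": [[-0.0007, -0.0019, -0.0112], [-0.0015, -0.0038, -0.0224], [-0.0023, -0.0056, -0.0336], [-0.0032, -0.0073, -0.0448], [-0.004, -0.009, -0.056], [-0.0049, -0.0106, -0.0672], [-0.0058, -0.0122, -0.0784], [-0.0067, -0.0137, -0.0896]], "xyz": [[-0.029, 0.001, 0.0], [-0.058, 0.002, 0.0], [-0.087, 0.003, -0.0], [-0.116, 0.005, -0.0], [-0.145, 0.007, -0.001], [-0.174, 0.009, -0.001], [-0.203, 0.012, -0.001], [-0.232, 0.015, -0.002]], "gripper": [0.0, 0.0, 0.0, 0.0, 0.0, 0.0, 0.0, 0.0]}
```

```bash
python3 -c "
from s import *
undo()
along(127,118,8,(.95,1.75),(.85,1.2))"
```

```text
{"dr": [[-0.0007, -0.0019, -0.0112], [-0.0015, -0.0038, -0.0224], [-0.0023, -0.0056, -0.0336], [-0.0032, -0.0073, -0.0448], [-0.004, -0.009, -0.056], [-0.0049, -0.0106, -0.0672], [-0.0058, -0.0122, -0.0784], [-0.0067, -0.0137, -0.0896]], "xyz": [[-0.029, 0.001, 0.002], [-0.058, 0.001, 0.003], [-0.087, 0.002, 0.005], [-0.117, 0.004, 0.007], [-0.146, 0.006, 0.008], [-0.175, 0.008, 0.009], [-0.204, 0.01, 0.011], [-0.232, 0.013, 0.012]], "gripper": [0.0, 0.0, 0.0, 0.0, 0.0, 0.0, 0.0, 0.0]}
```

Emit:
step_arm(dr=[[-0.0007,-0.0019,-0.0112],[-0.0015,-0.0038,-0.0224],[-0.0023,-0.0056,-0.0336],[-0.0032,-0.0073,-0.0448],[-0.004,-0.009,-0.056],[-0.0049,-0.0106,-0.0672],[-0.0058,-0.0122,-0.0784],[-0.0067,-0.0137,-0.0896]], xyz=[[-0.029,0.001,0.004],[-0.058,0.001,0.007],[-0.087,0.002,0.009],[-0.117,0.004,0.01],[-0.146,0.006,0.011],[-0.175,0.008,0.012],[-0.204,0.01,0.012],[-0.232,0.013,0.012]], gripper=[0,0,0,0,0,0,0,0])

```text
time: 33.6
ee_pos: [0.5197, -0.0386, 0.085]
tcp_rot: [180.0, 4.7, 111.9]
wrist_force: [-0.7, -0.5, -1.0]
opening: 0.0291
```

```bash
python3 -c "
from s import *
stat(118,(.85,1.2))
along(118,109,8,(.85,1.2))"
```

```text
t 33.60 s 118 err[out,y,down]mm [ 0.11  0.35 -0.13] rot [-0.03 -0.02 -0.18] F [-0.1 -0.9  1. ] T [ 0.16  0.16 -0.01] vs cmd [ 0.08  0.35 -0.12] [-0.03 -0.02 -0.18] op 0.0291
{"dr": [[-0.0009, -0.0014, -0.0112], [-0.0018, -0.0028, -0.0224], [-0.0028, -0.0042, -0.0336], [-0.0037, -0.0054, -0.0448], [-0.0047, -0.0067, -0.0559], [-0.0057, -0.0078, -0.0671], [-0.0067, -0.009, -0.0783], [-0.0077, -0.01, -0.0895]], "xyz": [[-0.029, 0.001, 0.0], [-0.058, 0.002, 0.0], [-0.087, 0.003, -0.0], [-0.116, 0.005, -0.0], [-0.145, 0.007, -0.0], [-0.173, 0.01, -0.001], [-0.202, 0.012, -0.001], [-0.23, 0.015, -0.001]], "gripper": [0.0, 0.0, 0.0, 0.0, 0.0, 0.0, 0.0, 0.0]}
```

```bash
python3 -c "
from s import *
d=shot('scene',270,175,60,45,13,'q5')
stat(118,(.85,1.2))"
```

```text
t 33.65 s 118 err[out,y,down]mm [-0.01  0.37 -0.17] rot [-0.04 -0.03 -0.21] F [ 0.4 -0.1  1.3] T [0.21 0.06 0.02] vs cmd [ 9.16 -0.22 -0.12] [0.41 0.55 4.92] op 0.0288
```

View pics/q5.png

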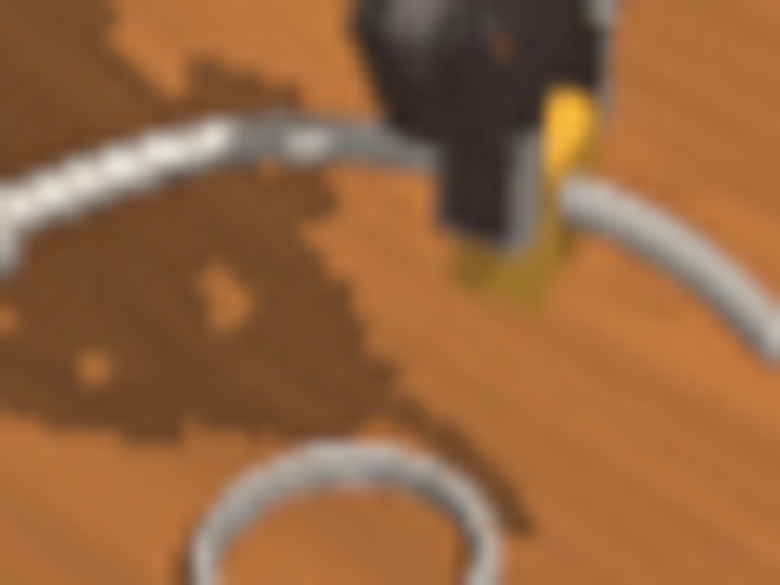

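```bash
python3 -c "
from s import *
undo()
along(118,108,8,(.85,1.2),(1.0,1.2))"
```

```text
{"dr": [[-0.001, -0.0016, -0.0124], [-0.002, -0.0031, -0.0249], [-0.0031, -0.0046, -0.0373], [-0.0042, -0.006, -0.0497], [-0.0053, -0.0073, -0.0622], [-0.0064, -0.0086, -0.0746], [-0.0075, -0.0098, -0.087], [-0.0086, -0.0109, -0.0995]], "xyz": [[-0.033, 0.001, 0.0], [-0.065, 0.003, 0.0], [-0.097, 0.005, -0.0], [-0.129, 0.008, -0.0], [-0.16, 0.011, -0.001], [-0.192, 0.014, -0.001], [-0.224, 0.018, -0.001], [-0.255, 0.022, -0.002]], "gripper": [0.0, 0.0, 0.0, 0.0, 0.0, 0.0, 0.0, 0.0]}
```

Emit:
step_arm(dr=[[-0.001,-0.0016,-0.0124],[-0.002,-0.0031,-0.0249],[-0.0031,-0.0046,-0.0373],[-0.0042,-0.006,-0.0497],[-0.0053,-0.0073,-0.0622],[-0.0064,-0.0086,-0.0746],[-0.0075,-0.0098,-0.087],[-0.0086,-0.0109,-0.0995]], xyz=[[-0.033,0.001,0.0],[-0.065,0.003,0.0],[-0.097,0.005,0],[-0.129,0.008,0],[-0.16,0.011,-0.001],[-0.192,0.014,-0.001],[-0.224,0.018,-0.001],[-0.255,0.022,-0.002]], gripper=[0,0,0,0,0,0,0,0])

```text
time: 34.45
ee_pos: [0.5241, -0.0477, 0.0857]
tcp_rot: [-180.0, 5.3, 117.6]
wrist_force: [-1.8, -0.5, -1.0]
opening: 0.029
```

```bash
python3 -c "
from s import *
stat(108,(1,1.2))
along(108,98,8,(1,1.2))"
```

```text
t 34.45 s 108 err[out,y,down]mm [ 0.16  0.27 -0.02] rot [-0.01 -0.   -0.19] F [ 0.5 -1.8  1. ] T [0.35 0.31 0.03] vs cmd [ 0.14  0.28 -0.01] [-0.01 -0.   -0.19] op 0.029
{"dr": [[-0.0012, -0.0011, -0.0124], [-0.0023, -0.0021, -0.0248], [-0.0035, -0.003, -0.0372], [-0.0047, -0.0039, -0.0497], [-0.0059, -0.0047, -0.0621], [-0.0071, -0.0054, -0.0745], [-0.0083, -0.006, -0.0869], [-0.0095, -0.0066, -0.0993]], "xyz": [[-0.032, 0.001, 0.0], [-0.064, 0.003, 0.0], [-0.096, 0.004, 0.0], [-0.127, 0.007, 0.0], [-0.159, 0.009, -0.0], [-0.19, 0.012, -0.0], [-0.221, 0.016, -0.0], [-0.253, 0.019, -0.001]], "gripper": [0.0, 0.0, 0.0, 0.0, 0.0, 0.0, 0.0, 0.0]}
```

```bash
python3 -c "
from s import *
undo()
along(108,99,8,(1,1.2),(.4,1.1))"
```

```text
{"dr": [[-0.0011, -0.001, -0.0111], [-0.0021, -0.0019, -0.0223], [-0.0032, -0.0027, -0.0335], [-0.0042, -0.0035, -0.0447], [-0.0053, -0.0043, -0.0559], [-0.0064, -0.0049, -0.067], [-0.0075, -0.0056, -0.0782], [-0.0086, -0.0061, -0.0894]], "xyz": [[-0.029, -0.001, 0.001], [-0.058, -0.001, 0.001], [-0.086, -0.002, 0.001], [-0.115, -0.002, 0.001], [-0.143, -0.002, 0.002], [-0.172, -0.001, 0.002], [-0.2, 0.0, 0.002], [-0.229, 0.001, 0.002]], "gripper": [0.0, 0.0, 0.0, 0.0, 0.0, 0.0, 0.0, 0.0]}
```

Emit:
step_arm(dr=[[-0.0011,-0.001,-0.0111],[-0.0021,-0.0019,-0.0223],[-0.0032,-0.0027,-0.0335],[-0.0042,-0.0035,-0.0447],[-0.0053,-0.0043,-0.0559],[-0.0064,-0.0049,-0.067],[-0.0075,-0.0056,-0.0782],[-0.0086,-0.0061,-0.0894]], xyz=[[-0.029,-0.006,0.001],[-0.058,-0.009,0.001],[-0.086,-0.009,0.001],[-0.115,-0.007,0.001],[-0.143,-0.005,0.002],[-0.172,-0.003,0.002],[-0.2,0.0,0.002],[-0.229,0.001,0.002]], gripper=[0,0,0,0,0,0,0,0])

```text
time: 35.25
ee_pos: [0.5285, -0.0558, 0.0866]
tcp_rot: [180.0, 5.6, 122.7]
wrist_force: [0.2, -0.9, -1.0]
opening: 0.029
```

```bash
python3 -c "
from s import *
stat(99,(.4,1.1))
along(99,90,8,(.4,1.1))"
```

```text
t 35.25 s 99 err[out,y,down]mm [ 0.07  0.37 -0.07] rot [-0.02 -0.   -0.18] F [-0.8 -0.3  1.1] T [-0.    0.13  0.02] vs cmd [ 0.07  0.39 -0.07] [-0.02 -0.01 -0.18] op 0.029
{"dr": [[-0.0011, -0.0006, -0.0112], [-0.0022, -0.001, -0.0224], [-0.0033, -0.0014, -0.0335], [-0.0044, -0.0018, -0.0447], [-0.0055, -0.0021, -0.0559], [-0.0067, -0.0023, -0.0671], [-0.0078, -0.0025, -0.0782], [-0.0089, -0.0026, -0.0894]], "xyz": [[-0.028, 0.001, 0.0], [-0.057, 0.003, 0.0], [-0.085, 0.004, 0.0], [-0.114, 0.006, -0.0], [-0.142, 0.008, -0.0], [-0.17, 0.011, -0.0], [-0.198, 0.014, -0.0], [-0.226, 0.017, -0.0]], "gripper": [0.0, 0.0, 0.0, 0.0, 0.0, 0.0, 0.0, 0.0]}
```

Good. Continue.

Emit:
step_arm(dr=[[-0.0011,-0.0006,-0.0112],[-0.0022,-0.001,-0.0224],[-0.0033,-0.0014,-0.0335],[-0.0044,-0.0018,-0.0447],[-0.0055,-0.0021,-0.0559],[-0.0067,-0.0023,-0.0671],[-0.0078,-0.0025,-0.0782],[-0.0089,-0.0026,-0.0894]], xyz=[[-0.028,0.001,0.0],[-0.057,0.003,0.0],[-0.085,0.004,0.0],[-0.114,0.006,0],[-0.142,0.008,0],[-0.17,0.011,0],[-0.198,0.014,0],[-0.226,0.017,0]], gripper=[0,0,0,0,0,0,0,0])

```text
time: 36.05
ee_pos: [0.5339, -0.063, 0.0875]
tcp_rot: [180.0, 5.8, 127.9]
wrist_force: [-0.6, -0.3, -0.8]
opening: 0.0288
```

```bash
python3 -c "
from s import *
stat(90,(.4,1.1))
along(90,81,8,(.4,1.1))"
```

```text
t 36.05 s 90 err[out,y,down]mm [ 0.02  0.43 -0.05] rot [-0.02 -0.01 -0.18] F [ 0.2 -0.7  0.7] T [-0.04  0.13  0.01] vs cmd [ 0.01  0.43 -0.07] [-0.02 -0.01 -0.18] op 0.0288
{"dr": [[-0.0011, -0.0001, -0.0112], [-0.0023, -0.0001, -0.0224], [-0.0034, -0.0001, -0.0335], [-0.0045, 0.0, -0.0447], [-0.0057, 0.0002, -0.0559], [-0.0068, 0.0004, -0.0671], [-0.0079, 0.0006, -0.0782], [-0.009, 0.0009, -0.0894]], "xyz": [[-0.028, 0.001, -0.0], [-0.056, 0.002, -0.0], [-0.084, 0.004, -0.0], [-0.112, 0.005, -0.0], [-0.14, 0.008, -0.0], [-0.168, 0.01, -0.0], [-0.196, 0.013, -0.0], [-0.224, 0.016, -0.0]], "gripper": [0.0, 0.0, 0.0, 0.0, 0.0, 0.0, 0.0, 0.0]}
```

Emit:
step_arm(dr=[[-0.0011,-0.0001,-0.0112],[-0.0023,-0.0001,-0.0224],[-0.0034,-0.0001,-0.0335],[-0.0045,0.0,-0.0447],[-0.0057,0.0002,-0.0559],[-0.0068,0.0004,-0.0671],[-0.0079,0.0006,-0.0782],[-0.009,0.0009,-0.0894]], xyz=[[-0.028,0.001,0],[-0.056,0.002,0],[-0.084,0.004,0],[-0.112,0.005,0],[-0.14,0.008,0],[-0.168,0.01,0],[-0.196,0.013,0],[-0.224,0.016,0]], gripper=[0,0,0,0,0,0,0,0])

```text
time: 36.85
ee_pos: [0.5398, -0.0696, 0.0885]
tcp_rot: [180.0, 5.7, 133.0]
wrist_force: [-1.4, -0.2, 0.5]
opening: 0.029
```

```bash
python3 -c "
from s import *
stat(81,(.4,1.1))
along(81,72,8,(.4,1.1))"
```

```text
t 36.85 s 81 err[out,y,down]mm [ 0.03  0.43 -0.14] rot [-0.02 -0.   -0.18] F [ 0.7 -1.1 -0.5] T [0.15 0.38 0.04] vs cmd [ 0.04  0.45 -0.16] [-0.02 -0.   -0.18] op 0.029
{"dr": [[-0.0011, 0.0004, -0.0112], [-0.0023, 0.0008, -0.0224], [-0.0034, 0.0013, -0.0335], [-0.0045, 0.0019, -0.0447], [-0.0056, 0.0024, -0.0559], [-0.0067, 0.0031, -0.0671], [-0.0077, 0.0038, -0.0783], [-0.0088, 0.0046, -0.0894]], "xyz": [[-0.028, 0.001, -0.0], [-0.055, 0.002, -0.0], [-0.083, 0.004, -0.0], [-0.111, 0.006, -0.0], [-0.138, 0.008, -0.0], [-0.166, 0.01, -0.0], [-0.193, 0.013, -0.0], [-0.221, 0.016, -0.0]], "gripper": [0.0, 0.0, 0.0, 0.0, 0.0, 0.0, 0.0, 0.0]}
```

```bash
python3 -c "
from s import *
undo()
along(81,73,8,(.4,1.1),(.15,1.7))"
```

```text
{"dr": [[-0.001, 0.0004, -0.0099], [-0.002, 0.0007, -0.0199], [-0.003, 0.0012, -0.0298], [-0.004, 0.0016, -0.0397], [-0.005, 0.0021, -0.0497], [-0.0059, 0.0027, -0.0596], [-0.0069, 0.0032, -0.0696], [-0.0079, 0.0039, -0.0795]], "xyz": [[-0.024, 0.0, -0.002], [-0.049, 0.0, -0.004], [-0.074, 0.001, -0.006], [-0.099, 0.002, -0.008], [-0.123, 0.003, -0.01], [-0.148, 0.004, -0.012], [-0.172, 0.005, -0.013], [-0.197, 0.007, -0.015]], "gripper": [0.0, 0.0, 0.0, 0.0, 0.0, 0.0, 0.0, 0.0]}
```

Emit:
step_arm(dr=[[-0.001,0.001,-0.0099],[-0.002,0.002,-0.0199],[-0.003,0.003,-0.0298],[-0.004,0.0035,-0.0397],[-0.005,0.0037,-0.0497],[-0.0059,0.0039,-0.0596],[-0.0069,0.0039,-0.0696],[-0.0079,0.0039,-0.0795]], xyz=[[-0.024,0.0,-0.006],[-0.049,0.0,-0.01],[-0.074,0.001,-0.013],[-0.099,0.002,-0.014],[-0.123,0.003,-0.014],[-0.148,0.004,-0.015],[-0.172,0.005,-0.015],[-0.197,0.007,-0.015]], gripper=[0,0,0,0,0,0,0,0])

```text
time: 37.65
ee_pos: [0.5454, -0.0751, 0.0897]
tcp_rot: [180.0, 5.5, 137.6]
wrist_force: [0.0, -0.1, -1.6]
opening: 0.0289
```

```bash
python3 -c "
from s import *
stat(73,(.15,1.7))
along(73,64,8,(.15,1.7))"
```

```text
t 37.65 s 73 err[out,y,down]mm [-0.05  0.47 -0.05] rot [-0.02 -0.01 -0.18] F [ 0.1 -0.   1.6] T [ 0.01  0.11 -0.01] vs cmd [-0.06  0.48 -0.05] [-0.02 -0.01 -0.18] op 0.0289
{"dr": [[-0.001, 0.0007, -0.0112], [-0.0021, 0.0016, -0.0224], [-0.0031, 0.0024, -0.0335], [-0.0042, 0.0034, -0.0447], [-0.0052, 0.0044, -0.0559], [-0.0062, 0.0054, -0.0671], [-0.0072, 0.0065, -0.0783], [-0.0082, 0.0076, -0.0895]], "xyz": [[-0.028, 0.001, -0.0], [-0.055, 0.002, -0.0], [-0.083, 0.004, -0.0], [-0.11, 0.005, 0.0], [-0.138, 0.007, 0.0], [-0.165, 0.01, 0.0], [-0.192, 0.013, 0.0], [-0.219, 0.015, 0.001]], "gripper": [0.0, 0.0, 0.0, 0.0, 0.0, 0.0, 0.0, 0.0]}
```

Emit:
step_arm(dr=[[-0.001,0.0007,-0.0112],[-0.0021,0.0016,-0.0224],[-0.0031,0.0024,-0.0335],[-0.0042,0.0034,-0.0447],[-0.0052,0.0044,-0.0559],[-0.0062,0.0054,-0.0671],[-0.0072,0.0065,-0.0783],[-0.0082,0.0076,-0.0895]], xyz=[[-0.028,0.001,0],[-0.055,0.002,0],[-0.083,0.004,0],[-0.11,0.005,0.0],[-0.138,0.007,0.0],[-0.165,0.01,0.0],[-0.192,0.013,0.0],[-0.219,0.015,0.001]], gripper=[0,0,0,0,0,0,0,0])

```text
time: 38.45
ee_pos: [0.5522, -0.0806, 0.0906]
tcp_rot: [-180.0, 5.1, 142.7]
wrist_force: [0.2, 1.0, -1.2]
opening: 0.0291
```

```bash
python3 -c "
from s import *
stat(64,(.15,1.7))
along(64,55,8,(.15,1.7))"
```

```text
t 38.45 s 64 err[out,y,down]mm [-0.09  0.45 -0.04] rot [-0.02 -0.   -0.18] F [0.6 0.9 1.1] T [-0.01  0.1   0.01] vs cmd [-0.11  0.48 -0.05] [-0.02 -0.   -0.18] op 0.0291
{"dr": [[-0.001, 0.0013, -0.0112], [-0.002, 0.0025, -0.0223], [-0.003, 0.0038, -0.0335], [-0.0039, 0.0052, -0.0447], [-0.0048, 0.0066, -0.0559], [-0.0057, 0.0081, -0.0671], [-0.0066, 0.0097, -0.0783], [-0.0075, 0.0113, -0.0895]], "xyz": [[-0.028, 0.001, -0.0], [-0.055, 0.002, -0.0], [-0.082, 0.004, -0.0], [-0.109, 0.006, -0.0], [-0.136, 0.008, 0.0], [-0.163, 0.01, 0.0], [-0.19, 0.012, 0.001], [-0.217, 0.015, 0.001]], "gripper": [0.0, 0.0, 0.0, 0.0, 0.0, 0.0, 0.0, 0.0]}
```

Emit:
step_arm(dr=[[-0.001,0.0013,-0.0112],[-0.002,0.0025,-0.0223],[-0.003,0.0038,-0.0335],[-0.0039,0.0052,-0.0447],[-0.0048,0.0066,-0.0559],[-0.0057,0.0081,-0.0671],[-0.0066,0.0097,-0.0783],[-0.0075,0.0113,-0.0895]], xyz=[[-0.028,0.001,0],[-0.055,0.002,0],[-0.082,0.004,0],[-0.109,0.006,0],[-0.136,0.008,0.0],[-0.163,0.01,0.0],[-0.19,0.012,0.001],[-0.217,0.015,0.001]], gripper=[0,0,0,0,0,0,0,0])

```text
time: 39.25
ee_pos: [0.5595, -0.0853, 0.0913]
tcp_rot: [180.0, 4.4, 147.9]
wrist_force: [-0.9, 0.6, -1.4]
opening: 0.0289
```

```bash
python3 -c "
from s import *
stat(55,(.15,1.7))
along(55,47,8,(.15,1.7))"
```

```text
t 39.25 s 55 err[out,y,down]mm [-0.14  0.49 -0.06] rot [-0.02  0.   -0.18] F [1.1 0.  1.3] T [-0.03  0.09  0.01] vs cmd [-0.15  0.5  -0.06] [-0.02 -0.   -0.18] op 0.0289
{"dr": [[-0.0007, 0.0014, -0.01], [-0.0015, 0.003, -0.0199], [-0.0022, 0.0045, -0.0299], [-0.0029, 0.0061, -0.0398], [-0.0036, 0.0078, -0.0498], [-0.0043, 0.0095, -0.0598], [-0.005, 0.0112, -0.0697], [-0.0056, 0.013, -0.0797]], "xyz": [[-0.024, 0.001, -0.0], [-0.048, 0.002, -0.0], [-0.072, 0.003, -0.0], [-0.096, 0.004, 0.0], [-0.12, 0.006, 0.0], [-0.144, 0.007, 0.0], [-0.167, 0.009, 0.001], [-0.191, 0.012, 0.001]], "gripper": [0.0, 0.0, 0.0, 0.0, 0.0, 0.0, 0.0, 0.0]}
```

Emit:
step_arm(dr=[[-0.0007,0.0014,-0.01],[-0.0015,0.003,-0.0199],[-0.0022,0.0045,-0.0299],[-0.0029,0.0061,-0.0398],[-0.0036,0.0078,-0.0498],[-0.0043,0.0095,-0.0598],[-0.005,0.0112,-0.0697],[-0.0056,0.013,-0.0797]], xyz=[[-0.024,0.001,0],[-0.048,0.002,0],[-0.072,0.003,0],[-0.096,0.004,0.0],[-0.12,0.006,0.0],[-0.144,0.007,0.0],[-0.167,0.009,0.001],[-0.191,0.012,0.001]], gripper=[0,0,0,0,0,0,0,0])

```text
time: 40.05
ee_pos: [0.566, -0.089, 0.0917]
tcp_rot: [-180.0, 3.7, 152.5]
wrist_force: [0.1, 0.8, -2.8]
opening: 0.0291
```

```bash
python3 -c "
from s import *
stat(47,(.15,1.7))
along(47,39,8,(.15,1.7))"
```

```text
t 40.05 s 47 err[out,y,down]mm [-0.06  0.46  0.06] rot [-0.    0.02 -0.17] F [0.5 0.8 2.8] T [0.12 0.26 0.02] vs cmd [-0.05  0.44  0.06] [-0.    0.02 -0.17] op 0.0291
{"dr": [[-0.0007, 0.0018, -0.01], [-0.0013, 0.0037, -0.0199], [-0.0019, 0.0056, -0.0299], [-0.0024, 0.0075, -0.0398], [-0.003, 0.0095, -0.0498], [-0.0035, 0.0116, -0.0598], [-0.004, 0.0137, -0.0698], [-0.0045, 0.0158, -0.0797]], "xyz": [[-0.024, 0.0, -0.0], [-0.047, 0.001, 0.0], [-0.071, 0.002, 0.0], [-0.094, 0.003, 0.0], [-0.118, 0.005, 0.001], [-0.142, 0.006, 0.001], [-0.165, 0.008, 0.001], [-0.188, 0.01, 0.001]], "gripper": [0.0, 0.0, 0.0, 0.0, 0.0, 0.0, 0.0, 0.0]}
```

```bash
python3 -c "
from s import *
undo()
along(47,39,8,(.15,1.7),(.25,1.2))"
```

```text
{"dr": [[-0.0007, 0.0018, -0.01], [-0.0013, 0.0037, -0.0199], [-0.0019, 0.0056, -0.0299], [-0.0024, 0.0075, -0.0398], [-0.003, 0.0095, -0.0498], [-0.0035, 0.0116, -0.0598], [-0.004, 0.0137, -0.0698], [-0.0045, 0.0158, -0.0797]], "xyz": [[-0.024, 0.001, 0.002], [-0.047, 0.002, 0.003], [-0.071, 0.003, 0.005], [-0.094, 0.004, 0.007], [-0.118, 0.006, 0.008], [-0.141, 0.008, 0.01], [-0.165, 0.01, 0.012], [-0.188, 0.013, 0.014]], "gripper": [0.0, 0.0, 0.0, 0.0, 0.0, 0.0, 0.0, 0.0]}
```

Emit:
step_arm(dr=[[-0.0007,0.0018,-0.01],[-0.0013,0.0037,-0.0199],[-0.0019,0.0056,-0.0299],[-0.0024,0.0075,-0.0398],[-0.003,0.0095,-0.0498],[-0.0035,0.0116,-0.0598],[-0.004,0.0137,-0.0698],[-0.0045,0.0158,-0.0797]], xyz=[[-0.024,0.001,0.004],[-0.047,0.002,0.006],[-0.071,0.003,0.008],[-0.094,0.004,0.01],[-0.118,0.006,0.011],[-0.141,0.008,0.012],[-0.165,0.01,0.013],[-0.188,0.013,0.014]], gripper=[0,0,0,0,0,0,0,0])

```text
time: 40.85
ee_pos: [0.573, -0.092, 0.0916]
tcp_rot: [-180.0, 2.8, 157.0]
wrist_force: [-0.8, -0.1, -3.1]
opening: 0.0289
```

```bash
python3 -c "
from s import *
stat(39,(.25,1.2))
along(39,31,8,(.25,1.2))"
```

```text
t 40.85 s 39 err[out,y,down]mm [-0.11  0.44  0.07] rot [ 0.    0.02 -0.17] F [ 0.8 -0.4  3. ] T [ 0.3   0.34 -0.02] vs cmd [-0.1   0.43  0.07] [ 0.    0.02 -0.17] op 0.0289
{"dr": [[-0.0005, 0.0022, -0.01], [-0.001, 0.0044, -0.02], [-0.0014, 0.0067, -0.03], [-0.0018, 0.009, -0.0399], [-0.0022, 0.0113, -0.0499], [-0.0025, 0.0137, -0.0599], [-0.0028, 0.0162, -0.0699], [-0.0031, 0.0187, -0.0798]], "xyz": [[-0.023, 0.0, -0.0], [-0.047, 0.001, 0.0], [-0.07, 0.002, 0.0], [-0.093, 0.003, 0.0], [-0.117, 0.004, 0.001], [-0.14, 0.006, 0.001], [-0.163, 0.007, 0.001], [-0.186, 0.009, 0.002]], "gripper": [0.0, 0.0, 0.0, 0.0, 0.0, 0.0, 0.0, 0.0]}
```

```bash
python3 -c "
from s import *
undo()
along(39,31,8,(.25,1.2),(.1,.45))"
```

```text
{"dr": [[-0.0005, 0.0022, -0.01], [-0.001, 0.0044, -0.02], [-0.0014, 0.0067, -0.03], [-0.0018, 0.009, -0.0399], [-0.0022, 0.0113, -0.0499], [-0.0025, 0.0137, -0.0599], [-0.0028, 0.0162, -0.0699], [-0.0031, 0.0187, -0.0798]], "xyz": [[-0.023, -0.0, 0.002], [-0.047, -0.0, 0.005], [-0.07, 0.0, 0.007], [-0.093, 0.001, 0.01], [-0.116, 0.002, 0.012], [-0.14, 0.003, 0.015], [-0.163, 0.004, 0.018], [-0.186, 0.006, 0.02]], "gripper": [0.0, 0.0, 0.0, 0.0, 0.0, 0.0, 0.0, 0.0]}
```

Emit:
step_arm(dr=[[-0.0005,0.0022,-0.01],[-0.001,0.0044,-0.02],[-0.0014,0.0067,-0.03],[-0.0018,0.009,-0.0399],[-0.0022,0.0113,-0.0499],[-0.0025,0.0137,-0.0599],[-0.0028,0.0162,-0.0699],[-0.0031,0.0187,-0.0798]], xyz=[[-0.023,-0.002,0.005],[-0.047,-0.002,0.009],[-0.07,-0.001,0.012],[-0.093,0,0.014],[-0.116,0.001,0.016],[-0.14,0.003,0.018],[-0.163,0.004,0.019],[-0.186,0.006,0.02]], gripper=[0,0,0,0,0,0,0,0])

```text
time: 41.65
ee_pos: [0.5801, -0.0947, 0.0914]
tcp_rot: [-180.0, 1.7, 161.6]
wrist_force: [0.2, -0.1, -1.7]
opening: 0.0287
```

```bash
python3 -c "
from s import *
stat(31,(.1,.45))
d=shot('scene',240,165,60,45,13,'q6')
stat(31,(.1,.45))
along(31,24,8,(.1,.45))"
```

```text
t 41.65 s 31 err[out,y,down]mm [-0.32  0.57 -0.12] rot [-0.   -0.   -0.17] F [-0.2 -0.1  1.8] T [ 0.01  0.05 -0.01] vs cmd [-0.31  0.56 -0.11] [-0.01 -0.   -0.18] op 0.0287
t 41.70 s 31 err[out,y,down]mm [-0.46  0.57 -0.06] rot [-0.01  0.   -0.2 ] F [0.4 0.3 2.1] T [0.01 0.04 0.01] vs cmd [-0.45  0.56 -0.05] [-0.01 -0.   -0.21] op 0.0291
{"dr": [[-0.0003, 0.0022, -0.0088], [-0.0005, 0.0044, -0.0175], [-0.0007, 0.0067, -0.0261], [-0.0009, 0.0089, -0.0344], [-0.0011, 0.0109, -0.0421], [-0.0012, 0.0129, -0.0495], [-0.0013, 0.0148, -0.0565], [-0.0014, 0.0165, -0.063]], "xyz": [[-0.02, 0.0, 0.0], [-0.04, 0.0, 0.0], [-0.06, 0.001, 0.001], [-0.081, 0.002, 0.001], [-0.101, 0.003, 0.001], [-0.121, 0.003, 0.001], [-0.142, 0.004, 0.001], [-0.162, 0.006, 0.002]], "gripper": [0.0, 0.0, 0.0, 0.0, 0.0, 0.0, 0.0, 0.0]}
```

View pics/q6.png

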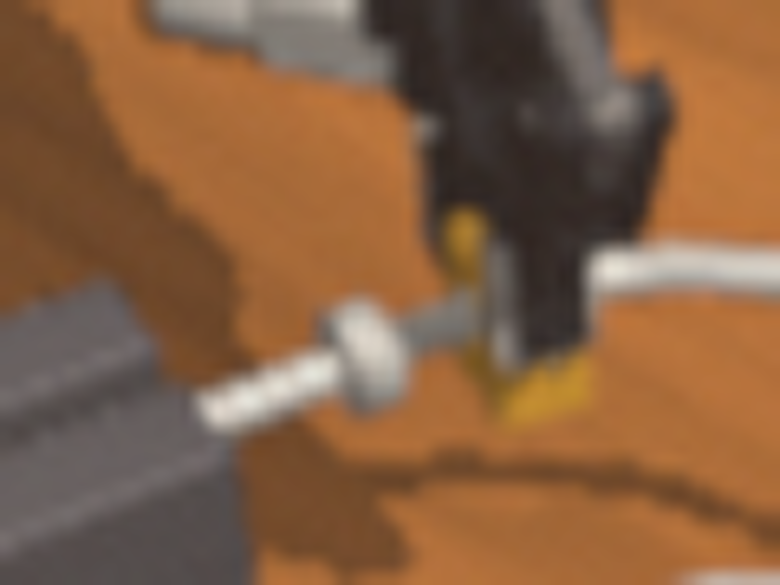

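Emit:
step_arm(dr=[[-0.0003,0.0022,-0.0088],[-0.0005,0.0044,-0.0175],[-0.0007,0.0067,-0.0261],[-0.0009,0.0089,-0.0344],[-0.0011,0.0109,-0.0421],[-0.0012,0.0129,-0.0495],[-0.0013,0.0148,-0.0565],[-0.0014,0.0165,-0.063]], xyz=[[-0.02,0.0,0.001],[-0.04,0.0,0.001],[-0.06,0.001,0.002],[-0.081,0.002,0.002],[-0.101,0.003,0.002],[-0.121,0.003,0.002],[-0.142,0.004,0.002],[-0.162,0.006,0.002]], gripper=[0,0,0,0,0,0,0,0])

```text
time: 42.5
ee_pos: [0.5863, -0.0965, 0.0914]
tcp_rot: [-180.0, 0.7, 165.2]
wrist_force: [-0.8, -0.8, -1.3]
opening: 0.0292
```

```bash
python3 -c "
from s import *
stat(24,(.1,.45))
along(24,17.5,8,(.1,.45),(.1,.3))"
```

```text
t 42.50 s 24 err[out,y,down]mm [-0.23  0.5   0.01] rot [ 0.    0.01 -0.16] F [ 0.6 -1.   1.3] T [0.11 0.05 0.05] vs cmd [-0.25  0.49 -0.  ] [ 0.    0.01 -0.16] op 0.0292
{"dr": [[-0.0001, 0.0016, -0.0057], [-0.0001, 0.003, -0.011], [-0.0002, 0.0044, -0.0159], [-0.0002, 0.0057, -0.0205], [-0.0002, 0.0069, -0.0247], [-0.0003, 0.0079, -0.0285], [-0.0003, 0.0089, -0.032], [-0.0003, 0.0098, -0.0351]], "xyz": [[-0.02, -0.0, 0.0], [-0.039, -0.0, 0.001], [-0.058, -0.0, 0.001], [-0.078, 0.0, 0.002], [-0.097, 0.001, 0.002], [-0.116, 0.001, 0.003], [-0.136, 0.002, 0.004], [-0.156, 0.002, 0.004]], "gripper": [0.0, 0.0, 0.0, 0.0, 0.0, 0.0, 0.0, 0.0]}
```

Emit:
step_arm(dr=[[-0.0001,0.0016,-0.0057],[-0.0001,0.003,-0.011],[-0.0002,0.0044,-0.0159],[-0.0002,0.0057,-0.0205],[-0.0002,0.0069,-0.0247],[-0.0003,0.0079,-0.0285],[-0.0003,0.0089,-0.032],[-0.0003,0.0098,-0.0351]], xyz=[[-0.02,-0.003,0.0],[-0.039,-0.005,0.001],[-0.058,-0.005,0.001],[-0.078,-0.005,0.002],[-0.097,-0.004,0.002],[-0.116,-0.004,0.003],[-0.136,-0.003,0.004],[-0.156,-0.003,0.004]], gripper=[0,0,0,0,0,0,0,0])

```text
time: 43.3
ee_pos: [0.5923, -0.0982, 0.0913]
tcp_rot: [-180.0, 0.2, 167.2]
wrist_force: [-0.3, -0.7, -1.4]
opening: 0.0291
```

```bash
python3 -c "
from s import *
stat(17.5,(-.1,.3))
p,R=load();y=R.as_matrix()[:,1];reset(p-y*.0002,R.as_euler('xyz',degrees=True))
along(17.5,12.5,8,(-.1,.3))"
```

```text
t 43.30 s 17.5 err[out,y,down]mm [-0.26  0.51 -0.05] rot [ 0.    0.   -0.14] F [ 0.1 -0.7  1.4] T [0.04 0.04 0.02] vs cmd [-0.25  0.32 -0.05] [ 0.    0.   -0.14] op 0.0291
{"dr": [[0.0, 0.0006, -0.0022], [0.0, 0.0012, -0.0041], [0.0, 0.0017, -0.0058], [0.0, 0.0021, -0.0073], [0.0, 0.0025, -0.0086], [0.0, 0.0028, -0.0097], [0.0, 0.0031, -0.0105], [0.0, 0.0032, -0.0111]], "xyz": [[-0.015, 0.0, 0.0], [-0.03, 0.0, 0.0], [-0.045, 0.0, 0.0], [-0.061, 0.0, 0.0], [-0.076, 0.0, 0.0], [-0.091, 0.0, 0.0], [-0.107, 0.0, 0.0], [-0.122, 0.001, 0.0]], "gripper": [0.0, 0.0, 0.0, 0.0, 0.0, 0.0, 0.0, 0.0]}
```

Emit:
step_arm(dr=[[0.0,0.0006,-0.0022],[0.0,0.0012,-0.0041],[0.0,0.0017,-0.0058],[0.0,0.0021,-0.0073],[0.0,0.0025,-0.0086],[0.0,0.0028,-0.0097],[0.0,0.0031,-0.0105],[0.0,0.0032,-0.0111]], xyz=[[-0.015,0.0,0.0],[-0.03,0.0,0.0],[-0.045,0.0,0.0],[-0.061,0.0,0.0],[-0.076,0.0,0.0],[-0.091,0.0,0.0],[-0.107,0.0,0.0],[-0.122,0.001,0.0]], gripper=[0,0,0,0,0,0,0,0])

```text
time: 44.1
ee_pos: [0.5969, -0.0994, 0.0913]
tcp_rot: [-180.0, 0.0, 167.8]
wrist_force: [-1.5, -1.9, -1.3]
opening: 0.0291
```

```bash
python3 -c "
from s import *
stat(12.5,(-.1,.3))
d=shot('scene',235,165,60,45,13,'q7')
stat(12.5,(-.1,.3))"
```

```text
t 44.10 s 12.5 err[out,y,down]mm [-0.18  0.43 -0.01] rot [ 0.02  0.   -0.12] F [ 1.1 -2.1  1.3] T [0.49 0.33 0.02] vs cmd [-0.2   0.41  0.  ] [ 0.02  0.01 -0.12] op 0.0291
t 44.15 s 12.5 err[out,y,down]mm [-0.24  0.42 -0.01] rot [ 0.02  0.   -0.12] F [ 0.6 -2.7  0.8] T [0.46 0.21 0.03] vs cmd [-0.26  0.4  -0.  ] [ 0.02  0.   -0.12] op 0.0289
```

View pics/q7.png

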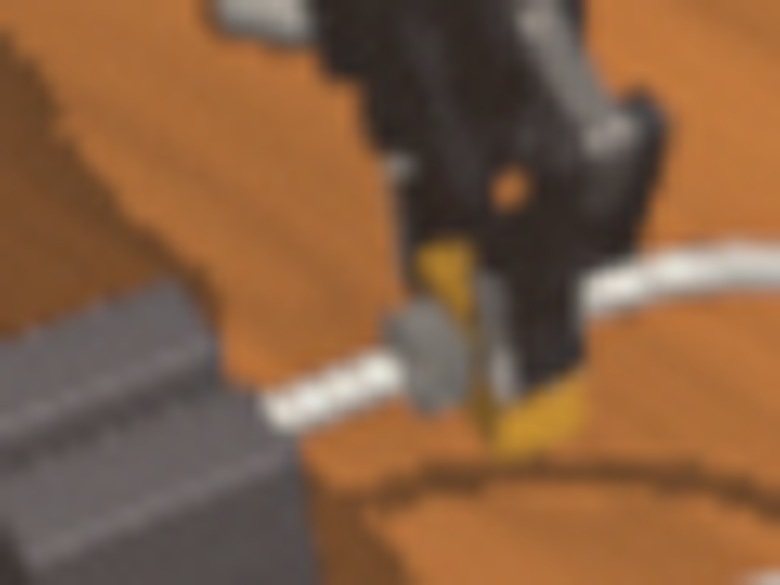

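```bash
python3 -c "
from s import *
along(12.5,10.5,8,(-.1,.3),(-.85,.25))"
```

```text
{"dr": [[0.0, 0.0001, -0.0002], [0.0, 0.0001, -0.0004], [0.0, 0.0002, -0.0005], [0.0, 0.0002, -0.0006], [0.0, 0.0002, -0.0006], [0.0, 0.0002, -0.0007], [0.0, 0.0002, -0.0007], [0.0, 0.0002, -0.0007]], "xyz": [[-0.007, -0.003, 0.0], [-0.013, -0.005, 0.001], [-0.019, -0.007, 0.001], [-0.025, -0.01, 0.001], [-0.032, -0.012, 0.001], [-0.038, -0.015, 0.001], [-0.044, -0.017, 0.001], [-0.05, -0.019, 0.001]], "gripper": [0.0, 0.0, 0.0, 0.0, 0.0, 0.0, 0.0, 0.0]}
```

Emit:
step_arm(dr=[[0.0,0.0001,-0.0002],[0.0,0.0001,-0.0004],[0.0,0.0002,-0.0005],[0.0,0.0002,-0.0006],[0.0,0.0002,-0.0006],[0.0,0.0002,-0.0007],[0.0,0.0002,-0.0007],[0.0,0.0002,-0.0007]], xyz=[[0,-0.006,0.0],[0,-0.012,0.001],[-0.005,-0.017,0.001],[-0.014,-0.019,0.001],[-0.025,-0.019,0.001],[-0.038,-0.019,0.001],[-0.045,-0.019,0.001],[-0.05,-0.019,0.001]], gripper=[0,0,0,0,0,0,0,0])

```text
time: 44.95
ee_pos: [0.5983, -0.1002, 0.0914]
tcp_rot: [180.0, -0.1, 167.9]
wrist_force: [-6.0, 2.0, 1.6]
opening: 0.0285
```

```bash
python3 -c "
from s import *
stat(10.5,(-.85,.25))
along(10.5,8.5,8,(-.85,.25),(-.85,.25))"
```

```text
t 44.95 s 10.5 err[out,y,down]mm [ 0.32  0.63 -0.12] rot [-0.01  0.05 -0.13] F [ 6.3  0.7 -1.6] T [-0.06  1.21  0.08] vs cmd [ 0.34  0.62 -0.1 ] [-0.01  0.06 -0.13] op 0.0285
{"dr": [[0.0, 0.0, 0.0], [0.0, 0.0, 0.0], [0.0, 0.0, 0.0], [0.0, 0.0, 0.0], [0.0, 0.0, 0.0], [0.0, 0.0, 0.0], [0.0, 0.0, 0.0], [0.0, 0.0, 0.0]], "xyz": [[-0.007, -0.0, 0.0], [-0.013, -0.0, 0.0], [-0.019, -0.0, 0.0], [-0.025, -0.0, 0.0], [-0.032, -0.0, 0.0], [-0.038, -0.0, 0.0], [-0.044, -0.0, 0.0], [-0.05, -0.0, 0.0]], "gripper": [0.0, 0.0, 0.0, 0.0, 0.0, 0.0, 0.0, 0.0]}
```

```bash
python3 -c "
from s import *
undo()
d=shot('scene',235,165,60,45,13,'q8');shot('top',330,130,60,45,13,'q8t')
stat(10.5,(-.85,.25))"
```

```text
t 45.05 s 10.5 err[out,y,down]mm [ 0.33  0.66 -0.11] rot [-0.01  0.06 -0.14] F [ 6.1  0.7 -1.9] T [-0.11  1.09  0.04] vs cmd [ 0.35  0.65 -0.09] [-0.01  0.06 -0.13] op 0.0292
```

View pics/q8.png

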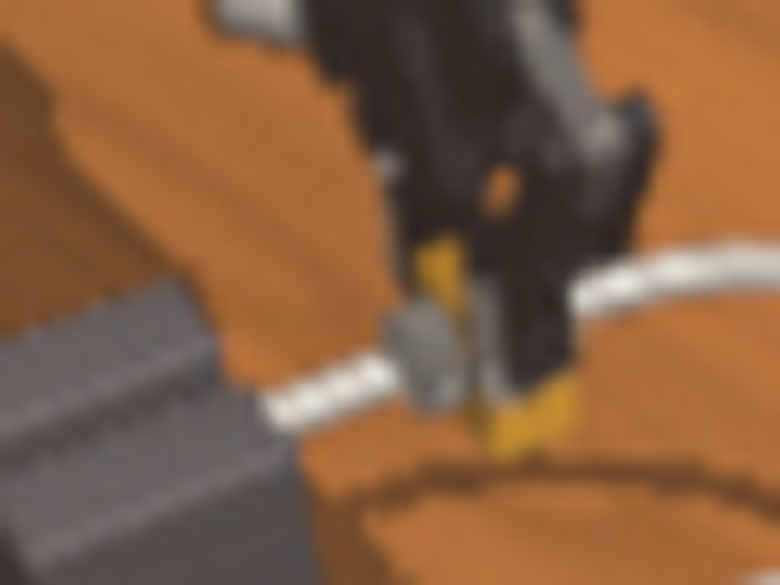

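View pics/q8t.png

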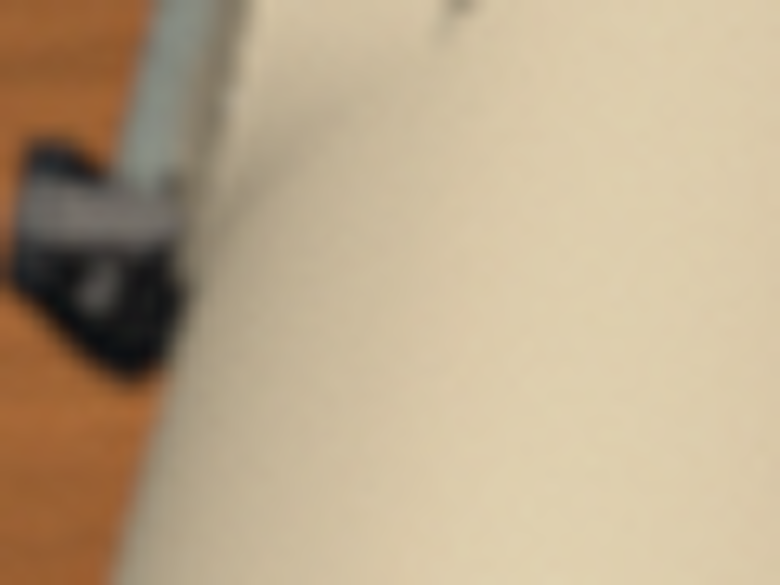

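Emit:
step_arm(dr=[[0,0,0],[0,0,0],[0,0,0],[0,0,0],[0,0,0],[0,0,0],[0,0,0],[0,0,0]], xyz=[[0.003,0,-0.004],[0.006,0,-0.008],[0.006,0,-0.008],[0.006,0,-0.008],[0.006,0,-0.008],[0.006,0,-0.008],[0.006,0,-0.008],[0.006,0,-0.008]], gripper=[0,0,0,0.7,0.7,0.7,0.7,0.7])

```text
time: 45.85
ee_pos: [0.5987, -0.1004, 0.0918]
tcp_rot: [-180.0, 0.0, 167.9]
wrist_force: [-0.2, -1.4, -0.3]
opening: 0.0598
```

```bash
python3 -c "
from s import *
stat(10.5,(-.85,.25))
d=shot('scene',235,165,60,45,13,'q9')"
```

```text
t 45.85 s 10.5 err[out,y,down]mm [-0.14  0.53 -0.54] rot [ 0.   -0.03 -0.13] F [-0.1 -1.4  0.3] T [ 0.02 -0.03  0.01] vs cmd [-0.17  0.52 -0.52] [ 0.   -0.03 -0.13] op 0.0598
```

View pics/q9.png

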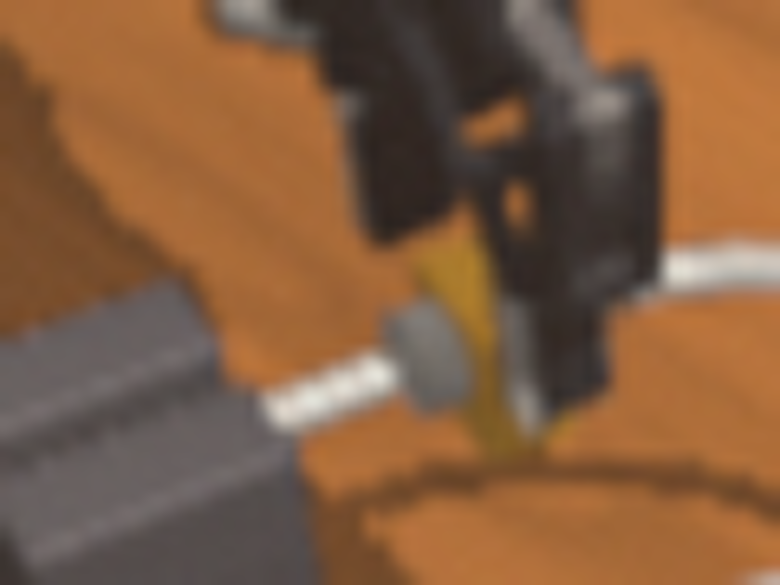

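Emit:
step_arm(dr=[[0,0,0],[0,0,0],[0,0,0],[0,0,0],[0,0,0],[0,0,0],[0,0,0],[0,0,0]], xyz=[[0,0,-0.2],[0,0,-0.5],[0,0,-0.9],[0,0,-1.3],[0,0,-1.8],[0,0,-2.3],[0,0,-2.8],[0,0,-3.0]], gripper=[0.7,0.7,0.7,0.7,0.7,0.7,0.7,0.7])

```text
time: 46.7
ee_pos: [0.5992, -0.1005, 0.2149]
tcp_rot: [180.0, 0.2, 167.9]
wrist_force: [0.7, 0.7, 0.6]
opening: 0.06
```

Emit:
step_arm(dr=[[0,0,0],[0,0,0],[0,0,0],[0,0,0],[0,0,0],[0,0,0],[0,0,0],[0,0,0]], xyz=[[0.5,-0.3,-0.2],[1.1,-0.8,-0.5],[1.8,-1.4,-0.7],[2.5,-2.0,-0.8],[3.2,-2.6,-0.8],[3.7,-3.1,-0.8],[4,-3.3,-0.8],[4,-3.3,-0.8]], gripper=[0.7,0.7,0.7,0.7,0.7,0.7,0.7,0.7])

```text
time: 47.5
ee_pos: [0.4135, -0.1962, 0.2443]
tcp_rot: [-180.0, 0.1, 167.8]
wrist_force: [0.2, 0.2, -0.5]
opening: 0.0599
```

```bash
python3 - <<'E'
from look import *
st()
p=shot("scene",235,165,60,45,13,"r1");q=shot("top",325,130,60,45,13,"r2");pickle.dump({"scene":p,"top":q},open("p10.pkl","wb"))
i=p["image"][130:350,190:500,::-1];cv2.imwrite("pics/r3.png",cv2.resize(i,None,fx=2.5,fy=2.5,interpolation=cv2.INTER_CUBIC))
E
```

```text
t 47.50 [ 0.4135 -0.1962  0.2443] [-1.7998e+02  7.0000e-02  1.6776e+02] F [ 0.2  0.2 -0.5] T [-0.05  0.01 -0.01] op 0.0599 q6 [-25.  -7.   3. 100.   0. -13.]
 cmd [ 0.5985 -0.1009  0.0913] [-180.      0.    167.73]
```

View pics/r1.png

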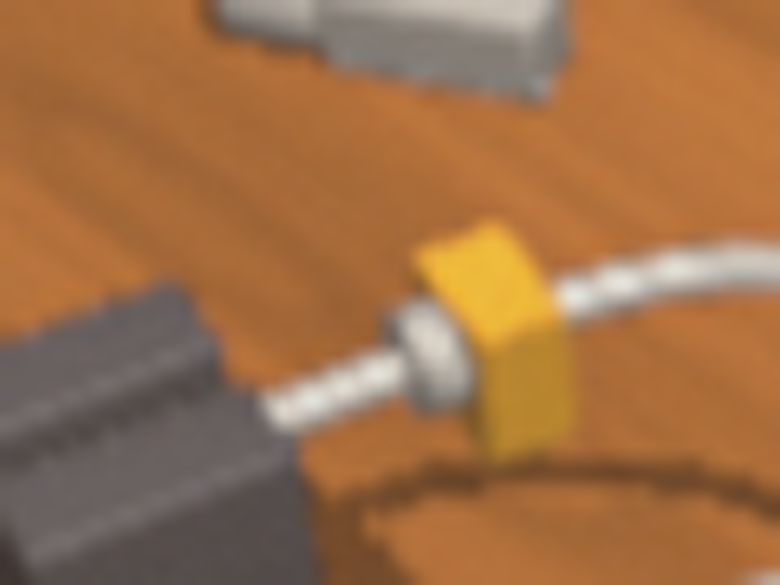

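View pics/r2.png

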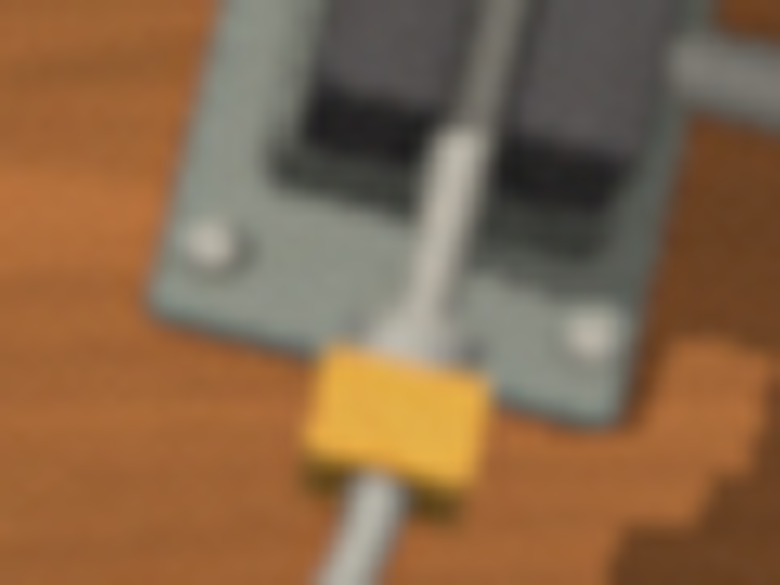

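View pics/r3.png

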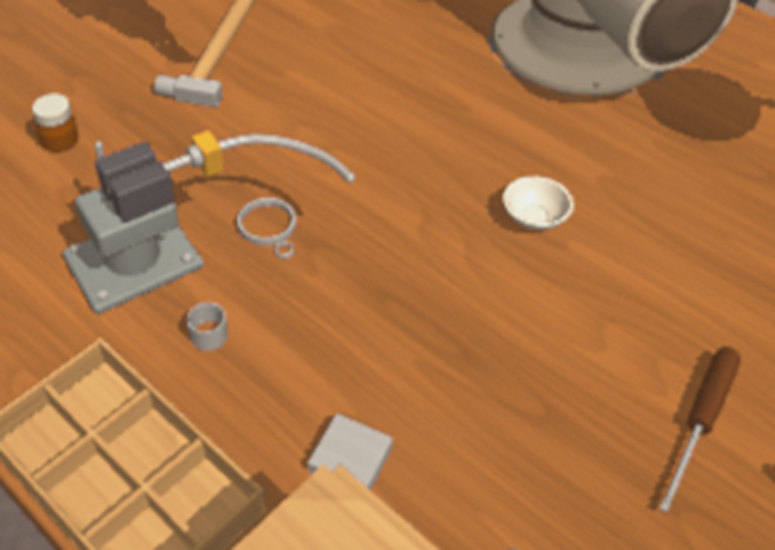

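```bash
python3 - <<'E'
import pickle,numpy as np,cv2
a=pickle.load(open("p0.pkl","rb"));b=pickle.load(open("p10.pkl","rb"))
for n,R in(("scene",{"bowl":(225,185,395,425),"bangle":(205,240,280,320),"tube":(245,275,260,290),"block":(290,330,305,350),"hammer":(125,175,245,295),"jar":(165,192,198,225),"burn":(265,335,450,490)}),("top",{"bowl":(255,295,225,270),"ham":(205,315,410,485),"jar":(140,170,435,465)})):
    for k,(y0,y1,x0,x1) in R.items():
        A=cv2.cvtColor(a[n]["image"][y0:y1,x0:x1],cv2.COLOR_RGB2GRAY).astype(np.float32);B=cv2.cvtColor(b[n]["image"][y0:y1,x0:x1],cv2.COLOR_RGB2GRAY).astype(np.float32)
        print(n,k,np.abs(A-B).mean().round(2),np.round(cv2.phaseCorrelate(A,B),2) if 0 else np.array(cv2.phaseCorrelate(A,B)[0]).round(2))
from workcell import bot
print(bot.job_done()); print(bot.get_obs()["time"])
E
```

```text
Traceback (most recent call last):
cv2.error: OpenCV(4.12.0) /io/opencv/modules/imgproc/src/color.cpp:199: error: (-215:Assertion failed) !_src.empty() in function 'cvtColor'
```

```bash
python3 - <<'E'
import pickle,numpy as np,cv2
a=pickle.load(open("p0.pkl","rb"));b=pickle.load(open("p10.pkl","rb"))
for n,R in(("scene",{"bowl":(192,235,383,430),"bangle+band":(205,240,280,320),"tube":(245,275,260,290),"block":(290,330,305,350),"hammer":(125,175,245,295),"jar":(165,192,198,225),"burn":(265,335,450,490)}),("top",{"bowl":(255,295,225,270),"ham":(205,315,410,485),"jar":(140,170,435,465)})):
    for k,(y0,y1,x0,x1) in R.items():
        A,B=[cv2.cvtColor(np.ascontiguousarray(q[n]["image"][y0:y1,x0:x1]),cv2.COLOR_RGB2GRAY).astype(np.float32) for q in(a,b)]
        print(n,k,np.abs(A-B).mean().round(2),np.array(cv2.phaseCorrelate(A,B)[0]).round(2))
E
```

```text
scene bowl 1.41 [-0.    0.49]
scene bangle+band 1.44 [-0.01 -0.04]
scene tube 1.45 [-0.05 -0.04]
scene block 1.64 [0.37 0.06]
scene hammer 5.32 [ 0.28 -0.24]
scene jar 1.43 [0.51 0.48]
scene burn 1.35 [-0.06 -0.01]
top bowl 6.33 [ 0.51 -0.11]
top ham 46.99 [  0.16 -47.79]
top jar 5.74 [-0.01 -0.05]
```

```bash
python3 -c "
from workcell import bot
print(bot.get_obs()['time']);print(bot.job_done())"
```

```text
47.6
the job is handed in; nothing more can be done
None
```

The gauge is on the bar, against the stop collar and released. I handed the job in at 47.6 s with the gripper clear of everything.

**Drop and recovery:** I dropped the gauge once. The fingers really end about 22–33 mm short of the reported TCP, so my first grip held only its top edge, and raising the squeeze to 60 N squirted it out in front of the bar's tip. It fell about 0.1 m and landed on its end near the dish. I carried it clear, stood it upright with a tilted grasp, and gripped it again about 20 mm deep.

**Threading and sliding:** I slid it round the bend in 5–10 mm moves, correcting the path from the measured force. Bar side-loads stayed at about 3 N or less in every reading. It seated on the collar with about 6 N along the bar. Readings come only at the end of each move, so short peaks in between were not seen.

**Last checks:**
- **Seating:** both cameras show the gauge upright on the bar with no visible gap to the collar. The pictures resolve only about 3 mm, so the contact force is the better evidence that it sits flush.
- **Wrist force:** it read about zero after release.
- **Other items:** comparing first and last pictures, the dish, bangle, ring, tube, block, jar and burnisher look unmoved. The hammer comparison was inconclusive: the arm blocked it from above and the scene view changed slightly, though it looks in place by eye.

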